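# Clock on, mix the ink bottles, clock off

## Robot

A 7-joint arm with a two-finger parallel gripper is mounted at the origin on the work surface. World frame = base frame: x ahead of the robot, y to its left, z up, the work surface at z = 0. Lengths are in m, angles in rad, forces in N, time in s.
With the tool pointing down it reaches from about 0.35 to 0.9 m from the base axis. Payload 8.1 kg.
Tool frame: the origin (TCP) lies on the centre line of the jaws, within the pads' length; the fingertips stand 22 mm ahead of it and the grasp point (between the pads) lies 3 mm ahead of it (arm.finger_overhang is the distance from the TCP to the fingertips, in m); z points along the fingers, y is the direction in which the jaws open and shut (so a half turn about z gives the same grasp; the last joint's range is limited). The gripper opens to 92 mm and grips with 3 to 60 N. Pads are 19 mm wide; open, the fingers measure 130 mm over their backs; the gripper's body (75 mm by 190 mm) begins 47 mm behind the grasp point.
Start: joints at [1.062, 0.434, 0.025, 1.573, -0.012, 1.134, -0.075], TCP at [0.247, -0.574, 0.249] pointing down, gripper open.
Joint ranges: [-2.62, 2.62], [-0.44, 2.09], [-1.27, 1.32], [0.08, 2.57], [-1.32, 4.46], [0.12, 2], [-2.74, 2.74]. Speed limits (rad/s): [2.22, 2.22, 3.01, 3.01, 3.14, 3.14, 3.14].

## Interface

Orientations are given as a rotation vector (axis times angle).
In Python, from cell import arm gives the robot as it stands. The module is installed in compiled form; this text tells all that it offers.
- The arm moves only by the tool step_arm, never from a script. Its argument "plan" is a list of rows, each an object of numbers: "wx", "wy", "wz": the turn, a rotation vector about the tool's x, y, z in units of 6 degrees (1.0 is 6 degrees); "tx", "ty", "tz": the shift along the tool's x, y, z in cm; "hand": the opening, from 0 (shut) to 1 (fully open). A call has exactly 10 rows; each row shifts and turns the commanded pose from where the row before left it, along the tool's axes as they then stand; what a row does not reach is not made up. A row lasts 1/12 s, in which the tool goes at most 41.7 mm and 7.16 degrees, less where a joint would pass 70% of its speed; a pose out of reach is approached as far as the arm can. A call is refused whole if a number of a shift passes 4.17 or a number of a turn 1, either way. A call with a gripper value outside its range is refused whole. The fingers move at their own pace and stop on an object; "force" is the grip in N (left out, the last holds). Time passes only in rows, so rows that do not move let the fingers close, or fill a call up. It gives the time, the measured TCP pose, the force and the opening at its end, in the units of the state.
- arm.observe(): the state, without advancing time (a new reading comes with each control period).
- arm.get_image(name): name is "side" or "top"; returns (picture, depth): 420x560x3 uint8, red, green, blue; 420x560 float32, m along the optical axis (not along the pixel's ray), 0 where there is no reading.
- arm.calibration(name): a dict with "mtx" (3x3 intrinsics, pixels), "dist_coeffs" ([k1, k2, p1, p2, k3] as OpenCV has them; the pictures are not rectified), "R" (3x3) and "t" (3): a world point X has camera coordinates R X + t. Camera axes: x right, y down, z forward; pixel columns grow to the right and rows downward; lengths in m; the calibration is good to about 2 mm. A picture is of the moment at which its call begins. calibration takes no time and is no camera call.
- arm.sign_off(): hands the job in, once; it reports no verdict.
The state is a dict: "clock": time; "joints": joint angles; "dq": joint speeds; "joint_efforts": joint torques, N m; "position": TCP position; "ee_rot": TCP orientation; "force": force on the tool from outside, world axes, zero at the start; "ft_torque": the same for the moment, N m; "width": opening from 0.0 (shut) to 1.0 (fully open).
Only numpy, scipy, OpenCV 4.12 (cv2) and the standard library are available. Lean on these libraries where they do the work, as an engineer would, in place of code of your own. Each camera call takes 0.05 s, during which the arm holds its last target.

## Task

Mix the settled ink: first clock on by pulling the job recorder's sprung slide right out to its stop and letting it run back home. Then take the stoppered ink bottles one at a time, the tallest first and on down to the shortest: turn each upside down for a moment, then stand it upright on the lacquer tray and let go before taking the next. When every bottle stands on the tray, clock off by pulling the slide out to its stop once more and letting it run home, and leave the other things on the table where they are.

Things in the scene. Friction and masses are not known exactly. Their poses are not given: they have to be found in the camera images.
- recorder: Job recorder: a grey box fixed on the writing table, 110 deep (its x) x 90 wide (its y) x 85 high. Origin under its centre. Its front, where the slide comes out, faces its own -x.
- slide (a joint): The recorder's sprung slide, in m: 0 = home, grows as it is pulled out along the recorder's own -x, hard stop at 0.060. It is only at its stop when pulled the whole 60 mm. The spring pulls back with about 4 N at home and 9 N at the stop; let go, it runs home by itself in about a second.
- slide_grip (a point): Grip of the slide: black upright paddle in front of the recorder, 20 deep (its x) x 16 wide (its y) x 44 high, from 44 to 88 above the table; can be pinched from above across its 16 width. This point is on its centreline, 72 above the table, and moves with the slide; slide home, it is 85 ahead of the recorder's origin (20 gap to the box). Axes as the recorder's.
- tray_floor (a point): Centre of the upper face of the tray's floor (5 above the table). The tray is a fixed dark lacquer tray, 160 (its x) x 340 (its y) outside, with a rim 6 thick whose top is 11 above the table. The axes of this point are the tray's; z up. A row of four bottles 76 apart along the tray's y fits, leaving room for fingers.
- bottle_a: The tallest of the four sizes of ink bottle (absent in some starts): closed brown stoneware bottle with a cork stopper fixed in it, 125 high in all. Round body of diameter 50 from the foot up to 89, then a shoulder, neck and cork of diameter 25. About 135 g (varies by a quarter), heavy foot. Origin at the centre of its foot, its z axis runs up to the cork. Can be gripped by its body with the gripper leaning about 45 degrees, to a side or away.
- bottle_b: The second tallest of the four sizes of ink bottle (absent in some starts): closed brown stoneware bottle with a cork stopper fixed in it, 110 high in all. Round body of diameter 50 from the foot up to 74, then a shoulder, neck and cork of diameter 25. About 120 g (varies by a quarter), heavy foot. Origin at the centre of its foot, its z axis runs up to the cork. Can be gripped by its body with the gripper leaning about 45 degrees, to a side or away.
- bottle_c: The second shortest of the four sizes of ink bottle (absent in some starts): closed brown stoneware bottle with a cork stopper fixed in it, 95 high in all. Round body of diameter 50 from the foot up to 59, then a shoulder, neck and cork of diameter 25. About 105 g (varies by a quarter), heavy foot. Origin at the centre of its foot, its z axis runs up to the cork. Can be gripped by its body with the gripper leaning about 45 degrees, to a side or away.
- bottle_d: The shortest of the four sizes of ink bottle (absent in some starts): closed brown stoneware bottle with a cork stopper fixed in it, 80 high in all. Round body of diameter 50 from the foot up to 44, then a shoulder, neck and cork of diameter 25. About 90 g (varies by a quarter), heavy foot. Origin at the centre of its foot, its z axis runs up to the cork. Can be gripped by its body with the gripper leaning about 45 degrees, to a side or away.
- weight: Bystander: dark wooden paperweight bar, 30 x 170 x 16, long along its own y, loose. Origin under its centre.
- pastepot: Bystander: low round white lidded pot, diameter 60, height 32, loose. Origin under its centre.
- watercup: Bystander: small white open cup, diameter 68, height 60, loose. Origin under its centre.
- washbowl: Bystander: blue bowl, diameter 130, height 55, loose. Origin under its centre.
- seal: Bystander: upright marble seal block, 26 x 26 x 55, loose. Origin under its centre.
- inkstone: Bystander: black round inkstone, diameter 72, height 16, fixed among the bottles. Origin under its centre.
Mind the look-alikes: they are no part of the job. Several things have the shape of the recorder; the one meant has the colours described above.

How it is judged:
By the outcome, as a careful person would: the job done as asked, in the order asked, and still so for the second after the job is handed in, with the robot touching nothing.
Of bottle_a, bottle_b, bottle_c, bottle_d only 2 to 4 are there at a start; the rules pass over those that are not, and their reading is None.
At some moment in a run one of bottle_b, bottle_c, bottle_d may be knocked a few centimetres aside while the robot is not near it.
It also fails if it takes over 210 s, if anything falls off the work surface, if the arm or the gripper's body presses on something with over 40 N, if the wrist force passes 120 N, or if a joint passes its speed limit or range.

## Working session

There is one attempt and no reset: what is moved stays moved. The work goes in short steps, Python scripts to look and compute and a tool call to move; the robot and the scene stay as the last step left them, time stands still between calls to the robot, and variables do not carry over. Pictures are saved under pics/ and viewed, and the job is handed in when it is done.

Besides the shell and the picture viewer there is one more tool, called after "Request:" in YAML: its name, and indented under it one key for each argument. step_arm: Moves the arm, as the interface text tells. Its arguments: {"type":"object","properties":{"plan":{"type":"array"},"force":{"type":"number"}},"required":["plan"]}

```bash
mkdir -p pics; ls; cat > h.py <<'E'
import numpy as np, cv2
from cell import arm
def snap(name,fn):
    im,d=arm.get_image(name); np.savez('pics/'+fn+'.npz',im=im,d=d); cv2.imwrite('pics/'+fn+'.png',im[:,:,::-1]); return im,d
def ray(name,u,v):
    c=arm.calibration(name); K=np.array(c['mtx']);D=np.array(c['dist_coeffs']);R=np.array(c['R']);t=np.array(c['t']).ravel()
    p=cv2.undistortPoints(np.array([[[u,v]]],float),K,D)[0,0]
    return -R.T@t, R.T@np.array([p[0],p[1],1.]),R,t
def atz(name,u,v,z):
    o,d,_,_=ray(name,u,v); return o+d*(z-o[2])/d[2]
def cloud(name,d):
    c=arm.calibration(name); K=np.array(c['mtx']);D=np.array(c['dist_coeffs']);R=np.array(c['R']);t=np.array(c['t']).ravel()
    v,u=np.mgrid[0:420,0:560]; p=cv2.undistortPoints(np.stack([u,v],-1).reshape(-1,1,2).astype(float),K,D).reshape(420,560,2)
    P=np.dstack([p*d[...,None],d]); return (P-t)@R
def proj(name,X):
    c=arm.calibration(name);R=np.array(c['R']);t=np.array(c['t'])
    return cv2.projectPoints(np.array(X,float).reshape(-1,1,3),cv2.Rodrigues(R)[0],t.reshape(3,1),np.array(c['mtx']),np.array(c['dist_coeffs']))[0].reshape(-1,2)
E
python3 - <<'E'
from h import *
snap('side','s0');snap('top','t0')
print(arm.observe(), arm.finger_overhang)
for n in('side','top'):
    o,d,R,t=ray(n,280,210);print(n,o,d)
E
```

```text
pics
{'clock': 0.1, 'joints': array([ 1.06243018,  0.43517617,  0.02497073,  1.57399398, -0.01159904,
        1.13402126, -0.07512113]), 'dq': array([-0.00167888,  0.00049414,  0.00068661, -0.00238729,  0.00021711,
       -0.00154002, -0.00011028]), 'joint_efforts': array([ 4.02922451e-03, -6.69126034e+01,  9.88117084e-01, -3.15146613e+01,
       -6.06151228e-02,  3.74453457e-02,  2.27648121e-05]), 'position': array([ 0.24648661, -0.57387371,  0.24801389]), 'ee_rot': array([-3.07582237e+00, -6.32597573e-01,  6.61097486e-04]), 'force': array([ 0.44951308, -0.57163109,  1.220414  ]), 'ft_torque': array([-0.03177785, -0.01091086,  0.06615988]), 'width': 0.9999346804124335} 0.022
side [0.27403394 0.80582782 0.70140564] [ 0.17080712 -0.76916523 -0.61582916]
top [ 0.31489868 -0.00831216  1.26704744] [ 0.11159721  0.00586226 -0.99380484]
```

The top view shows three recorder-shaped boxes: a grey one at (418,178) and orange ones at (445,255) and (393,317). The grey one fits the description. There are four bottles at (145,186), (200,159), (216,216) and (179,244), and the tray is at (302,160). Next I'll measure and take enlarged crops.

```bash
python3 - <<'E'
from h import *
z=np.load('pics/t0.npz');im,d=z['im'],z['d'];P=cloud('top',d)
np.save('pics/P.npy',P)
a=cv2.resize(im[140:225,370:460],None,fx=6,fy=6,interpolation=cv2.INTER_CUBIC)
b=cv2.resize(im[140:260,125:240],None,fx=5,fy=5,interpolation=cv2.INTER_CUBIC)
cv2.imwrite('pics/c1.png',a[:,:,::-1]);cv2.imwrite('pics/c2.png',b[:,:,::-1])
for n,(u,v) in dict(b1=(145,186),b2=(200,159),b3=(216,216),b4=(179,244)).items():
    Q=P[v-16:v+17,u-16:u+17].reshape(-1,3);Q=Q[(Q[:,2]>.02)&(Q[:,2]<.2)]
    zt=np.percentile(Q[:,2],98);T=Q[Q[:,2]>zt-.012]
    print(n,'top',Q[:,2].max(),zt,'cork',(T.max(0)+T.min(0))/2,len(T),'all min/max',Q.min(0),Q.max(0))
Q=P[140:225,370:460].reshape(-1,3);m=(Q[:,2]>.075)&(Q[:,2]<.1)
T=Q[m];print(cv2.minAreaRect(T[:,:2].astype(np.float32)),len(T),np.percentile(T[:,2],[5,50,95]))
# tray: dark red
Q=P[120:200,235:370];I=im[120:200,235:370].astype(int)
m=(I.sum(2)<130)&(Q[...,2]<.03);T=Q[m];print('tray',cv2.minAreaRect(T[:,:2].astype(np.float32)),np.percentile(T[:,2],[5,50,95]))
E
```

```text
b1 top 0.12940719007810683 0.12645999949285325 cork [0.51543634 0.37478727 0.12242019] 77 all min/max [0.48969947 0.34778042 0.02026633] [0.53952504 0.39896598 0.12940719]
b2 top 0.09891432096949095 0.09645573341315766 cork [0.59483007 0.22826814 0.091902  ] 74 all min/max [0.56860827 0.20325833 0.02016209] [0.61865303 0.25071299 0.09891432]
b3 top 0.11450596008496357 0.11123796928875206 cork [0.43228096 0.17423545 0.10698609] 73 all min/max [0.40741775 0.14999681 0.0200419 ] [0.45485183 0.19714781 0.11450596]
b4 top 0.08555571228492749 0.08217001962774234 cork [0.35256351 0.28073716 0.07787744] 69 all min/max [0.32884413 0.25618692 0.02035736] [0.37633509 0.30664522 0.08555571]
((0.5266468524932861, -0.37722983956336975), (0.09136831015348434, 0.15120868384838104), 48.526981353759766) 1305 [0.07926465 0.08459355 0.08976622]
tray ((0.6286088228225708, -0.06165336072444916), (0.10333580523729324, 0.3260672390460968), 1.1956632137298584) [-0.00026256  0.00410964  0.00918788]
```

```bash
python3 - <<'E'
from h import *
z=np.load('pics/t0.npz');im,d=z['im'],z['d'];P=np.load('pics/P.npy')
c=np.array([(320,90),(450,215),(305,378),(165,250)])
W=np.array([atz('top',370+(u+.5)/6-.5,140+(v+.5)/6-.5,.085)[:2] for u,v in c]);print(W,W.mean(0))
e=[W[1]-W[0],W[2]-W[1],W[3]-W[2],W[0]-W[3]];print([ (np.linalg.norm(x),np.degrees(np.arctan2(x[1],x[0]))) for x in e])
for u,v in [(185,365),(205,335)]: print(atz('top',370+u/6,140+v/6,.088))
Q=P[192:206,393:412]; print(np.round(Q[...,2]*1000).astype(int))
for u,v in [(244,134),(359,134),(361,187),(244,188)]: print(atz('top',u,v,.011))
s=cv2.resize(im[120:200,230:375],None,fx=5,fy=5,interpolation=cv2.INTER_CUBIC);s=np.clip(s.astype(int)*2,0,255).astype(np.uint8)
cv2.imwrite('pics/c3.png',s[:,:,::-1])
zz=np.load('pics/s0.npz');s=cv2.resize(zz['im'][110:170,250:320],None,fx=8,fy=8,interpolation=cv2.INTER_CUBIC);cv2.imwrite('pics/c4.png',s[:,:,::-1])
E
```

```text
[[ 0.60690526 -0.3948967 ]
 [ 0.54929053 -0.45423831]
 [ 0.47272308 -0.38418269]
 [ 0.53077364 -0.32070763]] [ 0.53992313 -0.38850633]
[(np.float64(0.08270963330896144), np.float64(-134.15407175416578)), (np.float64(0.1037803686051663), np.float64(137.5429507642283)), (np.float64(0.08601714978222004), np.float64(47.55579639124539)), (np.float64(0.10630164504241224), np.float64(-44.25962439046352))]
[ 0.47640153 -0.32920215  0.088     ]
[ 0.49025726 -0.33867046  0.088     ]
[[ 0 -2 -5  3  9 10 15 25 33 46 55 60 60 62 70 80 80 84 80]
 [ 0 -3 -2  0  0  8 14 17 27 37 55 54 56 59 61 76 76 85 80]
 [-1 -1  0  5  2 -2 -2 11 18 58 57 56 57 59 62 65 67 73 80]
 [-2  1  1  0  2 -1 -3  0 53 54 50 55 58 58 59 61 65 64 73]
 [-3  2 -2 -1  3  2 -3 51 57 85 55 55 54 55 53 60 62 60 68]
 [-1 -1 -1 -3 -1  1 56 70 81 86 85 87 55 52 53 49 59 64 55]
 [ 5  3 -2  4 -2 50 70 87 92 83 85 90 88 56 27 46 48 56 60]
 [ 0  3 -3 -1 45 64 84 85 92 90 85 88 89 83 24 29 42 40 47]
 [-1  1 -2  0 66 84 85 88 81 88 89 90 90  8 15 17 31 35 40]
 [-1  0 -1 61 75 82 85 89 87 84 95 90 87 -2  9 15 18 29 35]
 [-2  2 56 65 76 79 84 85 84 85 88 87 -4  0 -5  8  9 23 26]
 [-3 -3 48 57 64 69 77 85 83 84 88 -1 -3  2  0 -2  8 10 23]
 [-2  0 -3 54 57 63 72 75 85 82  3  0  5  0  0 -1 -5  5 12]
 [ 1 -2  1  3 45 57 61 -3 -4  2 -1  4 -3 -1  2 -4  2 -4 -1]]
[0.67868989 0.10749396 0.011     ]
[ 0.68367081 -0.23020421  0.011     ]
[ 0.52579866 -0.23434559  0.011     ]
[0.51845808 0.10367176 0.011     ]
```

```bash
cat >> h.py <<'E'
from scipy.spatial.transform import Rotation as Ro
def Rt(zdir,ydir):
    z=np.array(zdir,float);z/=np.linalg.norm(z);y=np.array(ydir,float);y-=z*(y@z);y/=np.linalg.norm(y)
    return np.column_stack([np.cross(y,z),y,z])
def go(pos,R=None):
    "rotation (units, tool frame) then translation (cm, after rotation)"
    s=arm.observe();C=Ro.from_rotvec(s['ee_rot']).as_matrix()
    if R is None:R=C
    w=Ro.from_matrix(C.T@R).as_rotvec()*180/np.pi/6
    t=100*(R.T@(np.array(pos)-s['position'])); t0=100*(C.T@(np.array(pos)-s['position']))
    print('rot',np.round(w,2),'trans after',np.round(t,2),'trans if now',np.round(t0,2)); return w,t
def st():
    s=arm.observe();C=Ro.from_rotvec(s['ee_rot']).as_matrix();f=open('log.txt','a')
    f.write(repr([list(map(float,s[k])) for k in('joints','position','ee_rot')])+'\n')
    print('t%.2f'%s['clock'],'p',np.round(s['position'],4),'z',np.round(C[:,2],3),'y',np.round(C[:,1],3),'j',np.round(s['joints'],2),'F',np.round(s['force'],1),'w%.3f'%s['width'])
D=lambda a:np.array([np.cos(np.radians(a)),np.sin(np.radians(a)),0])
E
python3 - <<'E'
from h import *
st()
P=np.load('pics/P.npy')
Q=P[194:206,393:408].reshape(-1,3);T=Q[Q[:,2]>.079];print(T.mean(0),cv2.minAreaRect(T[:,:2].astype(np.float32)))
go([.478,-.330,.2],Rt([0,0,-1],D(-133.4)))
E
```

```text
t0.10 p [ 0.2465 -0.5739  0.248 ] z [-0.001  0.001 -1.   ] y [ 0.395 -0.919 -0.001] j [ 1.06  0.44  0.02  1.57 -0.01  1.13 -0.08] F [ 0.4 -0.6  1.2] w1.000
[ 0.4787163  -0.33260138  0.08639801] ((0.4793126583099365, -0.3332332670688629), (0.01550990529358387, 0.020226620137691498), 47.225921630859375)
rot [-1.000e-02  1.000e-02  1.111e+01] trans after [  0.06 -33.63   4.8 ] trans if now [ 30.9  -13.26   4.82]
```

Request:
step_arm:
  plan:
    - {"wz": 1, "hand": 1}
    - {"wz": 1, "hand": 1}
    - {"wz": 1, "hand": 1}
    - {"wz": 1, "hand": 1}
    - {"wz": 1, "hand": 1}
    - {"wz": 1, "hand": 1}
    - {"wz": 1, "hand": 1}
    - {"wz": 1, "hand": 1}
    - {"wz": 1, "hand": 1}
    - {"wz": 1, "hand": 1}

```text
invalid input at $.plan[0]: expected keys wx, wy, wz, tx, ty, tz, hand
```

```bash
python3 - <<'E'
from h import *
st()
go([.478,-.330,.2],Rt([0,0,-1],D(-133.4)))
E
```

```text
t0.10 p [ 0.2465 -0.5739  0.248 ] z [-0.001  0.001 -1.   ] y [ 0.395 -0.919 -0.001] j [ 1.06  0.44  0.02  1.57 -0.01  1.13 -0.08] F [ 0.4 -0.6  1.2] w1.000
rot [-1.000e-02  1.000e-02  1.111e+01] trans after [  0.06 -33.63   4.8 ] trans if now [ 30.9  -13.26   4.82]
```

Request:
step_arm:
  plan:
    - {"wx": 0, "wy": 0, "wz": 1, "tx": 0, "ty": 0, "tz": 0, "hand": 1}
    - {"wx": 0, "wy": 0, "wz": 1, "tx": 0, "ty": 0, "tz": 0, "hand": 1}
    - {"wx": 0, "wy": 0, "wz": 1, "tx": 0, "ty": 0, "tz": 0, "hand": 1}
    - {"wx": 0, "wy": 0, "wz": 1, "tx": 0, "ty": 0, "tz": 0, "hand": 1}
    - {"wx": 0, "wy": 0, "wz": 1, "tx": 0, "ty": 0, "tz": 0, "hand": 1}
    - {"wx": 0, "wy": 0, "wz": 1, "tx": 0, "ty": 0, "tz": 0, "hand": 1}
    - {"wx": 0, "wy": 0, "wz": 1, "tx": 0, "ty": 0, "tz": 0, "hand": 1}
    - {"wx": 0, "wy": 0, "wz": 1, "tx": 0, "ty": 0, "tz": 0, "hand": 1}
    - {"wx": 0, "wy": 0, "wz": 1, "tx": 0, "ty": 0, "tz": 0, "hand": 1}
    - {"wx": 0, "wy": 0, "wz": 1, "tx": 0, "ty": 0, "tz": 0, "hand": 1}

```text
clock: 0.93
position: [0.2466, -0.574, 0.2483]
ee_rot: [-2.978, 0.998, 0.001]
force: [0.1, 0.6, -0.8]
width: 1.001
```

```bash
python3 - <<'E'
from h import *
st()
go([.479,-.332,.17],Rt([0,0,-1],D(-133.2)))
E
```

```text
t0.93 p [ 0.2466 -0.574   0.2483] z [-0.     0.001 -1.   ] y [-0.603 -0.798 -0.   ] j [ 0.9   0.44  0.26  1.59 -0.12  1.13 -1.03] F [ 0.1  0.6 -0.8] w1.001
rot [-0.    0.01  1.02] trans after [  0.38 -33.55   7.83] trans if now [  3.98 -33.31   7.84]
```

Request:
step_arm:
  plan:
    - {"wx": 0, "wy": 0, "wz": 1, "tx": 0, "ty": 0, "tz": 0, "hand": 1}
    - {"wx": 0, "wy": 0, "wz": 0, "tx": 0, "ty": -3.7, "tz": 0.8, "hand": 1}
    - {"wx": 0, "wy": 0, "wz": 0, "tx": 0, "ty": -3.7, "tz": 0.8, "hand": 1}
    - {"wx": 0, "wy": 0, "wz": 0, "tx": 0, "ty": -3.7, "tz": 0.8, "hand": 1}
    - {"wx": 0, "wy": 0, "wz": 0, "tx": 0, "ty": -3.7, "tz": 0.8, "hand": 1}
    - {"wx": 0, "wy": 0, "wz": 0, "tx": 0, "ty": -3.7, "tz": 0.8, "hand": 1}
    - {"wx": 0, "wy": 0, "wz": 0, "tx": 0, "ty": -3.7, "tz": 0.8, "hand": 1}
    - {"wx": 0, "wy": 0, "wz": 0, "tx": 0, "ty": -3.7, "tz": 0.8, "hand": 1}
    - {"wx": 0, "wy": 0, "wz": 0, "tx": 0.2, "ty": -3.7, "tz": 0.8, "hand": 1}
    - {"wx": 0, "wy": 0, "wz": 0, "tx": 0.2, "ty": -3.7, "tz": 0.8, "hand": 1}

```text
clock: 1.77
position: [0.4765, -0.3308, 0.1762]
ee_rot: [-2.925, 1.145, 0.001]
force: [0.3, -1.3, 0.1]
width: 1.002
```

```bash
python3 - <<'E'
from h import *
st()
go([.479,-.332,.073],Rt([0,0,-1],D(-133.2)))
E
```

```text
t1.77 p [ 0.4765 -0.3308  0.1762] z [-0.  0. -1.] y [-0.679 -0.734  0.   ] j [ 0.37  0.43  0.19  1.79 -0.1   0.93 -1.71] F [ 0.3 -1.3  0.1] w1.002
rot [0.   0.   0.07] trans after [ 0.26 -0.09 10.32] trans if now [ 0.27 -0.09 10.32]
```

Request:
step_arm:
  plan:
    - {"wx": 0, "wy": 0, "wz": 0, "tx": 0.1, "ty": 0, "tz": 1.5, "hand": 1}
    - {"wx": 0, "wy": 0, "wz": 0, "tx": 0.1, "ty": 0, "tz": 1.5, "hand": 1}
    - {"wx": 0, "wy": 0, "wz": 0, "tx": 0, "ty": 0, "tz": 1.5, "hand": 1}
    - {"wx": 0, "wy": 0, "wz": 0, "tx": 0, "ty": 0, "tz": 1.5, "hand": 1}
    - {"wx": 0, "wy": 0, "wz": 0, "tx": 0, "ty": 0, "tz": 1.5, "hand": 1}
    - {"wx": 0, "wy": 0, "wz": 0, "tx": 0, "ty": 0, "tz": 1.5, "hand": 1}
    - {"wx": 0, "wy": 0, "wz": 0, "tx": 0, "ty": 0, "tz": 1.3, "hand": 1}
    - {"wx": 0, "wy": 0, "wz": 0, "tx": 0, "ty": 0, "tz": 0, "hand": 0}
    - {"wx": 0, "wy": 0, "wz": 0, "tx": 0, "ty": 0, "tz": 0, "hand": 0}
    - {"wx": 0, "wy": 0, "wz": 0, "tx": 0, "ty": 0, "tz": 0, "hand": 0}
  force: 40

```text
clock: 2.6
position: [0.4774, -0.334, 0.0743]
ee_rot: [2.925, -1.145, 0.001]
force: [0.7, -0.3, -0.4]
width: 0.834
```

Request:
step_arm:
  plan:
    - {"wx": 0, "wy": 0, "wz": 0, "tx": 0, "ty": 0, "tz": 0, "hand": 0}
    - {"wx": 0, "wy": 0, "wz": 0, "tx": 0, "ty": 0, "tz": 0, "hand": 0}
    - {"wx": 0, "wy": 0, "wz": 0, "tx": 0, "ty": 0, "tz": 0, "hand": 0}
    - {"wx": 0, "wy": 0, "wz": 0, "tx": 0, "ty": 0, "tz": 0, "hand": 0}
    - {"wx": 0, "wy": 0, "wz": 0, "tx": 0, "ty": 0, "tz": 0, "hand": 0}
    - {"wx": 0, "wy": 0, "wz": 0, "tx": 0, "ty": 0, "tz": 0, "hand": 0}
    - {"wx": 0, "wy": 0, "wz": 0, "tx": 0, "ty": 0, "tz": 0, "hand": 0}
    - {"wx": 0, "wy": 0, "wz": 0, "tx": 0, "ty": 0, "tz": 0, "hand": 0}
    - {"wx": 0, "wy": 0, "wz": 0, "tx": 0, "ty": 0, "tz": 0, "hand": 0}
    - {"wx": 0, "wy": 0, "wz": 0, "tx": 0, "ty": 0, "tz": 0, "hand": 0}

```text
clock: 3.43
position: [0.4795, -0.3313, 0.0737]
ee_rot: [-2.924, 1.14, -0.002]
force: [6.0, 7.8, -2.3]
width: 0.173
```

```bash
python3 - <<'E'
from h import *
st()
go(arm.observe()['position'],Rt([0,0,-1],D(-133.2)))
E
```

```text
t3.43 p [ 0.4795 -0.3313  0.0737] z [ 0.003  0.002 -1.   ] y [-0.677 -0.736 -0.003] j [ 0.4   0.57  0.16  1.87 -0.14  0.72 -1.67] F [ 6.   7.8 -2.3] w0.173
rot [-0.03 -0.    0.1 ] trans after [0. 0. 0.] trans if now [0. 0. 0.]
```

Request:
step_arm:
  plan:
    - {"wx": 0, "wy": 0, "wz": 0, "tx": 0, "ty": -0.3, "tz": 0, "hand": 0}
    - {"wx": 0, "wy": 0, "wz": 0, "tx": -0.7, "ty": 0, "tz": 0, "hand": 0}
    - {"wx": 0, "wy": 0, "wz": 0, "tx": -0.7, "ty": 0, "tz": 0, "hand": 0}
    - {"wx": 0, "wy": 0, "wz": 0, "tx": -0.7, "ty": 0, "tz": 0, "hand": 0}
    - {"wx": 0, "wy": 0, "wz": 0, "tx": -0.7, "ty": 0, "tz": 0, "hand": 0}
    - {"wx": 0, "wy": 0, "wz": 0, "tx": -0.7, "ty": 0, "tz": 0, "hand": 0}
    - {"wx": 0, "wy": 0, "wz": 0, "tx": -0.7, "ty": 0, "tz": 0, "hand": 0}
    - {"wx": 0, "wy": 0, "wz": 0, "tx": -0.7, "ty": 0, "tz": 0, "hand": 0}
    - {"wx": 0, "wy": 0, "wz": 0, "tx": -0.7, "ty": 0, "tz": 0, "hand": 0}
    - {"wx": 0, "wy": 0, "wz": 0, "tx": -0.5, "ty": 0, "tz": 0, "hand": 0}

```text
clock: 4.27
position: [0.4361, -0.2908, 0.0738]
ee_rot: [2.925, -1.145, 0.006]
force: [10.7, -4.8, -12.8]
width: 0.175
```

```bash
python3 - <<'E'
from h import *
st();s=arm.observe();C=Ro.from_rotvec(s['ee_rot']).as_matrix();print('F tool',C.T@s['force'],'moved',C.T@(s['position']-np.array([.4795,-.3313,.0737])))
E
```

```text
t4.27 p [ 0.4361 -0.2908  0.0738] z [ 0.004 -0.002 -1.   ] y [-0.679 -0.734 -0.001] j [ 0.36  0.49  0.16  2.02 -0.13  0.64 -1.7 ] F [ 10.7  -4.8 -12.8] w0.175
F tool [11.02710856 -3.73998939 12.83690455] moved [-0.05939594 -0.00029706 -0.00030711]
```

Request:
step_arm:
  plan:
    - {"wx": 0, "wy": 0, "wz": 0, "tx": -0.3, "ty": 0, "tz": 0, "hand": 0}
    - {"wx": 0, "wy": 0, "wz": 0, "tx": -0.2, "ty": 0, "tz": 0, "hand": 0}
    - {"wx": 0, "wy": 0, "wz": 0, "tx": 0, "ty": 0, "tz": 0, "hand": 0}
    - {"wx": 0, "wy": 0, "wz": 0, "tx": 0, "ty": 0, "tz": 0, "hand": 0}
    - {"wx": 0, "wy": 0, "wz": 0, "tx": 0, "ty": 0, "tz": 0, "hand": 0}
    - {"wx": 0, "wy": 0, "wz": 0, "tx": 0, "ty": 0, "tz": 0, "hand": 0}
    - {"wx": 0, "wy": 0, "wz": 0, "tx": 0, "ty": 0, "tz": 0, "hand": 0}
    - {"wx": 0, "wy": 0, "wz": 0, "tx": 0, "ty": 0, "tz": 0, "hand": 0}
    - {"wx": 0, "wy": 0, "wz": 0, "tx": 0, "ty": 0, "tz": 0, "hand": 0}
    - {"wx": 0, "wy": 0, "wz": 0, "tx": 0, "ty": 0, "tz": 0, "hand": 0}

```text
clock: 5.1
position: [0.4353, -0.2901, 0.074]
ee_rot: [2.923, -1.145, 0.016]
force: [17.8, -12.1, -24.7]
width: 0.17
```

```bash
python3 - <<'E'
from h import *
st();s=arm.observe();C=Ro.from_rotvec(s['ee_rot']).as_matrix();print('F tool',C.T@s['force'],'moved',C.T@(s['position']-np.array([.4795,-.3313,.0737])))
snap('side','s1');snap('top','t1')
im=np.load('pics/t1.npz')['im'];cv2.imwrite('pics/c5.png',cv2.resize(im[140:240,350:470],None,fx=5,fy=5)[:,:,::-1])
E
```

```text
t5.10 p [ 0.4353 -0.2901  0.074 ] z [ 0.008 -0.006 -1.   ] y [-0.679 -0.734 -0.001] j [ 0.36  0.49  0.16  2.02 -0.13  0.63 -1.71] F [ 17.8 -12.1 -24.7] w0.170
F tool [21.01462209 -3.18737892 24.96217509] moved [-0.06044479 -0.00026133 -0.00093702]
```

Request:
step_arm:
  plan:
    - {"wx": 0, "wy": 0, "wz": 0, "tx": 0, "ty": 0, "tz": 0, "hand": 1}
    - {"wx": 0, "wy": 0, "wz": 0, "tx": 0, "ty": 0, "tz": 0, "hand": 1}
    - {"wx": 0, "wy": 0, "wz": 0, "tx": 0, "ty": 0, "tz": 0, "hand": 1}
    - {"wx": 0, "wy": 0, "wz": 0, "tx": 0, "ty": 0, "tz": 0, "hand": 1}
    - {"wx": 0, "wy": 0, "wz": 0, "tx": 0, "ty": 0, "tz": 0, "hand": 1}
    - {"wx": 0, "wy": 0, "wz": 0, "tx": 0, "ty": 0, "tz": 0, "hand": 1}
    - {"wx": 0, "wy": 0, "wz": 0, "tx": 0, "ty": 0, "tz": 0, "hand": 1}
    - {"wx": 0, "wy": 0, "wz": 0, "tx": 0, "ty": 0, "tz": 0, "hand": 1}
    - {"wx": 0, "wy": 0, "wz": 0, "tx": 0, "ty": 0, "tz": 0, "hand": 1}
    - {"wx": 0, "wy": 0, "wz": 0, "tx": 0, "ty": 0, "tz": 0, "hand": 1}

```text
clock: 6.03
position: [0.4307, -0.2868, 0.0737]
ee_rot: [2.925, -1.145, -0.0]
force: [-1.2, 0.5, -0.5]
width: 0.848
```

Request:
step_arm:
  plan:
    - {"wx": 0, "wy": 0, "wz": 0, "tx": 0, "ty": 0, "tz": -2, "hand": 1}
    - {"wx": 0, "wy": 0, "wz": 0, "tx": 0, "ty": 0, "tz": -3, "hand": 1}
    - {"wx": 0, "wy": 0, "wz": 0, "tx": 0, "ty": 0, "tz": -3, "hand": 1}
    - {"wx": 0, "wy": 0, "wz": 0, "tx": 0, "ty": 0, "tz": -3, "hand": 1}
    - {"wx": 0, "wy": 0, "wz": 0, "tx": 0, "ty": 0, "tz": -3, "hand": 1}
    - {"wx": 0, "wy": 0, "wz": 0, "tx": 0, "ty": 0, "tz": -3, "hand": 1}
    - {"wx": 0, "wy": 0, "wz": 0, "tx": 0, "ty": 0, "tz": -3, "hand": 1}
    - {"wx": 0, "wy": 0, "wz": 0, "tx": 0, "ty": 0, "tz": -3, "hand": 1}
    - {"wx": 0, "wy": 0, "wz": 0, "tx": 0, "ty": 0, "tz": -3, "hand": 1}
    - {"wx": 0, "wy": 0, "wz": 0, "tx": 0, "ty": 0, "tz": 0, "hand": 1}

```text
clock: 6.87
position: [0.4326, -0.2881, 0.3396]
ee_rot: [2.925, -1.145, 0.014]
force: [0.3, 0.0, -0.0]
width: 1.002
```

```bash
python3 - <<'E'
from h import *
st()
im,d=snap('side','s2');snap('top','t2')
cv2.imwrite('pics/c6.png',cv2.resize(im[80:200,220:400],None,fx=4,fy=4)[:,:,::-1])
E
```

```text
t6.87 p [ 0.4326 -0.2881  0.3396] z [ 0.008 -0.004 -1.   ] y [-0.679 -0.734 -0.003] j [ 0.3   0.19  0.22  1.7  -0.04  1.25 -1.78] F [ 0.3  0.  -0. ] w1.002
```

```bash
cat > fk.py <<'E'
import numpy as np, itertools, json
from scipy.spatial.transform import Rotation as Ro
from scipy.optimize import least_squares
def rz(a):c,s=np.cos(a),np.sin(a);return np.array([[c,-s,0],[s,c,0],[0,0,1]])
def ry(a):c,s=np.cos(a),np.sin(a);return np.array([[c,0,s],[0,1,0],[-s,0,c]])
def fk(q,x,s,full=False):
    o1,d1,d3,e3,d5,e5,d7,o7,b=x; z=np.array([0,0,1.]);X=np.array([1.,0,0])
    R=rz(s[0]*q[0]+o1);p=R@X*b+z*d1
    R=R@ry(q[1])@rz(s[1]*q[2]);p=p+R@z*d3+R@X*e3;el=p
    R=R@ry(q[3])@rz(s[2]*q[4]);p=p+R@z*d5+R@X*e5;wr=p
    R=R@ry(q[5])@rz(s[3]*q[6]+o7);p=p+R@z*d7
    return (p,R,el,wr) if full else (p,R)
if __name__=='__main__':
    L=[eval(l) for l in open('log.txt')]
    best=None
    for s in itertools.product([1,-1],repeat=4):
        def f(x):
            r=[]
            for q,p,w in L:
                P,R=fk(q,x,s);r+=list((P-p)*10)+list((R-Ro.from_rotvec(w).as_matrix()).ravel())
            return np.array(r+list(.01*np.array([x[3],x[5],x[8]])))
        for o7 in (0,np.pi/2,np.pi,-np.pi/2):
            r=least_squares(f,[-.1 if s[0]<0 else -2.2,.35,.4,0,.4,0,.2,o7,0])
            if best is None or r.cost<best[0]: best=(r.cost,s,r.x,np.abs(r.fun).max());print(best)
    json.dump([list(best[2]),best[1]],open('fk.json','w'))
E
python3 fk.py
```

```text
(np.float64(35.772266026581974), (1, 1, 1, 1), array([ -2.02199479, -31.4335679 ,  -0.57443495,   1.1368742 ,
         0.16021108,  -0.40473893, -32.37802271,  -2.44923386,
        -0.63878394]), np.float64(3.4288960333443264))
(np.float64(35.772265973930764), (1, 1, 1, 1), array([ -2.02199942, -31.43361689,  -0.5744501 ,   1.13688328,
         0.16020557,  -0.40474593, -32.37808046,   3.83394684,
        -0.63878604]), np.float64(3.4289006074116077))
(np.float64(35.77226596066806), (1, 1, 1, 1), array([ -2.02209168, -31.43546618,  -0.57477738,   1.1370875 ,
         0.16007805,  -0.40488965, -32.38012347,  -2.44933076,
        -0.63882454]), np.float64(3.4290003009497516))
(np.float64(31.682701596449174), (1, 1, 1, -1), array([ -2.02200802, -31.43382272,  -0.57447689,   1.13690115,
         0.16019564,  -0.40475728, -32.37830324,   1.13115756,
        -0.63879053]), np.float64(3.428904776108823))
(np.float64(24.591708117676486), (1, 1, -1, 1), array([-2.52975636,  0.83952372,  2.61184957, -0.47842707,  1.16710527,
        1.01759572,  1.77400555, -3.12164476, -0.72848347]), np.float
[... 3563 characters left out ...]
4e-01,  5.37641380e-01,  1.76977974e-02,
        4.20684209e-01, -7.42230951e-03,  3.19383210e-01,  1.48218044e+00,
       -3.35191069e-04]), np.float64(0.06565506642717822))
(np.float64(0.0069099861193890715), (-1, -1, -1, -1), array([-8.86171492e-02,  2.59580055e-01,  5.37641419e-01,  1.76977872e-02,
        4.20684220e-01, -7.42229538e-03,  3.19383943e-01,  1.48218043e+00,
       -3.35201337e-04]), np.float64(0.06565506059627219))
(np.float64(0.0069099861193888884), (-1, -1, -1, -1), array([-8.86171491e-02,  2.59580063e-01,  5.37641412e-01,  1.76977876e-02,
        4.20684218e-01, -7.42229820e-03,  3.19383947e-01,  1.48218043e+00,
       -3.35198583e-04]), np.float64(0.06565506273021854))
```

```bash
cat > sim.py <<'E'
import numpy as np,json
from fk import fk
from scipy.spatial.transform import Rotation as Ro
x,s=json.load(open('fk.json'))
lo=np.array([-2.62,-.44,-1.27,.08,-1.32,.12,-2.74]);hi=np.array([2.62,2.09,1.32,2.57,4.46,2,2.74])
def err(q,p,R):
    P,Q=fk(q,x,s);return np.r_[(p-P),.3*Ro.from_matrix(R@Q.T).as_rotvec()]
def step(q,p,R,n=8):
    for _ in range(n):
        e=err(q,p,R);J=np.array([(err(q+1e-5*np.eye(7)[i],p,R)-e)/-1e-5 for i in range(7)]).T
        q=np.clip(q+J.T@np.linalg.solve(J@J.T+1e-5*np.eye(6),e),lo,hi)
    return q,np.linalg.norm(err(q,p,R))
def path(q,p1,R1,n=30):
    p0,R0=fk(q,x,s);w=Ro.from_matrix(R0.T@R1).as_rotvec();E=0
    for k in range(1,n+1):
        q,e=step(q,p0+(p1-p0)*k/n,R0@Ro.from_rotvec(w*k/n).as_matrix());E=max(E,e)
    return q,E
def D(a):return np.array([np.cos(np.radians(a)),np.sin(np.radians(a)),0])
def G(az,th=55):
    from h import Rt
    t=np.radians(th);return Rt(np.sin(t)*D(az)-np.cos(t)*np.array([0,0,1]),D(az-90))
E
python3 - <<'E'
from sim import *
from h import arm
q0=np.array(arm.observe()['joints'])
f=lambda q:np.round(q,2)
def flip(q,sgn=-1,n=30,dz=0):
    p,R=fk(q,x,s);az=np.arctan2(R[1,2],R[0,2]);h=np.array([np.cos(az),np.sin(az),0]);E=0
    for k in range(1,n+1):
        q,e=step(q,p+np.array([0,0,dz*k/n]),Ro.from_rotvec(h*sgn*np.pi*k/n).as_matrix()@R);E=max(E,e)
    return q,E
for nm,(bx,by,gz),az in [('a',(.515,.375,.055),60),('a',(.515,.375,.055),36),('c',(.595,.228,.038),60),('b',(.432,.174,.045),90),('b',(.432,.174,.045),75),('d',(.353,.281,.03),90),('d',(.353,.281,.03),75)]:
    print(nm,az)
    q,e=path(q0,np.array([bx,by,gz+.2]),G(az));print(' above',f(q),round(e,4))
    q,e=path(q,np.array([bx,by,gz]),G(az));print(' grasp',f(q),round(e,4))
    for F,fa in [((.55,.2,.45),20),((.6,.1,.45),10)]:
      q1,e=path(q,np.array([bx,by,.35]),G(az));q1,e1=path(q1,np.array(F),G(fa));print(' via',f(q1),round(e,4),round(e1,4))
      q2,e=flip(q1);print('  flip',f(q2),round(e,4)); q2,e=flip(q2,1)
    for ty in (.06,-.135):
        q3,e=path(q2,np.array([.6,ty,gz+.1]),G(80));q3,e=path(q3,np.array([.6,ty,gz+.005]),G(80));print('  place',ty,f(q3),round(e,4))
E
```

```text
a 60
 above [ 2.62  2.09 -1.27  2.57 -1.32  0.12  2.74] 0.8867
 grasp [ 2.62  2.09 -1.27  2.57 -1.32  0.12  2.74] 0.9017
 via [ 2.62  2.09 -1.27  2.57 -1.32  0.12  2.74] 0.8953 0.753
  flip [ 2.62  0.98 -1.27  2.57  0.99  0.12  2.73] 0.2249
 via [ 2.62  2.09 -1.27  2.57 -1.32  0.12  2.74] 0.8953 0.7043
  flip [ 2.62  0.98 -1.27  2.57  0.99  0.12  2.73] 0.2249
  place 0.06 [ 0.69  0.92 -0.65  1.88 -0.7   0.74  0.63] 0.0
  place -0.135 [ 0.89  0.98 -0.59  1.63 -0.46  1.06  0.58] 0.0
a 36
 above [ 2.62  2.09 -1.27  2.57 -1.32  0.12  2.74] 0.8548
 grasp [ 2.62  2.09 -1.27  2.57 -1.32  0.12  2.74] 0.8704
 via [ 2.62  2.09 -1.27  2.57 -1.32  0.12  2.74] 0.8637 0.753
  flip [ 2.62  0.98 -1.27  2.57  0.99  0.12  2.73] 0.2249
 via [ 2.62  2.09 -1.27  2.57 -1.32  0.12  2.74] 0.8637 0.7043
  flip [ 2.62  0.98 -1.27  2.57  0.99  0.12  2.73] 0.2249
  place 0.06 [ 0.69  0.92 -0.65  1.88 -0.7   0.74  0.63] 0.0
  place -0.135 [ 0.89  0.98 -0.59  1.63 -0.46  1.06  0.58] 0.0
c 60
 above [ 0.53  0.48 -0.82  2.13 -1.32  0.43  0.58] 0.0327
 grasp [ 2.62  2.09 -1.27  2.57 -1.32  0.12  2.74] 0.8262
 via [ 
[... 1593 characters left out ...]
.42 -0.62] 0.0005 0.0179
  flip [-0.36  0.63  0.14  2.46  3.1   2.   -1.76] 0.361
  place 0.06 [-2.43 -0.44  1.32  2.57  3.78  0.5  -2.74] 0.9098
  place -0.135 [ 0.15  1.03  0.59  1.62 -1.22  1.62  1.12] 0.0
d 75
 above [-0.08  0.15 -0.12  2.52 -1.32  0.85  0.89] 0.0944
 grasp [ 0.54  1.14 -0.97  2.57  3.36  0.49  2.74] 0.751
 via [ 1.02 -0.44 -0.97  2.13  4.46  0.68 -0.46] 0.2394 0.1906
  flip [ 1.94 -0.44 -1.27  2.57  3.39  1.94  2.74] 0.3874
 via [ 1.37 -0.44 -1.08  2.09  4.46  0.74 -0.44] 0.2394 0.1819
  flip [ 2.24 -0.44 -1.27  2.57  3.34  2.    2.74] 0.4485
  place 0.06 [-0.48  1.32  1.19  1.86  4.46  2.    1.12] 0.0395
  place -0.135 [-0.12  1.38  1.24  1.6   4.46  2.    1.18] 0.1108
```

```bash
cat > ik.py <<'E'
from sim import *
from scipy.optimize import least_squares
rng=np.random.default_rng(0)
mid=(lo+hi)/2
def sols(p,R,n=25):
    out=[]
    for _ in range(n):
        q=lo+(hi-lo)*(.1+.8*rng.random(7))
        r=least_squares(lambda q:np.r_[err(q,p,R)*30,.02*(q-mid)/(hi-lo)],q,bounds=(lo,hi),max_nfev=60)
        if np.linalg.norm(err(r.x,p,R))<2e-3: out.append((np.min(np.minimum(r.x-lo,hi-r.x)),r.x))
    out.sort(key=lambda t:-t[0]);return out
E
python3 - <<'E'
from ik import *
def show(nm,p,R,k=2):
    S=sols(np.array(p),R,16)
    seen=[]
    for m,q in S:
        if all(np.abs(q-w).max()>.6 for w in seen):
            seen.append(q)
            if len(seen)<=k: print(nm,'m%.2f'%m,np.round(q,2))
    if not S: print(nm,'none')
R=G
for az in (0,36,60,90,120): show(f'a az{az}',(.515,.375,.055),G(az))
for az in (-30,-60,-90): show(f'a az{az}',(.515,.375,.055),G(az))
for az in (90,120,60,-60,-90): show(f'd az{az}',(.353,.281,.03),G(az))
for az in (90,120,60,-60,-90): show(f'b az{az}',(.432,.174,.045),G(az))
for az in (90,60,0,-45,-90): show(f'place az{az}',(.6,.06,.05),G(az));show(f'place4 az{az}',(.6,-.135,.05),G(az))
E
```

```text
a az0 m0.36 [-1.32  0.75  0.35  2.21  2.09  0.65  1.56]
a az0 m0.36 [-0.74  0.77 -0.4   2.21  2.03  1.1   1.85]
a az36 m0.18 [-0.73  0.7   0.02  2.39  3.15  0.91  1.47]
a az36 m0.18 [-1.22  0.82  0.63  2.39  3.41  0.97  0.93]
a az60 m0.27 [-0.22  0.73 -0.32  2.3   3.75  0.73  1.6 ]
a az60 m0.26 [-1.08  0.91  0.81  2.31  3.99  1.3   0.91]
a az90 m0.21 [ 0.28  0.97 -0.84  2.04 -1.07  0.33  0.79]
a az90 m0.08 [ 0.47  1.24 -1.19  2.05  0.61  0.2  -0.75]
a az120 m0.71 [ 0.02  0.96 -0.53  1.68 -0.61  0.96  0.61]
a az-30 m0.68 [-0.85  0.85 -0.39  1.89  1.44  1.27  1.95]
a az-30 m0.68 [-1.28  0.82  0.21  1.89  1.18  0.89  2.06]
a az-60 m0.64 [-1.08  0.94 -0.    1.52  0.84  1.36  2.09]
a az-60 m0.28 [-0.7   1.06 -0.65  1.51  1.22  1.72  1.88]
a az-90 m0.35 [-1.12  1.11  0.3   1.15  0.35  1.65  2.15]
d az90 m0.04 [ 0.73  1.38 -1.23  2.45  1.86  0.25 -1.83]
d az90 m0.00 [ 0.49  0.99 -0.84  2.45  4.46  0.3   1.77]
d az120 m0.43 [ 0.06  0.83 -0.35  2.14 -0.87  0.85  1.09]
d az120 m0.37 [ 0.45  1.05 -0.9   2.15 -0.24  0.59  0.47]
d az60 none
d az-60 m0.60 [-0.98  0.87 -0.35  1.97  0.96  1.37  1.62
[... 857 characters left out ...]
82  1.87 -0.5   0.63  0.45]
place az0 m0.11 [-0.33  0.72  0.09  2.46  3.01  0.99  1.41]
place az0 m0.11 [-0.82  0.87  0.71  2.46  3.29  0.99  0.85]
place4 az0 m0.16 [ 0.7   0.79 -0.53  2.41  3.27  0.85  1.93]
place4 az0 m0.16 [0.17 0.72 0.14 2.41 3.57 0.98 1.38]
place az-45 m0.43 [-0.33  0.79 -0.36  2.14  1.72  1.15  1.82]
place az-45 m0.24 [-1.17  0.91  0.76  2.15  1.47  0.36  1.8 ]
place4 az-45 m0.28 [-0.85  0.94  0.86  2.29  2.71  0.42  0.8 ]
place4 az-45 m0.28 [-0.36  0.73  0.21  2.29  2.22  0.77  1.5 ]
place az-90 m0.69 [-0.58  0.91  0.02  1.62  0.84  1.31  2.04]
place4 az-90 m0.75 [-0.22  0.85 -0.09  1.81  1.14  1.18  1.99]
place4 az-90 m0.38 [-0.72  0.96  0.64  1.82  0.63  0.78  2.36]
```

```bash
python3 - <<'E'
from ik import *
def show(nm,p,R,k=3):
    S=sols(np.array(p),R,12)
    seen=[]
    for m,q in S:
        if m<.12: continue
        if all(np.abs(q-w).max()>.6 for w in seen):
            seen.append(q)
            if len(seen)<=k: print(nm,'m%.2f'%m,np.round(q,2))
for r,z in ((.55,.35),(.55,.5),(.7,.4)):
  for az in (-90,-45,0,45,90):
    show(f'r{r} z{z} inv az{az}',(r,0,z),Ro.from_rotvec(np.pi*D(az)).as_matrix()@G(az))
  for az in (-90,90):
    show(f'r{r} z{z} UP az{az}',(r,0,z),G(az))
E
```

```text
r0.55 z0.35 inv az-90 m0.28 [-1.04  1.13  0.78  1.8   1.15  1.72 -1.  ]
r0.55 z0.35 inv az-45 m0.27 [-1.02  1.    0.61  2.3   1.74  1.7  -1.82]
r0.55 z0.35 inv az90 m0.17 [ 0.86  1.13 -0.78  1.8  -1.15  1.72 -2.32]
r0.55 z0.35 UP az-90 m0.38 [-0.42  0.44 -0.15  1.66  0.88  1.62  2.35]
r0.55 z0.35 UP az90 m0.58 [ 0.76  0.49 -0.59  1.66 -0.65  1.42  0.41]
r0.55 z0.5 inv az-90 m0.25 [-1.09  0.89  0.87  1.81  1.34  1.75 -0.81]
r0.55 z0.5 inv az-45 m0.26 [-1.31  0.79  1.05  2.31  1.91  1.44 -1.59]
r0.55 z0.5 UP az-90 m0.14 [-0.34  0.35 -0.26  1.43  0.93  1.86  2.58]
r0.55 z0.5 UP az90 m0.37 [ 0.85  0.41 -0.75  1.43 -0.66  1.63  0.16]
r0.55 z0.5 UP az90 m0.22 [ 0.42  0.34 -0.11  1.43 -0.84  1.78  0.31]
r0.7 z0.4 inv az-90 m0.37 [-0.92  1.23  0.94  1.4   1.18  1.63 -0.68]
r0.7 z0.4 inv az-45 m0.34 [-0.81  0.9   0.54  1.97  1.97  1.66 -1.5 ]
r0.7 z0.4 inv az0 m0.20 [-0.81  1.1   1.01  2.23  2.62  1.8  -2.52]
r0.7 z0.4 inv az45 m0.22 [ 0.51  0.86 -0.37  1.97  4.24  1.78 -1.87]
r0.7 z0.4 UP az-90 m0.16 [-0.23  0.67 -0.39  1.16  1.08  1.84  2.57]
r0.7 z0.4 UP az90 m0.45 [ 0.55  0.7  -0.56  1.17 -0.6   1.55  0.14]
```

```bash
cat >> sim.py <<'E'
def G2(az,th=55): return G(az,th)@np.diag([-1.,-1,1])
def seq(q,moves,pr=True):
    for nm,p,R in moves:
        q,e=path(q,np.array(p),R,25)
        if pr: print(nm,np.round(q,2),'e%.4f'%e,'m%.2f'%np.min(np.minimum(q-lo,hi-q)))
    return q
U=np.array([0,0,1.])
def roll(R,a): return R@Ro.from_rotvec([0,0,np.radians(a)]).as_matrix()
E
python3 - <<'E'
from sim import *
from h import arm
q0=np.array(arm.observe()['joints'])
F=(.6,.15,.42);fa=-80
inv=Ro.from_rotvec(np.pi*D(fa)).as_matrix()@G2(fa)   # z az same, up
pit=roll(inv,180); 
for sg in (90,-90):
  pass
def flipmoves(fa=-80,F=F,p=np.array(F)):
    inv=Ro.from_rotvec(np.pi*D(fa)).as_matrix()@G2(fa)
    hor=G2(fa,90)
    return [('pitch',F,G2(fa,125)),('r90',F,roll(inv,-90)),('inv',F,inv),('b90',F,roll(inv,-90)),('pitch',F,G2(fa,125)),('up',F,G2(fa))]
for nm,b,az,ty in [('a',(.515,.375,.055),-60,-.14),('b',(.432,.174,.045),-110,-.07),('c',(.595,.228,.038),-75,0),('d',(.353,.281,.03),-90,.065)]:
    print(nm)
    b=np.array(b)
    q0=seq(q0,[('above',b+U*.2,G2(az)),('grasp',b,G2(az)),('lift',b+U*.3,G2(az)),('F',F,G2(-80))]+flipmoves()+[('abovep',(.6,ty,b[2]+.2),G2(-90)),('place',(.6,ty,b[2]+.005),G2(-90)),('up',(.6,ty,.3),G2(-90))])
E
```

```text
a
above [-0.8   0.74 -0.47  1.45  1.03  1.76 -0.95] e0.0000 m0.24
grasp [-0.83  0.99 -0.42  1.51  1.09  1.58 -1.2 ] e0.0000 m0.42
lift [-0.8   0.65 -0.48  1.34  1.03  1.87 -0.8 ] e0.0000 m0.13
F [-0.49  0.55 -0.37  1.33  0.98  1.87 -0.68] e0.0000 m0.13
pitch [-1.01  0.97  0.48  1.59  1.41  2.   -0.83] e0.0049 m0.00
r90 [-1.07  1.    0.58  1.59  1.36  1.94 -2.38] e0.0000 m0.06
inv [-1.55  1.95  1.32  1.83  0.19  0.98 -2.74] e0.4265 m0.00
b90 [-1.38  1.4   1.32  1.6   0.88  1.38 -2.12] e0.0031 m0.00
pitch [-1.31  1.22  1.06  1.59  1.09  1.58 -0.69] e0.0000 m0.26
up [-1.19  0.63  0.82  1.34  0.49  1.54 -0.32] e0.0000 m0.46
abovep [-0.86  0.7   0.88  1.75  0.53  0.99 -0.43] e0.0000 m0.44
place [-0.8   1.    0.79  1.82  0.47  0.73 -0.63] e0.0000 m0.53
up [-0.87  0.64  0.9   1.71  0.55  1.06 -0.37] e0.0000 m0.42
b
above [-1.26  0.78  0.82  1.6   0.16  1.64 -0.81] e0.0000 m0.36
grasp [-1.2   1.04  0.71  1.66  0.01  1.36 -0.9 ] e0.0000 m0.61
lift [-1.28  0.68  0.86  1.5   0.24  1.8  -0.74] e0.0000 m0.20
F [-1.18  0.63  0.79  1.34  0.51  1.55 -0.33] e0.0000 m0.45
pitch [-1.3   1.2   1.04  1.5
[... 1471 characters left out ...]
0.0000 m0.69
lift [-1.57  0.63  0.77  1.58  0.29  1.74 -0.8 ] e0.0000 m0.26
F [-1.18  0.63  0.8   1.34  0.5   1.54 -0.33] e0.0000 m0.46
pitch [-1.3   1.21  1.04  1.59  1.1   1.6  -0.69] e0.0000 m0.28
r90 [-1.38  1.38  1.3   1.6   0.9   1.4  -2.13] e0.0000 m0.02
inv [-1.55  1.95  1.32  1.83  0.19  0.98 -2.74] e0.4265 m0.00
b90 [-1.38  1.4   1.32  1.6   0.88  1.38 -2.12] e0.0031 m0.00
pitch [-1.31  1.22  1.06  1.59  1.09  1.58 -0.69] e0.0000 m0.26
up [-1.19  0.63  0.82  1.34  0.49  1.54 -0.32] e0.0000 m0.46
abovep [-1.06  0.81  0.8   1.57  0.38  1.28 -0.53] e0.0000 m0.52
place [-1.01  1.07  0.71  1.62  0.3   1.05 -0.69] e0.0000 m0.61
up [-1.07  0.73  0.83  1.51  0.42  1.38 -0.47] e0.0000 m0.49
```

```bash
python3 - <<'E'
from sim import *
from h import arm
q0=np.array(arm.observe()['joints'])
b=np.array((.515,.375,.055))
qa=seq(q0,[('above',b+U*.2,G2(-60)),('grasp',b,G2(-60))])
for F in ((.6,.15,.42),(.65,.2,.35),(.55,.3,.4),(.5,.3,.35)):
  for fa in (-80,-60,-45):
    print(F,fa)
    inv=Ro.from_rotvec(np.pi*D(fa)).as_matrix()@G2(fa)
    seq(qa,[('lift',b+U*.2,G2(-60)),('F',F,G2(fa)),('pitch',F,G2(fa,125)),('r90',F,roll(inv,90)),('inv',F,inv)])
E
```

```text
above [-0.8   0.74 -0.47  1.45  1.03  1.76 -0.95] e0.0000 m0.24
grasp [-0.83  0.99 -0.42  1.51  1.09  1.58 -1.2 ] e0.0000 m0.42
(0.6, 0.15, 0.42) -80
lift [-0.8   0.74 -0.47  1.45  1.03  1.76 -0.95] e0.0000 m0.24
F [-0.49  0.55 -0.37  1.33  0.98  1.87 -0.68] e0.0000 m0.13
pitch [-1.01  0.97  0.48  1.59  1.41  2.   -0.83] e0.0049 m0.00
r90 [-1.01  0.97  0.48  1.59  1.41  2.    0.74] e0.0002 m0.00
inv [-1.01  0.97  0.48  1.59  1.41  2.    2.31] e0.0002 m0.00
(0.6, 0.15, 0.42) -60
lift [-0.8   0.74 -0.47  1.45  1.03  1.76 -0.95] e0.0000 m0.24
F [-0.44  0.4  -0.44  1.58  1.08  1.59 -0.56] e0.0000 m0.41
pitch [-0.93  0.84  0.25  1.83  1.66  2.   -1.1 ] e0.0039 m0.00
r90 [-0.96  0.85  0.3   1.83  1.65  1.98  0.47] e0.0000 m0.02
inv [-0.99  0.85  0.33  1.83  1.63  1.95  2.04] e0.0000 m0.05
(0.6, 0.15, 0.42) -45
lift [-0.8   0.74 -0.47  1.45  1.03  1.76 -0.95] e0.0000 m0.24
F [-0.37  0.28 -0.48  1.75  1.14  1.35 -0.45] e0.0000 m0.65
pitch [-0.86  0.78  0.14  2.01  1.86  2.   -1.28] e0.0054 m0.00
r90 [-0.96  0.79  0.28  2.01  1.81  1.92  0.27] e0.0000 m0.08
inv [-1.05  0.81  0.4   2.01  1.78 
[... 2317 characters left out ...]
.48  1.08  2.    2.44] e0.0009 m0.00
(0.5, 0.3, 0.35) -60
lift [-0.8   0.74 -0.47  1.45  1.03  1.76 -0.95] e0.0000 m0.24
F [-0.71  0.53 -0.49  1.56  1.    1.77 -0.85] e0.0000 m0.23
pitch [-1.32  1.03  0.42  1.7   1.33  2.   -1.03] e0.0045 m0.00
r90 [-1.32  1.03  0.42  1.7   1.33  2.    0.54] e0.0003 m0.00
inv [-1.32  1.03  0.42  1.7   1.33  2.    2.11] e0.0003 m0.00
(0.5, 0.3, 0.35) -45
lift [-0.8   0.74 -0.47  1.45  1.03  1.76 -0.95] e0.0000 m0.24
F [-0.67  0.43 -0.55  1.74  1.09  1.58 -0.76] e0.0000 m0.42
pitch [-1.27  0.95  0.28  1.88  1.51  2.   -1.25] e0.0034 m0.00
r90 [-1.28  0.96  0.29  1.88  1.5   2.    0.32] e0.0001 m0.00
inv [-1.28  0.96  0.29  1.88  1.5   2.    1.89] e0.0001 m0.00
```

```bash
cat >> h.py <<'E'
def plan(pos,R,n=None):
    "constant body-frame rotation with linear world translation; print rows"
    s=arm.observe();C=Ro.from_rotvec(s['ee_rot']).as_matrix();p=s['position']
    w=Ro.from_matrix(C.T@R).as_rotvec()*180/np.pi/6; dp=np.array(pos)-p
    print('rot total',np.round(w,2),'n>=',np.abs(w).max(),np.linalg.norm(dp)/.0417)
    if n is None:n=int(np.ceil(max(np.abs(w).max(),np.linalg.norm(dp)/.038,1)))
    for k in range(n):
        Rk=C@Ro.from_rotvec(w*6*np.pi/180*(k+1)/n).as_matrix()
        Rp=C@Ro.from_rotvec(w*6*np.pi/180*k/n).as_matrix()
        print(k,np.round(w/n,2),'t old axes',np.round(Rp.T@dp/n*100,2),'new axes',np.round(Rk.T@dp/n*100,2))
E
python3 - <<'E'
from sim import *
from h import *
q0=np.array(arm.observe()['joints']);p=arm.observe()['position']
b=np.array((.515,.375,.055))
seq(q0,[('rot',p,G2(-60)),('above',b+U*.2,G2(-60)),('grasp',b,G2(-60))])
seq(q0,[('tr',(.4,.1,.34),Ro.from_rotvec(arm.observe()['ee_rot']).as_matrix()),('rot',(.4,.1,.34),G2(-60)),('above',b+U*.2,G2(-60)),('grasp',b,G2(-60))])
go(p,G2(-60))
go([.4,.1,.34])
print(fk(q0,x,s)[0]-p)
E
```

```text
rot [ 0.09 -0.05  0.04  2.35  1.48  0.65 -0.52] e0.0000 m0.22
above [-0.81  0.74 -0.46  1.45  1.02  1.75 -0.95] e0.0000 m0.25
grasp [-0.84  0.99 -0.41  1.51  1.08  1.57 -1.19] e0.0000 m0.43
tr [-0.17 -0.01 -0.17  1.93  0.    1.22 -2.65] e0.0000 m0.09
rot [-0.42  0.18 -0.6   2.12  0.94  1.5  -0.91] e0.0000 m0.45
above [-0.75  0.76 -0.56  1.44  1.07  1.8  -0.98] e0.0000 m0.20
grasp [-0.78  1.01 -0.51  1.51  1.14  1.62 -1.22] e0.0000 m0.38
rot [-12.62  -1.93 -24.31] trans after [0. 0. 0.] trans if now [0. 0. 0.]
rot [0. 0. 0.] trans after [-28.56 -26.31  -0.57] trans if now [-28.56 -26.31  -0.57]
[0.00325285 0.00456882 0.0022258 ]
```

Request:
step_arm:
  plan:
    - {"wx": -0.5, "wy": -0.08, "wz": -0.97, "tx": 0, "ty": 0, "tz": 0, "hand": 1}
    - {"wx": -0.5, "wy": -0.08, "wz": -0.97, "tx": 0, "ty": 0, "tz": 0, "hand": 1}
    - {"wx": -0.5, "wy": -0.08, "wz": -0.97, "tx": 0, "ty": 0, "tz": 0, "hand": 1}
    - {"wx": -0.5, "wy": -0.08, "wz": -0.97, "tx": 0, "ty": 0, "tz": 0, "hand": 1}
    - {"wx": -0.5, "wy": -0.08, "wz": -0.97, "tx": 0, "ty": 0, "tz": 0, "hand": 1}
    - {"wx": -0.5, "wy": -0.08, "wz": -0.97, "tx": 0, "ty": 0, "tz": 0, "hand": 1}
    - {"wx": -0.5, "wy": -0.08, "wz": -0.97, "tx": 0, "ty": 0, "tz": 0, "hand": 1}
    - {"wx": -0.5, "wy": -0.08, "wz": -0.97, "tx": 0, "ty": 0, "tz": 0, "hand": 1}
    - {"wx": -0.5, "wy": -0.08, "wz": -0.97, "tx": 0, "ty": 0, "tz": 0, "hand": 1}
    - {"wx": -0.5, "wy": -0.08, "wz": -0.97, "tx": 0, "ty": 0, "tz": 0, "hand": 1}

```text
clock: 7.8
position: [0.4305, -0.2865, 0.3322]
ee_rot: [2.651, 0.4, -0.357]
force: [0.3, -0.6, -0.5]
width: 0.996
```

```bash
python3 - <<'E'
from sim import *
from h import *
st();p=arm.observe()['position']
go(p,G2(-60))
q0=np.array(arm.observe()['joints']);b=np.array((.515,.375,.055))
seq(q0,[('rot',p,G2(-60)),('above',b+U*.2,G2(-60)),('grasp',b,G2(-60))])
E
```

```text
t7.80 p [ 0.4305 -0.2865  0.3322] z [-0.184 -0.452 -0.873] y [ 0.332 -0.864  0.377] j [ 0.1   0.22  0.06  1.79  0.5   1.3  -1.29] F [ 0.3 -0.6 -0.5] w0.996
rot [ -7.64  -1.19 -14.51] trans after [0. 0. 0.] trans if now [0. 0. 0.]
rot [ 0.1  -0.04  0.03  2.35  1.49  0.65 -0.54] e0.0000 m0.22
above [-0.81  0.74 -0.46  1.45  1.02  1.75 -0.95] e0.0000 m0.25
grasp [-0.83  0.99 -0.41  1.51  1.09  1.57 -1.19] e0.0000 m0.43
```

Request:
step_arm:
  plan:
    - {"wx": -0.5, "wy": -0.08, "wz": -0.97, "tx": 0, "ty": 0, "tz": 0, "hand": 1}
    - {"wx": -0.5, "wy": -0.08, "wz": -0.97, "tx": 0, "ty": 0, "tz": 0, "hand": 1}
    - {"wx": -0.5, "wy": -0.08, "wz": -0.97, "tx": 0, "ty": 0, "tz": 0, "hand": 1}
    - {"wx": -0.5, "wy": -0.08, "wz": -0.97, "tx": 0, "ty": 0, "tz": 0, "hand": 1}
    - {"wx": -0.5, "wy": -0.08, "wz": -0.97, "tx": 0, "ty": 0, "tz": 0, "hand": 1}
    - {"wx": -0.5, "wy": -0.08, "wz": -0.97, "tx": 0, "ty": 0, "tz": 0, "hand": 1}
    - {"wx": -0.5, "wy": -0.08, "wz": -0.97, "tx": 0, "ty": 0, "tz": 0, "hand": 1}
    - {"wx": -0.5, "wy": -0.08, "wz": -0.97, "tx": 0, "ty": 0, "tz": 0, "hand": 1}
    - {"wx": -0.5, "wy": -0.08, "wz": -0.97, "tx": 0, "ty": 0, "tz": 0, "hand": 1}
    - {"wx": -0.5, "wy": -0.08, "wz": -0.97, "tx": 0, "ty": 0, "tz": 0, "hand": 1}

```text
clock: 8.63
position: [0.4302, -0.2863, 0.3321]
ee_rot: [1.739, 1.557, -0.553]
force: [-0.2, -0.6, 0.1]
width: 1.001
```

```bash
python3 - <<'E'
from sim import *
from h import *
st();p=arm.observe()['position']
go([.45,-.05,.33],G2(-60))
q0=np.array(arm.observe()['joints']);b=np.array((.515,.375,.055))
seq(q0,[('rot',[.45,-.05,.33],G2(-60)),('above',b+U*.2,G2(-60)),('grasp',b,G2(-60))])
E
```

```text
t8.63 p [ 0.4302 -0.2863  0.3321] z [ 0.149 -0.75  -0.645] y [ 0.973 -0.005  0.23 ] j [ 0.    0.09 -0.08  2.17  1.05  1.08 -0.82] F [-0.2 -0.6  0.1] w1.001
rot [-2.61 -0.46 -4.81] trans after [ 11.34  13.53 -15.83] trans if now [ 16.13   1.76 -17.29]
rot [-0.26  0.07 -0.33  2.25  1.12  1.17 -0.73] e0.0000 m0.32
above [-0.81  0.74 -0.47  1.45  1.02  1.76 -0.95] e0.0000 m0.24
grasp [-0.83  0.99 -0.42  1.51  1.09  1.57 -1.2 ] e0.0000 m0.43
```

Request:
step_arm:
  plan:
    - {"wx": -0.52, "wy": -0.09, "wz": -0.96, "tx": 0, "ty": 0, "tz": 0, "hand": 1}
    - {"wx": -0.52, "wy": -0.09, "wz": -0.96, "tx": 0, "ty": 0, "tz": 0, "hand": 1}
    - {"wx": -0.52, "wy": -0.09, "wz": -0.96, "tx": 0, "ty": 0, "tz": 0, "hand": 1}
    - {"wx": -0.52, "wy": -0.09, "wz": -0.96, "tx": 0, "ty": 0, "tz": 0, "hand": 1}
    - {"wx": -0.52, "wy": -0.09, "wz": -0.96, "tx": 0, "ty": 0, "tz": 0, "hand": 1}
    - {"wx": 0, "wy": 0, "wz": 0, "tx": 1.8, "ty": 2.2, "tz": -2.5, "hand": 1}
    - {"wx": 0, "wy": 0, "wz": 0, "tx": 1.8, "ty": 2.2, "tz": -2.5, "hand": 1}
    - {"wx": 0, "wy": 0, "wz": 0, "tx": 1.8, "ty": 2.2, "tz": -2.5, "hand": 1}
    - {"wx": 0, "wy": 0, "wz": 0, "tx": 1.8, "ty": 2.2, "tz": -2.5, "hand": 1}
    - {"wx": 0, "wy": 0, "wz": 0, "tx": 1.8, "ty": 2.2, "tz": -2.5, "hand": 1}

```text
clock: 9.47
position: [0.4493, -0.0972, 0.3313]
ee_rot: [1.131, 1.938, -0.584]
force: [1.3, 0.7, 0.7]
width: 1.007
```

```bash
python3 - <<'E'
from sim import *
from h import *
st()
go([.515-.09,.375+.156,.26],G2(-60))
q0=np.array(arm.observe()['joints']);b=np.array((.515,.375,.055))
seq(q0,[('pre',b-.18*D(-60)+U*.15,G2(-60)),('grasp',b,G2(-60))])
E
```

```text
t9.47 p [ 0.4493 -0.0972  0.3313] z [ 0.406 -0.711 -0.574] y [0.87  0.494 0.004] j [-0.26  0.08 -0.37  2.26  1.07  1.25 -0.72] F [1.3 0.7 0.7] w1.007
rot [-0.04 -0.   -0.07] trans after [ 37.74  29.3  -41.47] trans if now [ 37.96  28.87 -41.57]
pre [-1.05  0.96 -0.5   1.13  1.    1.94 -1.03] e0.0000 m0.06
grasp [-0.82  0.99 -0.44  1.51  1.1   1.59 -1.2 ] e0.0000 m0.41
```

```bash
python3 - <<'E'
from sim import *
from h import *
R=G2(-60);b=np.array((.515,.375,.055));g=b-.003*R[:,2]
q0=np.array(arm.observe()['joints'])
seq(q0,[('pre',g-.15*R[:,2]+U*.05,R),('pre2',g-.15*R[:,2],R),('grasp',b,R)])
go(g-.15*R[:,2]+U*.05,R)
E
```

```text
pre [-0.97  0.92 -0.49  1.26  1.    1.86 -1.05] e0.0000 m0.14
pre2 [-0.97  0.97 -0.48  1.28  1.01  1.81 -1.11] e0.0000 m0.19
grasp [-0.82  0.99 -0.44  1.51  1.1   1.58 -1.2 ] e0.0000 m0.42
rot [-0.04 -0.   -0.07] trans after [ 40.11  29.3  -33.13] trans if now [ 40.33  28.88 -33.23]
```

Request:
step_arm:
  plan:
    - {"wx": 0, "wy": 0, "wz": -0.07, "tx": 2.5, "ty": 1.83, "tz": -2.07, "hand": 1}
    - {"wx": 0, "wy": 0, "wz": 0, "tx": 2.5, "ty": 1.83, "tz": -2.07, "hand": 1}
    - {"wx": 0, "wy": 0, "wz": 0, "tx": 2.5, "ty": 1.83, "tz": -2.07, "hand": 1}
    - {"wx": 0, "wy": 0, "wz": 0, "tx": 2.5, "ty": 1.83, "tz": -2.07, "hand": 1}
    - {"wx": 0, "wy": 0, "wz": 0, "tx": 2.5, "ty": 1.83, "tz": -2.07, "hand": 1}
    - {"wx": 0, "wy": 0, "wz": 0, "tx": 2.5, "ty": 1.83, "tz": -2.07, "hand": 1}
    - {"wx": 0, "wy": 0, "wz": 0, "tx": 2.5, "ty": 1.83, "tz": -2.07, "hand": 1}
    - {"wx": 0, "wy": 0, "wz": 0, "tx": 2.5, "ty": 1.83, "tz": -2.07, "hand": 1}
    - {"wx": 0, "wy": 0, "wz": 0, "tx": 2.5, "ty": 1.83, "tz": -2.07, "hand": 1}
    - {"wx": 0, "wy": 0, "wz": 0, "tx": 2.5, "ty": 1.83, "tz": -2.07, "hand": 1}

```text
clock: 10.3
position: [0.4533, 0.265, 0.2443]
ee_rot: [1.123, 1.942, -0.589]
force: [0.4, 0.1, 0.2]
width: 1.003
```

```bash
cat >> h.py <<'E'
def G3(az,th=55):
    t=np.radians(th);return Rt(np.sin(t)*D(az)-np.cos(t)*np.array([0,0,1]),D(az+90))
E
python3 - <<'E'
from h import *
R=G3(-60);b=np.array((.515,.375,.055));g=b-.003*R[:,2]
st();go(g-.15*R[:,2]+.03*np.array([0,0,1]),R)
E
```

```text
t10.30 p [0.4533 0.265  0.2443] z [ 0.407 -0.712 -0.573] y [ 0.867  0.498 -0.003] j [-0.76  0.62 -0.51  1.76  0.9   1.7  -1.09] F [0.4 0.1 0.2] w1.003
rot [-0.04  0.01  0.01] trans after [ 16.74  10.84 -11.44] trans if now [ 16.72  10.81 -11.5 ]
```

Request:
step_arm:
  plan:
    - {"wx": 0, "wy": 0, "wz": 0, "tx": 2.4, "ty": 1.55, "tz": -1.64, "hand": 1}
    - {"wx": 0, "wy": 0, "wz": 0, "tx": 2.4, "ty": 1.55, "tz": -1.64, "hand": 1}
    - {"wx": 0, "wy": 0, "wz": 0, "tx": 2.4, "ty": 1.55, "tz": -1.64, "hand": 1}
    - {"wx": 0, "wy": 0, "wz": 0, "tx": 2.4, "ty": 1.55, "tz": -1.64, "hand": 1}
    - {"wx": 0, "wy": 0, "wz": 0, "tx": 2.4, "ty": 1.55, "tz": -1.64, "hand": 1}
    - {"wx": 0, "wy": 0, "wz": 0, "tx": 2.4, "ty": 1.55, "tz": -1.64, "hand": 1}
    - {"wx": 0, "wy": 0, "wz": 0, "tx": 2.4, "ty": 1.55, "tz": -1.64, "hand": 1}
    - {"wx": 0, "wy": 0, "wz": 0, "tx": 0, "ty": 0, "tz": 0, "hand": 1}
    - {"wx": 0, "wy": 0, "wz": 0, "tx": 0, "ty": 0, "tz": 0, "hand": 1}
    - {"wx": 0, "wy": 0, "wz": 0, "tx": 0, "ty": 0, "tz": 0, "hand": 1}

```text
clock: 11.13
position: [0.4533, 0.4823, 0.1731]
ee_rot: [1.123, 1.941, -0.589]
force: [-0.7, -0.6, 0.7]
width: 1.001
```

```bash
cat >> h.py <<'E'
def bottles(fn,rois):
    im,d=snap('top',fn);P=cloud('top',d)
    for n,(bx,by,hh,hb) in rois.items():
        Q=P.reshape(-1,3);m=(np.hypot(Q[:,0]-bx,Q[:,1]-by)<.07)&(Q[:,2]>hh-.012)&(Q[:,2]<hh+.012);T=Q[m]
        if len(T)<10: print(n,'none');continue
        c=(T.max(0)+T.min(0))/2
        # pixels of the cork top centroid at known height
        print(n,'cork mid',np.round(c[:2],4),'mean',np.round(T.mean(0),4),len(T),'ext',np.round(np.ptp(T,axis=0)[:2],3))
    return P
E
python3 - <<'E'
from h import *
R=G3(-60);b=np.array((.515,.375,.055));g=b-.003*R[:,2]
st();
P=bottles('t3',dict(a=(.515,.375,.125,.089),b=(.432,.174,.11,.074),c=(.595,.228,.095,.059),d=(.353,.281,.08,.044)))
go(g-.12*R[:,2],R);go(g,R)
snap('side','s3')
E
```

```text
t11.13 p [0.4533 0.4823 0.1731] z [ 0.407 -0.712 -0.572] y [ 0.867  0.497 -0.002] j [-1.01  0.96 -0.46  1.24  0.92  1.88 -1.05] F [-0.7 -0.6  0.7] w1.001
a cork mid [0.5148 0.3744] mean [0.5148 0.3737 0.1224] 80 ext [0.024 0.026]
b cork mid [0.4322 0.1745] mean [0.432  0.1745 0.1086] 75 ext [0.022 0.023]
c cork mid [0.5943 0.2286] mean [0.5938 0.228  0.0931] 73 ext [0.024 0.025]
d cork mid [0.3528 0.2804] mean [0.3526 0.2803 0.0775] 73 ext [0.022 0.023]
rot [-0.03  0.02 -0.01] trans after [ 2.68 -0.04  4.63] trans if now [ 2.69 -0.03  4.62]
rot [-0.03  0.02 -0.01] trans after [ 2.68 -0.04 16.63] trans if now [2.710e+00 1.000e-02 1.662e+01]
```

Request:
step_arm:
  plan:
    - {"wx": 0, "wy": 0, "wz": 0, "tx": 1.35, "ty": 0, "tz": 0, "hand": 1}
    - {"wx": 0, "wy": 0, "wz": 0, "tx": 1.35, "ty": 0, "tz": 0, "hand": 1}
    - {"wx": 0, "wy": 0, "wz": 0, "tx": 0, "ty": 0, "tz": 2.08, "hand": 1}
    - {"wx": 0, "wy": 0, "wz": 0, "tx": 0, "ty": 0, "tz": 2.08, "hand": 1}
    - {"wx": 0, "wy": 0, "wz": 0, "tx": 0, "ty": 0, "tz": 2.08, "hand": 1}
    - {"wx": 0, "wy": 0, "wz": 0, "tx": 0, "ty": 0, "tz": 2.08, "hand": 1}
    - {"wx": 0, "wy": 0, "wz": 0, "tx": 0, "ty": 0, "tz": 2.08, "hand": 1}
    - {"wx": 0, "wy": 0, "wz": 0, "tx": 0, "ty": 0, "tz": 2.08, "hand": 1}
    - {"wx": 0, "wy": 0, "wz": 0, "tx": 0, "ty": 0, "tz": 2.08, "hand": 1}
    - {"wx": 0, "wy": 0, "wz": 0, "tx": 0, "ty": 0, "tz": 2.08, "hand": 1}

```text
clock: 12.07
position: [0.5134, 0.3776, 0.0554]
ee_rot: [1.125, 1.942, -0.586]
force: [-0.4, -0.4, -0.7]
width: 1.002
```

Request:
step_arm:
  plan:
    - {"wx": 0, "wy": 0, "wz": 0, "tx": 0, "ty": 0, "tz": 0, "hand": 0}
    - {"wx": 0, "wy": 0, "wz": 0, "tx": 0, "ty": 0, "tz": 0, "hand": 0}
    - {"wx": 0, "wy": 0, "wz": 0, "tx": 0, "ty": 0, "tz": 0, "hand": 0}
    - {"wx": 0, "wy": 0, "wz": 0, "tx": 0, "ty": 0, "tz": 0, "hand": 0}
    - {"wx": 0, "wy": 0, "wz": 0, "tx": 0, "ty": 0, "tz": 0, "hand": 0}
    - {"wx": 0, "wy": 0, "wz": 0, "tx": 0, "ty": 0, "tz": 0, "hand": 0}
    - {"wx": 0, "wy": 0, "wz": 0, "tx": 0, "ty": 0, "tz": 0, "hand": 0}
    - {"wx": 0, "wy": 0, "wz": 0, "tx": 0, "ty": 0, "tz": 0, "hand": 0}
    - {"wx": 0, "wy": 0, "wz": 0, "tx": 0, "ty": 0, "tz": 0, "hand": 0}
    - {"wx": 0, "wy": 0, "wz": 0, "tx": 0, "ty": 0, "tz": 0, "hand": 0}
  force: 25

```text
clock: 12.9
position: [0.5136, 0.3786, 0.0572]
ee_rot: [1.125, 1.941, -0.585]
force: [-0.4, 2.3, 2.5]
width: 0.538
```

```bash
python3 - <<'E'
from h import *
from sim import *
st();snap('side','s4');snap('top','t4')
F=np.array((.63,.17,.42));fa=-50;q=np.array(arm.observe()['joints']);b=arm.observe()['position']
inv=Ro.from_rotvec(np.pi*D(fa)).as_matrix()@G2(fa)
seq(q,[('lift',b+U*.15,G2(-60)),('F',F,G2(fa)),('pitch',F,G2(fa,125)),('r90',F,roll(inv,90)),('inv',F,inv)])
go(b+U*.15)
E
```

```text
t12.90 p [0.5136 0.3786 0.0572] z [ 0.408 -0.711 -0.573] y [0.868 0.497 0.001] j [-0.86  1.01 -0.43  1.47  1.01  1.64 -1.17] F [-0.4  2.3  2.5] w0.538
lift [-0.82  0.8  -0.46  1.47  1.03  1.71 -1.02] e0.0000 m0.29
F [-0.42  0.38 -0.46  1.61  1.13  1.46 -0.47] e0.0000 m0.54
pitch [-0.85  0.82  0.14  1.86  1.84  2.   -1.14] e0.0043 m0.00
r90 [-0.94  0.84  0.27  1.86  1.79  1.93  0.41] e0.0000 m0.07
inv [-1.01  0.85  0.37  1.86  1.75  1.86  1.96] e0.0000 m0.14
rot [0. 0. 0.] trans after [-1.229e+01  1.000e-02 -8.600e+00] trans if now [-1.229e+01  1.000e-02 -8.600e+00]
```

Request:
step_arm:
  plan:
    - {"wx": 0, "wy": 0, "wz": 0, "tx": -1.0, "ty": 0, "tz": -0.7, "hand": 0}
    - {"wx": 0, "wy": 0, "wz": 0, "tx": -2.0, "ty": 0, "tz": -1.4, "hand": 0}
    - {"wx": 0, "wy": 0, "wz": 0, "tx": -2.0, "ty": 0, "tz": -1.4, "hand": 0}
    - {"wx": 0, "wy": 0, "wz": 0, "tx": -2.0, "ty": 0, "tz": -1.4, "hand": 0}
    - {"wx": 0, "wy": 0, "wz": 0, "tx": -2.0, "ty": 0, "tz": -1.4, "hand": 0}
    - {"wx": 0, "wy": 0, "wz": 0, "tx": -2.0, "ty": 0, "tz": -1.4, "hand": 0}
    - {"wx": 0, "wy": 0, "wz": 0, "tx": -2.0, "ty": 0, "tz": -1.4, "hand": 0}
    - {"wx": 0, "wy": 0, "wz": 0, "tx": 0, "ty": 0, "tz": 0, "hand": 0}
    - {"wx": 0, "wy": 0, "wz": 0, "tx": 0, "ty": 0, "tz": 0, "hand": 0}
    - {"wx": 0, "wy": 0, "wz": 0, "tx": 0, "ty": 0, "tz": 0, "hand": 0}

```text
clock: 13.83
position: [0.5134, 0.3778, 0.2154]
ee_rot: [1.125, 1.941, -0.587]
force: [-0.3, -1.1, -1.1]
width: 0.542
```

```bash
python3 - <<'E'
from h import *
st();snap('side','s5')
F=np.array((.63,.17,.42));
go(F);go(F,G3(-50));go(F,G3(-50,125))
E
```

```text
t13.83 p [0.5134 0.3778 0.2154] z [ 0.407 -0.711 -0.573] y [ 0.868  0.497 -0.   ] j [-0.85  0.81 -0.46  1.43  0.96  1.79 -0.99] F [-0.3 -1.1 -1.1] w0.542
rot [0. 0. 0.] trans after [-30.46  -0.22   7.78] trans if now [-30.46  -0.22   7.78]
rot [-1.4   0.01 -0.97] trans after [-30.23  -4.41   7.41] trans if now [-30.46  -0.22   7.78]
rot [-1.810e+00 -1.162e+01  1.000e-02] trans after [-3.38 -4.41 30.94] trans if now [-30.46  -0.22   7.78]
```

Request:
step_arm:
  plan:
    - {"wx": -0.14, "wy": 0, "wz": -0.1, "tx": -3.05, "ty": 0, "tz": 0.78, "hand": 0}
    - {"wx": -0.14, "wy": 0, "wz": -0.1, "tx": -3.05, "ty": -0.1, "tz": 0.78, "hand": 0}
    - {"wx": -0.14, "wy": 0, "wz": -0.1, "tx": -3.05, "ty": -0.1, "tz": 0.78, "hand": 0}
    - {"wx": -0.14, "wy": 0, "wz": -0.1, "tx": -3.05, "ty": -0.2, "tz": 0.78, "hand": 0}
    - {"wx": -0.14, "wy": 0, "wz": -0.1, "tx": -3.05, "ty": -0.2, "tz": 0.78, "hand": 0}
    - {"wx": -0.14, "wy": 0, "wz": -0.1, "tx": -3.05, "ty": -0.2, "tz": 0.75, "hand": 0}
    - {"wx": -0.14, "wy": 0, "wz": -0.1, "tx": -3.05, "ty": -0.3, "tz": 0.75, "hand": 0}
    - {"wx": -0.14, "wy": 0, "wz": -0.1, "tx": -3.05, "ty": -0.3, "tz": 0.75, "hand": 0}
    - {"wx": -0.14, "wy": 0, "wz": -0.1, "tx": -3.05, "ty": -0.4, "tz": 0.75, "hand": 0}
    - {"wx": -0.14, "wy": 0, "wz": -0.1, "tx": -3.05, "ty": -0.4, "tz": 0.75, "hand": 0}

```text
clock: 14.72
position: [0.6302, 0.1683, 0.4212]
ee_rot: [0.935, 2.019, -0.493]
force: [-0.1, 0.1, -1.2]
width: 0.542
```

```bash
python3 - <<'E'
from h import *
from sim import *
st();fa=-50
F=np.array((.63,.17,.42));q=np.array(arm.observe()['joints'])
inv=Ro.from_rotvec(np.pi*D(fa)).as_matrix()@G2(fa)
seq(q,[('pitch',F,G2(fa,125)),('r90',F,roll(inv,90)),('inv',F,inv)])
seq(q,[('pitch',F,G2(fa,115)),('r90',F,roll(G2(fa,115),-90)),('inv',F,roll(G2(fa,115),-180))])
go(F,G3(-50,125))
E
```

```text
t14.72 p [0.6302 0.1683 0.4212] z [ 0.527 -0.628 -0.573] y [ 0.764  0.645 -0.004] j [-0.47  0.41 -0.47  1.6   1.1   1.57 -0.47] F [-0.1  0.1 -1.2] w0.542
pitch [-0.85  0.82  0.14  1.86  1.84  2.   -1.14] e0.0039 m0.00
r90 [-0.94  0.84  0.27  1.86  1.79  1.93  0.41] e0.0000 m0.07
inv [-1.01  0.85  0.37  1.86  1.75  1.86  1.96] e0.0000 m0.14
pitch [-0.73  0.74 -0.1   1.86  1.84  2.   -1.05] e0.0028 m0.00
r90 [-0.81  0.74  0.02  1.86  1.79  1.94  0.5 ] e0.0000 m0.06
inv [-0.88  0.74  0.12  1.86  1.76  1.88  2.06] e0.0000 m0.12
rot [  0.03 -11.66   0.05] trans after [ 0.02  0.1  -0.19] trans if now [ 0.18  0.1  -0.05]
```

Request:
step_arm:
  plan:
    - {"wx": 0, "wy": -0.97, "wz": 0, "tx": 0, "ty": 0, "tz": 0, "hand": 0}
    - {"wx": 0, "wy": -0.97, "wz": 0, "tx": 0, "ty": 0, "tz": 0, "hand": 0}
    - {"wx": 0, "wy": -0.97, "wz": 0, "tx": 0, "ty": 0, "tz": 0, "hand": 0}
    - {"wx": 0, "wy": -0.97, "wz": 0, "tx": 0, "ty": 0, "tz": 0, "hand": 0}
    - {"wx": 0, "wy": -0.97, "wz": 0, "tx": 0, "ty": 0, "tz": 0, "hand": 0}
    - {"wx": 0, "wy": -0.97, "wz": 0, "tx": 0, "ty": 0, "tz": 0, "hand": 0}
    - {"wx": 0, "wy": -0.97, "wz": 0, "tx": 0, "ty": 0, "tz": 0, "hand": 0}
    - {"wx": 0, "wy": -0.97, "wz": 0, "tx": 0, "ty": 0, "tz": 0, "hand": 0}
    - {"wx": 0, "wy": -0.97, "wz": 0, "tx": 0, "ty": 0, "tz": 0, "hand": 0}
    - {"wx": 0, "wy": -0.97, "wz": 0, "tx": 0, "ty": 0, "tz": 0, "hand": 0}

```text
clock: 15.55
position: [0.6299, 0.17, 0.4204]
ee_rot: [0.5, 1.086, -0.769]
force: [1.0, -0.5, -2.3]
width: 0.54
```

```bash
python3 - <<'E'
from h import *
from sim import *
st();F=np.array((.63,.17,.42))
go(F,G3(-50,125))
E
```

```text
t15.55 p [0.6299 0.17   0.4204] z [ 0.593 -0.7    0.398] y [ 0.764  0.645 -0.004] j [-0.89  0.79  0.03  1.89  1.61  1.99 -1.06] F [ 1.  -0.5 -2.3] w0.540
rot [ 0.05 -1.92  0.02] trans after [ 0.04  0.01 -0.02] trans if now [ 0.04  0.01 -0.01]
```

Request:
step_arm:
  plan:
    - {"wx": 0, "wy": -0.97, "wz": 0, "tx": 0, "ty": 0, "tz": 0, "hand": 0}
    - {"wx": 0, "wy": -0.97, "wz": 0, "tx": 0, "ty": 0, "tz": 0, "hand": 0}
    - {"wx": 0, "wy": 0, "wz": -1, "tx": 0, "ty": 0, "tz": 0, "hand": 0}
    - {"wx": 0, "wy": 0, "wz": -1, "tx": 0, "ty": 0, "tz": 0, "hand": 0}
    - {"wx": 0, "wy": 0, "wz": -1, "tx": 0, "ty": 0, "tz": 0, "hand": 0}
    - {"wx": 0, "wy": 0, "wz": -1, "tx": 0, "ty": 0, "tz": 0, "hand": 0}
    - {"wx": 0, "wy": 0, "wz": -1, "tx": 0, "ty": 0, "tz": 0, "hand": 0}
    - {"wx": 0, "wy": 0, "wz": -1, "tx": 0, "ty": 0, "tz": 0, "hand": 0}
    - {"wx": 0, "wy": 0, "wz": -1, "tx": 0, "ty": 0, "tz": 0, "hand": 0}
    - {"wx": 0, "wy": 0, "wz": -1, "tx": 0, "ty": 0, "tz": 0, "hand": 0}

```text
clock: 16.38
position: [0.63, 0.1699, 0.4205]
ee_rot: [0.011, 1.082, -1.567]
force: [-0.3, 0.9, -1.4]
width: 0.536
```

Request:
step_arm:
  plan:
    - {"wx": 0, "wy": 0, "wz": -1, "tx": 0, "ty": 0, "tz": 0, "hand": 0}
    - {"wx": 0, "wy": 0, "wz": -1, "tx": 0, "ty": 0, "tz": 0, "hand": 0}
    - {"wx": 0, "wy": 0, "wz": -1, "tx": 0, "ty": 0, "tz": 0, "hand": 0}
    - {"wx": 0, "wy": 0, "wz": -1, "tx": 0, "ty": 0, "tz": 0, "hand": 0}
    - {"wx": 0, "wy": 0, "wz": -1, "tx": 0, "ty": 0, "tz": 0, "hand": 0}
    - {"wx": 0, "wy": 0, "wz": -1, "tx": 0, "ty": 0, "tz": 0, "hand": 0}
    - {"wx": 0, "wy": 0, "wz": -1, "tx": 0, "ty": 0, "tz": 0, "hand": 0}
    - {"wx": 0, "wy": 0, "wz": -1, "tx": 0, "ty": 0, "tz": 0, "hand": 0}
    - {"wx": 0, "wy": 0, "wz": -1, "tx": 0, "ty": 0, "tz": 0, "hand": 0}
    - {"wx": 0, "wy": 0, "wz": -1, "tx": 0, "ty": 0, "tz": 0, "hand": 0}

```text
clock: 17.22
position: [0.63, 0.1699, 0.4205]
ee_rot: [-0.647, 1.147, -2.478]
force: [0.3, 0.4, -2.1]
width: 0.539
```

```bash
python3 - <<'E'
from h import *
from sim import *
st();F=np.array((.63,.17,.42));fa=-50
inv=Ro.from_rotvec(np.pi*D(fa)).as_matrix()@G2(fa)
go(F,inv)
E
```

```text
t17.22 p [0.63   0.1699 0.4205] z [ 0.531 -0.626  0.572] y [ 0.108 -0.619 -0.778] j [-1.04  0.93  0.35  1.9   1.58  1.92  0.72] F [ 0.3  0.4 -2.1] w0.539
rot [ -0.02   0.04 -11.93] trans after [-0.04 -0.01 -0.04] trans if now [-0.02  0.03 -0.04]
```

Request:
step_arm:
  plan:
    - {"wx": 0, "wy": 0, "wz": -1, "tx": 0, "ty": 0, "tz": 0, "hand": 0}
    - {"wx": 0, "wy": 0, "wz": -1, "tx": 0, "ty": 0, "tz": 0, "hand": 0}
    - {"wx": 0, "wy": 0, "wz": -1, "tx": 0, "ty": 0, "tz": 0, "hand": 0}
    - {"wx": 0, "wy": 0, "wz": -1, "tx": 0, "ty": 0, "tz": 0, "hand": 0}
    - {"wx": 0, "wy": 0, "wz": -1, "tx": 0, "ty": 0, "tz": 0, "hand": 0}
    - {"wx": 0, "wy": 0, "wz": -1, "tx": 0, "ty": 0, "tz": 0, "hand": 0}
    - {"wx": 0, "wy": 0, "wz": -1, "tx": 0, "ty": 0, "tz": 0, "hand": 0}
    - {"wx": 0, "wy": 0, "wz": -1, "tx": 0, "ty": 0, "tz": 0, "hand": 0}
    - {"wx": 0, "wy": 0, "wz": -1, "tx": 0, "ty": 0, "tz": 0, "hand": 0}
    - {"wx": 0, "wy": 0, "wz": -1, "tx": 0, "ty": 0, "tz": 0, "hand": 0}

```text
clock: 18.05
position: [0.63, 0.1699, 0.4206]
ee_rot: [1.063, -0.628, 2.233]
force: [0.3, 1.1, -0.6]
width: 0.538
```

Request:
step_arm:
  plan:
    - {"wx": 0, "wy": 0, "wz": -1, "tx": 0, "ty": 0, "tz": 0, "hand": 0}
    - {"wx": 0, "wy": 0, "wz": -1, "tx": 0, "ty": 0, "tz": 0, "hand": 0}
    - {"wx": 0, "wy": 0, "wz": 0, "tx": 0, "ty": 0, "tz": 0, "hand": 0}
    - {"wx": 0, "wy": 0, "wz": 0, "tx": 0, "ty": 0, "tz": 0, "hand": 0}
    - {"wx": 0, "wy": 0, "wz": 0, "tx": 0, "ty": 0, "tz": 0, "hand": 0}
    - {"wx": 0, "wy": 0, "wz": 0, "tx": 0, "ty": 0, "tz": 0, "hand": 0}
    - {"wx": 0, "wy": 0, "wz": 0, "tx": 0, "ty": 0, "tz": 0, "hand": 0}
    - {"wx": 0, "wy": 0, "wz": 0, "tx": 0, "ty": 0, "tz": 0, "hand": 0}
    - {"wx": 0, "wy": 0, "wz": 0, "tx": 0, "ty": 0, "tz": 0, "hand": 0}
    - {"wx": 0, "wy": 0, "wz": 0, "tx": 0, "ty": 0, "tz": 0, "hand": 0}

```text
clock: 18.88
position: [0.63, 0.1697, 0.4218]
ee_rot: [1.075, -0.498, 2.058]
force: [-0.1, 0.5, -0.8]
width: 0.536
```

```bash
python3 - <<'E'
from h import *
from sim import *
st();F=np.array((.63,.17,.42));fa=-50
inv=Ro.from_rotvec(np.pi*D(fa)).as_matrix()@G2(fa)
go(F,inv);snap('side','s6');snap('top','t6')
E
```

```text
t18.88 p [0.63   0.1697 0.4218] z [ 0.529 -0.627  0.572] y [-0.764 -0.645  0.001] j [-1.07  0.94  0.39  1.91  1.57  1.89  1.97] F [-0.1  0.5 -0.8] w0.536
rot [-0.02  0.02 -0.  ] trans after [-0.13 -0.02 -0.12] trans if now [-0.13 -0.02 -0.12]
```

Request:
step_arm:
  plan:
    - {"wx": 0, "wy": 0, "wz": 1, "tx": 0, "ty": 0, "tz": 0, "hand": 0}
    - {"wx": 0, "wy": 0, "wz": 1, "tx": 0, "ty": 0, "tz": 0, "hand": 0}
    - {"wx": 0, "wy": 0, "wz": 1, "tx": 0, "ty": 0, "tz": 0, "hand": 0}
    - {"wx": 0, "wy": 0, "wz": 1, "tx": 0, "ty": 0, "tz": 0, "hand": 0}
    - {"wx": 0, "wy": 0, "wz": 1, "tx": 0, "ty": 0, "tz": 0, "hand": 0}
    - {"wx": 0, "wy": 0, "wz": 1, "tx": 0, "ty": 0, "tz": 0, "hand": 0}
    - {"wx": 0, "wy": 0, "wz": 1, "tx": 0, "ty": 0, "tz": 0, "hand": 0}
    - {"wx": 0, "wy": 0, "wz": 1, "tx": 0, "ty": 0, "tz": 0, "hand": 0}
    - {"wx": 0, "wy": 0, "wz": 1, "tx": 0, "ty": 0, "tz": 0, "hand": 0}
    - {"wx": 0, "wy": 0, "wz": 1, "tx": 0, "ty": 0, "tz": 0, "hand": 0}

```text
clock: 19.82
position: [0.6299, 0.1697, 0.4218]
ee_rot: [-0.793, 1.134, -2.64]
force: [0.5, -0.1, -1.5]
width: 0.537
```

Request:
step_arm:
  plan:
    - {"wx": 0, "wy": 0, "wz": 1, "tx": 0, "ty": 0, "tz": 0, "hand": 0}
    - {"wx": 0, "wy": 0, "wz": 1, "tx": 0, "ty": 0, "tz": 0, "hand": 0}
    - {"wx": 0, "wy": 0, "wz": 1, "tx": 0, "ty": 0, "tz": 0, "hand": 0}
    - {"wx": 0, "wy": 0, "wz": 1, "tx": 0, "ty": 0, "tz": 0, "hand": 0}
    - {"wx": 0, "wy": 0, "wz": 1, "tx": 0, "ty": 0, "tz": 0, "hand": 0}
    - {"wx": 0, "wy": 0, "wz": 1, "tx": 0, "ty": 0, "tz": 0, "hand": 0}
    - {"wx": 0, "wy": 0, "wz": 1, "tx": 0, "ty": 0, "tz": 0, "hand": 0}
    - {"wx": 0, "wy": 0, "wz": 1, "tx": 0, "ty": 0, "tz": 0, "hand": 0}
    - {"wx": 0, "wy": 0, "wz": 1, "tx": 0, "ty": 0, "tz": 0, "hand": 0}
    - {"wx": 0, "wy": 0, "wz": 1, "tx": 0, "ty": 0, "tz": 0, "hand": 0}

```text
clock: 20.65
position: [0.63, 0.1697, 0.4218]
ee_rot: [-0.097, 1.11, -1.744]
force: [-0.0, 0.4, -1.2]
width: 0.539
```

Request:
step_arm:
  plan:
    - {"wx": 0, "wy": 0, "wz": 1, "tx": 0, "ty": 0, "tz": 0, "hand": 0}
    - {"wx": 0, "wy": 0, "wz": 1, "tx": 0, "ty": 0, "tz": 0, "hand": 0}
    - {"wx": 0, "wy": 0, "wz": 1, "tx": 0, "ty": 0, "tz": 0, "hand": 0}
    - {"wx": 0, "wy": 0, "wz": 1, "tx": 0, "ty": 0, "tz": 0, "hand": 0}
    - {"wx": 0, "wy": 0, "wz": 1, "tx": 0, "ty": 0, "tz": 0, "hand": 0}
    - {"wx": 0, "wy": 0, "wz": 1, "tx": 0, "ty": 0, "tz": 0, "hand": 0}
    - {"wx": 0, "wy": 0, "wz": 1, "tx": 0, "ty": 0, "tz": 0, "hand": 0}
    - {"wx": 0, "wy": 0, "wz": 1, "tx": 0, "ty": 0, "tz": 0, "hand": 0}
    - {"wx": 0, "wy": 0, "wz": 1, "tx": 0, "ty": 0, "tz": 0, "hand": 0}
    - {"wx": 0, "wy": 0, "wz": 1, "tx": 0, "ty": 0, "tz": 0, "hand": 0}

```text
clock: 21.48
position: [0.63, 0.1697, 0.4217]
ee_rot: [0.419, 0.898, -0.796]
force: [-0.1, 1.0, -1.5]
width: 0.538
```

Request:
step_arm:
  plan:
    - {"wx": 0, "wy": 0.97, "wz": 0, "tx": 0, "ty": 0, "tz": 0, "hand": 0}
    - {"wx": 0, "wy": 0.97, "wz": 0, "tx": 0, "ty": 0, "tz": 0, "hand": 0}
    - {"wx": 0, "wy": 0.97, "wz": 0, "tx": 0, "ty": 0, "tz": 0, "hand": 0}
    - {"wx": 0, "wy": 0.97, "wz": 0, "tx": 0, "ty": 0, "tz": 0, "hand": 0}
    - {"wx": 0, "wy": 0.97, "wz": 0, "tx": 0, "ty": 0, "tz": 0, "hand": 0}
    - {"wx": 0, "wy": 0.97, "wz": 0, "tx": 0, "ty": 0, "tz": 0, "hand": 0}
    - {"wx": 0, "wy": 0.97, "wz": 0, "tx": 0, "ty": 0, "tz": 0, "hand": 0}
    - {"wx": 0, "wy": 0.97, "wz": 0, "tx": 0, "ty": 0, "tz": 0, "hand": 0}
    - {"wx": 0, "wy": 0.97, "wz": 0, "tx": 0, "ty": 0, "tz": 0, "hand": 0}
    - {"wx": 0, "wy": 0.97, "wz": 0, "tx": 0, "ty": 0, "tz": 0, "hand": 0}

```text
clock: 22.32
position: [0.6295, 0.1703, 0.4221]
ee_rot: [0.853, 1.839, -0.558]
force: [0.3, -0.1, -1.1]
width: 0.537
```

```bash
python3 - <<'E'
from h import *
from sim import *
st();q=np.array(arm.observe()['joints'])
T=np.array([.60,-.15,.2])
for az in (-90,-75,-100): seq(q,[('turn',arm.observe()['position'],G2(az)),('ab',T,G2(az)),('pl',T-U*.14,G2(az))])
for az in (-90,-75): go(T,G3(az))
E
```

```text
t22.32 p [0.6295 0.1703 0.4221] z [ 0.591 -0.7   -0.401] y [ 0.764  0.646 -0.001] j [-0.9   0.41  0.05  1.7   1.12  1.47 -0.55] F [ 0.3 -0.1 -1.1] w0.537
turn [-0.75  0.67  0.13  1.07  0.75  1.9  -0.56] e0.0000 m0.10
ab [-0.43  0.62  0.24  1.79  0.92  1.14 -0.8 ] e0.0000 m0.78
pl [-0.44  0.84  0.25  1.82  0.97  0.98 -1.02] e0.0000 m0.75
turn [-0.78  0.55  0.09  1.28  0.84  1.69 -0.5 ] e0.0000 m0.31
ab [-0.46  0.54  0.25  1.97  1.14  0.94 -0.83] e0.0000 m0.60
pl [-0.47  0.79  0.28  2.    1.28  0.8  -1.15] e0.0000 m0.57
turn [-0.74  0.76  0.22  0.91  0.66  2.   -0.58] e0.0144 m0.00
ab [-0.44  0.69  0.3   1.67  0.77  1.25 -0.78] e0.0000 m0.75
pl [-0.44  0.89  0.29  1.7   0.78  1.09 -0.95] e0.0000 m0.87
rot [5.85 1.82 3.29] trans after [-0.18 -2.95 38.98] trans if now [ 11.31 -22.92  29.57]
rot [3.67 1.87 2.07] trans after [  0.88 -11.14  37.46] trans if now [ 11.31 -22.92  29.57]
```

Request:
step_arm:
  plan:
    - {"wx": 0.97, "wy": 0.3, "wz": 0.55, "tx": 0, "ty": 0, "tz": 0, "hand": 0}
    - {"wx": 0.97, "wy": 0.3, "wz": 0.55, "tx": 0, "ty": 0, "tz": 0, "hand": 0}
    - {"wx": 0.97, "wy": 0.3, "wz": 0.55, "tx": 0, "ty": 0, "tz": 0, "hand": 0}
    - {"wx": 0.97, "wy": 0.3, "wz": 0.55, "tx": 0, "ty": 0, "tz": 0, "hand": 0}
    - {"wx": 0.97, "wy": 0.3, "wz": 0.55, "tx": 0, "ty": 0, "tz": 0, "hand": 0}
    - {"wx": 0.97, "wy": 0.3, "wz": 0.55, "tx": 0, "ty": 0, "tz": 0, "hand": 0}
    - {"wx": 0, "wy": 0, "wz": 0, "tx": 0, "ty": -0.3, "tz": 3.5, "hand": 0}
    - {"wx": 0, "wy": 0, "wz": 0, "tx": 0, "ty": -0.3, "tz": 3.5, "hand": 0}
    - {"wx": 0, "wy": 0, "wz": 0, "tx": 0, "ty": -0.3, "tz": 3.5, "hand": 0}
    - {"wx": 0, "wy": 0, "wz": 0, "tx": 0, "ty": -0.3, "tz": 3.5, "hand": 0}

```text
clock: 23.15
position: [0.6181, 0.0531, 0.3408]
ee_rot: [1.64, 1.636, -0.854]
force: [1.1, -0.4, -1.3]
width: 0.538
```

```bash
python3 - <<'E'
from h import *
st()
go([.602,-.17,.12],G3(-90));go([.602,-.17,.2],G3(-90))
E
```

```text
t23.15 p [0.6181 0.0531 0.3408] z [ 0.003 -0.822 -0.569] y [1.    0.    0.005] j [-0.68  0.61  0.17  1.43  0.71  1.66 -0.66] F [ 1.1 -0.4 -1.3] w0.538
rot [ 0.03  0.05 -0.04] trans after [ 5.29 -1.61 30.94] trans if now [ 5.46 -1.73 30.9 ]
rot [ 0.03  0.05 -0.04] trans after [-1.26 -1.61 26.35] trans if now [-1.12 -1.69 26.35]
```

Request:
step_arm:
  plan:
    - {"wx": 0.03, "wy": 0.05, "wz": -0.04, "tx": 0.66, "ty": -0.2, "tz": 3.85, "hand": 0}
    - {"wx": 0, "wy": 0, "wz": 0, "tx": 0.66, "ty": -0.2, "tz": 3.85, "hand": 0}
    - {"wx": 0, "wy": 0, "wz": 0, "tx": 0.66, "ty": -0.2, "tz": 3.85, "hand": 0}
    - {"wx": 0, "wy": 0, "wz": 0, "tx": 0.66, "ty": -0.2, "tz": 3.85, "hand": 0}
    - {"wx": 0, "wy": 0, "wz": 0, "tx": 0.66, "ty": -0.2, "tz": 3.85, "hand": 0}
    - {"wx": 0, "wy": 0, "wz": 0, "tx": 0.66, "ty": -0.2, "tz": 3.85, "hand": 0}
    - {"wx": 0, "wy": 0, "wz": 0, "tx": 0.66, "ty": -0.2, "tz": 3.85, "hand": 0}
    - {"wx": 0, "wy": 0, "wz": 0, "tx": 0.66, "ty": -0.2, "tz": 3.85, "hand": 0}
    - {"wx": 0, "wy": 0, "wz": 0, "tx": 0, "ty": 0, "tz": 0, "hand": 0}
    - {"wx": 0, "wy": 0, "wz": 0, "tx": 0, "ty": 0, "tz": 0, "hand": 0}

```text
clock: 23.98
position: [0.601, -0.1702, 0.1214]
ee_rot: [1.644, 1.641, -0.862]
force: [-0.1, 1.2, 0.2]
width: 0.539
```

```bash
python3 - <<'E'
from h import *
st()
go([.602,-.17,.064],G3(-90))
snap('top','t7');im,d=snap('side','s7');cv2.imwrite('pics/c7.png',cv2.resize(im[100:260,150:330],None,fx=4,fy=4)[:,:,::-1])
E
```

```text
t23.98 p [ 0.601  -0.1702  0.1214] z [-0.004 -0.821 -0.571] y [ 1.    -0.003 -0.003] j [-0.43  0.76  0.23  1.84  0.9   1.09 -0.9 ] F [-0.1  1.2  0.2] w0.539
rot [-0.04  0.03  0.01] trans after [4.71 0.1  3.28] trans if now [4.72 0.12 3.27]
```

Request:
step_arm:
  plan:
    - {"wx": -0.04, "wy": 0.03, "wz": 0, "tx": 0.6, "ty": -0.1, "tz": 0.42, "hand": 0}
    - {"wx": 0, "wy": 0, "wz": 0, "tx": 0.6, "ty": -0.1, "tz": 0.42, "hand": 0}
    - {"wx": 0, "wy": 0, "wz": 0, "tx": 0.6, "ty": -0.1, "tz": 0.42, "hand": 0}
    - {"wx": 0, "wy": 0, "wz": 0, "tx": 0.6, "ty": 0, "tz": 0.42, "hand": 0}
    - {"wx": 0, "wy": 0, "wz": 0, "tx": 0.6, "ty": 0, "tz": 0.42, "hand": 0}
    - {"wx": 0, "wy": 0, "wz": 0, "tx": 0.6, "ty": 0, "tz": 0.42, "hand": 0}
    - {"wx": 0, "wy": 0, "wz": 0, "tx": 0.6, "ty": 0, "tz": 0.42, "hand": 0}
    - {"wx": 0, "wy": 0, "wz": 0, "tx": 0.5, "ty": 0, "tz": 0.35, "hand": 0}
    - {"wx": 0, "wy": 0, "wz": 0, "tx": 0, "ty": 0, "tz": 0, "hand": 0}
    - {"wx": 0, "wy": 0, "wz": 0, "tx": 0, "ty": 0, "tz": 0, "hand": 0}

```text
clock: 24.92
position: [0.5998, -0.1676, 0.0645]
ee_rot: [1.641, 1.646, -0.85]
force: [-0.3, -0.9, -0.3]
width: 0.538
```

```bash
python3 - <<'E'
from h import *
st()
go([.599,-.17,.062],G3(-90))
print(atz('top',336,104,.06))
E
```

```text
t24.92 p [ 0.5998 -0.1676  0.0645] z [ 0.004 -0.818 -0.576] y [1.    0.004 0.002] j [-0.43  0.85  0.22  1.85  0.93  1.01 -0.99] F [-0.3 -0.9 -0.3] w0.538
rot [ 0.04 -0.02  0.01] trans after [ 0.07 -0.08  0.34] trans if now [ 0.07 -0.08  0.34]
[ 0.756455   -0.15680852  0.06      ]
```

Request:
step_arm:
  plan:
    - {"wx": 0, "wy": 0, "wz": 0, "tx": 0.1, "ty": 0, "tz": 0.07, "hand": 0}
    - {"wx": 0, "wy": 0, "wz": 0, "tx": 0.1, "ty": 0, "tz": 0.07, "hand": 0}
    - {"wx": 0, "wy": 0, "wz": 0, "tx": 0.05, "ty": 0, "tz": 0.03, "hand": 0}
    - {"wx": 0, "wy": 0, "wz": 0, "tx": 0, "ty": 0, "tz": 0, "hand": 0}
    - {"wx": 0, "wy": 0, "wz": 0, "tx": 0, "ty": 0, "tz": 0, "hand": 0.55}
    - {"wx": 0, "wy": 0, "wz": 0, "tx": 0, "ty": 0, "tz": 0, "hand": 0.6}
    - {"wx": 0, "wy": 0, "wz": 0, "tx": 0, "ty": 0, "tz": 0, "hand": 0.7}
    - {"wx": 0, "wy": 0, "wz": 0, "tx": 0, "ty": 0, "tz": 0, "hand": 0.8}
    - {"wx": 0, "wy": 0, "wz": 0, "tx": 0, "ty": 0, "tz": 0, "hand": 0.9}
    - {"wx": 0, "wy": 0, "wz": 0, "tx": 0, "ty": 0, "tz": 0, "hand": 0.9}

```text
clock: 25.75
position: [0.6, -0.1675, 0.0619]
ee_rot: [1.642, 1.646, -0.849]
force: [-0.2, 0.3, 0.6]
width: 0.84
```

```bash
python3 - <<'E'
from h import *
st()
R=G3(-90);p=arm.observe()['position']
go(p-.12*R[:,2]);im,d=snap('side','s8');cv2.imwrite('pics/c8.png',cv2.resize(im[90:230,150:330],None,fx=4,fy=4)[:,:,::-1])
E
```

```text
t25.75 p [ 0.6    -0.1675  0.0619] z [ 0.005 -0.818 -0.576] y [1.    0.004 0.003] j [-0.43  0.85  0.22  1.85  0.93  1.01 -1.  ] F [-0.2  0.3  0.6] w0.840
rot [0. 0. 0.] trans after [  0.03   0.06 -12.  ] trans if now [  0.03   0.06 -12.  ]
```

Request:
step_arm:
  plan:
    - {"wx": 0, "wy": 0, "wz": 0, "tx": 0, "ty": 0, "tz": -0.5, "hand": 0.95}
    - {"wx": 0, "wy": 0, "wz": 0, "tx": 0, "ty": 0, "tz": -1, "hand": 0.95}
    - {"wx": 0, "wy": 0, "wz": 0, "tx": 0, "ty": 0, "tz": -1.5, "hand": 0.95}
    - {"wx": 0, "wy": 0, "wz": 0, "tx": 0, "ty": 0, "tz": -2, "hand": 0.95}
    - {"wx": 0, "wy": 0, "wz": 0, "tx": 0, "ty": 0, "tz": -2.5, "hand": 0.95}
    - {"wx": 0, "wy": 0, "wz": 0, "tx": 0, "ty": 0, "tz": -3, "hand": 1}
    - {"wx": 0, "wy": 0, "wz": 0, "tx": -1, "ty": 0, "tz": -3, "hand": 1}
    - {"wx": 0, "wy": 0, "wz": 0, "tx": -1.5, "ty": 0, "tz": -3, "hand": 1}
    - {"wx": 0, "wy": 0, "wz": 0, "tx": -1.5, "ty": 0, "tz": -3, "hand": 1}
    - {"wx": 0, "wy": 0, "wz": 0, "tx": -1.5, "ty": 0, "tz": -3, "hand": 1}

```text
clock: 26.63
position: [0.5984, -0.0127, 0.2386]
ee_rot: [1.641, 1.649, -0.847]
force: [1.2, 0.5, 0.2]
width: 1.0
```

```bash
python3 - <<'E'
from h import *
from sim import *
st()
B=dict(a=(.6,-.17,.13,.089),b=(.432,.174,.11,.074),c=(.595,.228,.095,.059),d=(.353,.281,.08,.044))
P=bottles('t9',B);snap('side','s9')
q=np.array(arm.observe()['joints']);b=np.array((.432,.174,.045));p=arm.observe()['position']
for az in (-90,-100,-110,-120):
    R=G2(az);g=b-.003*R[:,2]
    print(az);seq(q,[('rot',p,R),('pre',g-.12*R[:,2]+U*.08,R),('pre2',g-.12*R[:,2],R),('grasp',g,R)])
E
```

```text
t26.63 p [ 0.5984 -0.0127  0.2386] z [ 0.006 -0.817 -0.577] y [1.    0.006 0.002] j [-0.61  0.64  0.16  1.66  0.74  1.42 -0.8 ] F [1.2 0.5 0.2] w1.000
a cork mid [ 0.5986 -0.171 ] mean [ 0.5977 -0.1705  0.1279] 75 ext [0.024 0.023]
b cork mid [0.4322 0.175 ] mean [0.4321 0.1746 0.108 ] 75 ext [0.022 0.024]
c cork mid [0.5942 0.2284] mean [0.5937 0.2279 0.0925] 74 ext [0.025 0.025]
d none
-90
rot [-0.6   0.62  0.18  1.65  0.8   1.38 -0.8 ] e0.0000 m0.62
pre [-1.    0.72  0.03  1.57  0.54  1.66 -1.15] e0.0000 m0.34
pre2 [-0.99  0.83  0.03  1.6   0.53  1.55 -1.22] e0.0000 m0.45
grasp [-0.92  0.85  0.07  1.81  0.6   1.3  -1.28] e0.0000 m0.70
-100
rot [-0.57  0.68  0.2   1.53  0.7   1.5  -0.82] e0.0000 m0.50
pre [-0.95  0.78  0.07  1.45  0.45  1.75 -1.17] e0.0000 m0.25
pre2 [-0.94  0.87  0.07  1.48  0.44  1.63 -1.23] e0.0000 m0.37
grasp [-0.88  0.88  0.09  1.73  0.49  1.38 -1.28] e0.0000 m0.62
-110
rot [-0.54  0.74  0.22  1.41  0.6   1.62 -0.85] e0.0000 m0.38
pre [-0.89  0.83  0.11  1.35  0.36  1.83 -1.2 ] e0.0000 m0.17
pre2 [-0.89  0.92  0.1   1.38  0.34  1.72 -1.25] e0.0000 m0.28
grasp [-0.84  0.91  0.12  1.65  0.38  1.45 -1.3 ] e0.0000 m0.55
-120
rot [-0.5   0.8   0.24  1.3   0.51  1.74 -0.89] e0.0000 m0.26
pre [-0.83  0.87  0.14  1.25  0.27  1.9  -1.24] e0.0000 m0.10
pre2 [-0.83  0.96  0.14  1.28  0.25  1.79 -1.28] e0.0000 m0.21
grasp [-0.8   0.94  0.15  1.59  0.27  1.51 -1.32] e0.0000 m0.49
```

```bash
python3 - <<'E'
from h import *
b=np.array((.432,.1745,.045));R=G3(-105);g=b-.003*R[:,2];pre=g-.12*R[:,2]
print(pre)
go(pre+[0,0,.08],R);
s=R.T@(g-pre-[0,0,.08])*100;print(s, R.T@np.array([0,0,-8.]))
E
```

```text
[0.45807749 0.27182253 0.1155499 ]
rot [ 2.16 -0.09  1.42] trans after [ 17.22 -21.07 -16.67] trans if now [ 20.02 -14.05 -20.49]
[6.55321635e+00 2.04838497e-15 1.65886115e+01] [6.55321635e+00 4.93458710e-16 4.58861149e+00]
```

Request:
step_arm:
  plan:
    - {"wx": 0.72, "wy": -0.03, "wz": 0.47, "tx": 0, "ty": 0, "tz": 0, "hand": 1}
    - {"wx": 0.72, "wy": -0.03, "wz": 0.47, "tx": 0, "ty": 0, "tz": 0, "hand": 1}
    - {"wx": 0.72, "wy": -0.03, "wz": 0.47, "tx": 0, "ty": 0, "tz": 0, "hand": 1}
    - {"wx": 0, "wy": 0, "wz": 0, "tx": 2.1, "ty": -2.57, "tz": -2.03, "hand": 1}
    - {"wx": 0, "wy": 0, "wz": 0, "tx": 2.1, "ty": -2.57, "tz": -2.03, "hand": 1}
    - {"wx": 0, "wy": 0, "wz": 0, "tx": 2.1, "ty": -2.57, "tz": -2.03, "hand": 1}
    - {"wx": 0, "wy": 0, "wz": 0, "tx": 2.1, "ty": -2.57, "tz": -2.03, "hand": 1}
    - {"wx": 0, "wy": 0, "wz": 0, "tx": 2.1, "ty": -2.57, "tz": -2.03, "hand": 1}
    - {"wx": 0, "wy": 0, "wz": 0, "tx": 2.1, "ty": -2.57, "tz": -2.03, "hand": 1}
    - {"wx": 0, "wy": 0, "wz": 0, "tx": 2.1, "ty": -2.57, "tz": -2.03, "hand": 1}

```text
clock: 27.57
position: [0.476, 0.2279, 0.1972]
ee_rot: [1.883, 1.446, -0.995]
force: [0.6, 1.0, -0.6]
width: 0.999
```

```bash
python3 - <<'E'
from h import *
st()
B=dict(b=(.432,.174,.11,.074),c=(.595,.228,.095,.059),d=(.353,.281,.08,.044))
P=bottles('t10',B);snap('side','s10')
b=np.array((.432,.1745,.045));R=G3(-105);g=b-.003*R[:,2];pre=g-.12*R[:,2]
go(pre+[0,0,.03],R);go(pre,R);go(g,R)
E
```

```text
t27.57 p [0.476  0.2279 0.1972] z [-0.219 -0.793 -0.568] y [ 0.965 -0.262 -0.007] j [-0.88  0.82  0.12  1.41  0.36  1.78 -1.11] F [ 0.6  1.  -0.6] w0.999
b cork mid [0.4322 0.1748] mean [0.4321 0.1746 0.108 ] 75 ext [0.022 0.024]
c cork mid [0.5947 0.2285] mean [0.5938 0.228  0.0925] 73 ext [0.024 0.025]
d cork mid [0.3526 0.2812] mean [0.3525 0.2809 0.0785] 69 ext [0.022 0.024]
rot [-0.02  0.04  0.13] trans after [ 5.97 -2.48  0.13] trans if now [ 6.   -2.4   0.11]
rot [-0.02  0.04  0.13] trans after [ 8.42 -2.48  1.85] trans if now [ 8.47 -2.36  1.82]
rot [-0.02  0.04  0.13] trans after [ 8.42 -2.48 13.85] trans if now [ 8.51 -2.33 13.82]
```

Request:
step_arm:
  plan:
    - {"wx": -0.02, "wy": 0.04, "wz": 0.13, "tx": 2.8, "ty": -0.82, "tz": 0.6, "hand": 1}
    - {"wx": 0, "wy": 0, "wz": 0, "tx": 2.8, "ty": -0.82, "tz": 0.6, "hand": 1}
    - {"wx": 0, "wy": 0, "wz": 0, "tx": 2.8, "ty": -0.82, "tz": 0.6, "hand": 1}
    - {"wx": 0, "wy": 0, "wz": 0, "tx": 0, "ty": 0, "tz": 0, "hand": 1}
    - {"wx": 0, "wy": 0, "wz": 0, "tx": 0, "ty": 0, "tz": 2, "hand": 1}
    - {"wx": 0, "wy": 0, "wz": 0, "tx": 0, "ty": 0, "tz": 2, "hand": 1}
    - {"wx": 0, "wy": 0, "wz": 0, "tx": 0, "ty": 0, "tz": 2, "hand": 1}
    - {"wx": 0, "wy": 0, "wz": 0, "tx": 0, "ty": 0, "tz": 2, "hand": 1}
    - {"wx": 0, "wy": 0, "wz": 0, "tx": 0, "ty": 0, "tz": 2, "hand": 1}
    - {"wx": 0, "wy": 0, "wz": 0, "tx": 0, "ty": 0, "tz": 2, "hand": 1}

```text
clock: 28.5
position: [0.4374, 0.1681, 0.0503]
ee_rot: [1.894, 1.432, -0.981]
force: [-0.2, 0.1, -0.3]
width: 1.003
```

```bash
python3 - <<'E'
from h import *
st()
b=np.array((.432,.1745,.045));R=G3(-105);g=b-.003*R[:,2]
go(g,R)
E
```

```text
t28.50 p [0.4374 0.1681 0.0503] z [-0.216 -0.791 -0.572] y [ 0.963 -0.268  0.007] j [-0.86  0.92  0.1   1.65  0.36  1.45 -1.25] F [-0.2  0.1 -0.3] w1.003
rot [-0.04  0.02 -0.11] trans after [ 0.71 -0.68 -0.39] trans if now [ 0.7  -0.69 -0.39]
```

Request:
step_arm:
  plan:
    - {"wx": 0, "wy": 0, "wz": 0, "tx": 0.35, "ty": -0.35, "tz": -0.2, "hand": 1}
    - {"wx": 0, "wy": 0, "wz": 0, "tx": 0.35, "ty": -0.35, "tz": -0.2, "hand": 1}
    - {"wx": 0, "wy": 0, "wz": 0, "tx": 0, "ty": 0, "tz": 0, "hand": 0}
    - {"wx": 0, "wy": 0, "wz": 0, "tx": 0, "ty": 0, "tz": 0, "hand": 0}
    - {"wx": 0, "wy": 0, "wz": 0, "tx": 0, "ty": 0, "tz": 0, "hand": 0}
    - {"wx": 0, "wy": 0, "wz": 0, "tx": 0, "ty": 0, "tz": 0, "hand": 0}
    - {"wx": 0, "wy": 0, "wz": 0, "tx": 0, "ty": 0, "tz": 0, "hand": 0}
    - {"wx": 0, "wy": 0, "wz": 0, "tx": 0, "ty": 0, "tz": 0, "hand": 0}
    - {"wx": 0, "wy": 0, "wz": 0, "tx": 0, "ty": 0, "tz": 0, "hand": 0}
    - {"wx": 0, "wy": 0, "wz": 0, "tx": 0, "ty": 0, "tz": 0, "hand": 0}
  force: 25

```text
clock: 29.33
position: [0.4325, 0.1778, 0.0458]
ee_rot: [1.893, 1.432, -0.982]
force: [1.3, -0.1, 2.0]
width: 0.54
```

```bash
python3 - <<'E'
from h import *
from sim import *
st()
q=np.array(arm.observe()['joints']);b=arm.observe()['position']
for F,fa in (((.63,.17,.45),-50),((.6,.1,.45),-55)):
    inv=Ro.from_rotvec(np.pi*D(fa)).as_matrix()@G2(fa)
    seq(q,[('lift',b+U*.2,G2(-105)),('F',F,G2(fa)),('pitch',F,G2(fa,125)),('r90',F,roll(inv,90)),('inv',F,inv),('back',F,G2(fa,125))])
go(b+U*.2)
E
```

```text
t29.33 p [0.4325 0.1778 0.0458] z [-0.217 -0.792 -0.571] y [ 0.963 -0.269  0.007] j [-0.87  0.93  0.1   1.64  0.35  1.45 -1.26] F [ 1.3 -0.1  2. ] w0.540
lift [-0.88  0.62  0.13  1.62  0.45  1.71 -1.13] e0.0000 m0.29
F [-0.79  0.33  0.04  1.56  0.98  1.35 -0.33] e0.0000 m0.65
pitch [-1.    0.8   0.35  1.86  1.78  1.87 -1.13] e0.0000 m0.13
r90 [-1.07  0.82  0.45  1.86  1.75  1.8   0.43] e0.0000 m0.20
inv [-1.12  0.84  0.53  1.86  1.71  1.75  2.  ] e0.0000 m0.25
back [-1.32  0.96  0.86  1.86  1.58  1.5   2.74] e0.7139 m0.00
lift [-0.88  0.62  0.13  1.62  0.45  1.71 -1.13] e0.0000 m0.29
F [-0.75  0.26  0.08  1.67  0.98  1.34 -0.36] e0.0000 m0.66
pitch [-0.94  0.76  0.35  1.97  1.75  1.9  -1.2 ] e0.0000 m0.10
r90 [-1.    0.77  0.43  1.97  1.72  1.85  0.37] e0.0000 m0.15
inv [-1.05  0.79  0.5   1.97  1.7   1.8   1.93] e0.0000 m0.20
back [-1.27  0.92  0.85  1.98  1.58  1.53  2.74] e0.6947 m0.00
rot [0. 0. 0.] trans after [-16.42   0.14 -11.42] trans if now [-16.42   0.14 -11.42]
```

Request:
step_arm:
  plan:
    - {"wx": 0, "wy": 0, "wz": 0, "tx": -0.8, "ty": 0, "tz": -0.55, "hand": 0}
    - {"wx": 0, "wy": 0, "wz": 0, "tx": -1.6, "ty": 0, "tz": -1.1, "hand": 0}
    - {"wx": 0, "wy": 0, "wz": 0, "tx": -2.4, "ty": 0, "tz": -1.65, "hand": 0}
    - {"wx": 0, "wy": 0, "wz": 0, "tx": -2.4, "ty": 0, "tz": -1.65, "hand": 0}
    - {"wx": 0, "wy": 0, "wz": 0, "tx": -2.4, "ty": 0, "tz": -1.65, "hand": 0}
    - {"wx": 0, "wy": 0, "wz": 0, "tx": -2.4, "ty": 0, "tz": -1.65, "hand": 0}
    - {"wx": 0, "wy": 0, "wz": 0, "tx": -2.4, "ty": 0, "tz": -1.65, "hand": 0}
    - {"wx": 0, "wy": 0, "wz": 0, "tx": -2.4, "ty": 0, "tz": -1.65, "hand": 0}
    - {"wx": 0, "wy": 0, "wz": 0, "tx": 0, "ty": 0, "tz": 0, "hand": 0}
    - {"wx": 0, "wy": 0, "wz": 0, "tx": 0, "ty": 0, "tz": 0, "hand": 0}

```text
clock: 30.17
position: [0.4309, 0.1774, 0.251]
ee_rot: [1.896, 1.433, -0.979]
force: [-0.4, 0.2, -1.4]
width: 0.541
```

```bash
python3 - <<'E'
from h import *
st()
F=[.62,.14,.46]
go(F,G3(-52)); go(F,G3(-52,125))
E
```

```text
t30.17 p [0.4309 0.1774 0.251 ] z [-0.216 -0.79  -0.574] y [ 0.963 -0.269  0.008] j [-0.88  0.66  0.12  1.59  0.38  1.76 -1.13] F [-0.4  0.2 -1.4] w0.541
rot [-7.27  0.03 -5.18] trans after [-25.49  12.6   -0.04] trans if now [-16.13  19.39 -13.12]
rot [ -9.47 -10.73  -0.08] trans after [-8.75 12.6  23.94] trans if now [-16.13  19.39 -13.12]
```

```bash
python3 - <<'E'
from h import *
from sim import *
q=np.array(arm.observe()['joints']);p=arm.observe()['position'];F=np.array([.62,.14,.46]);fa=-52
inv=Ro.from_rotvec(np.pi*D(fa)).as_matrix()@G2(fa)
seq(q,[('tr',F,Ro.from_rotvec(arm.observe()['ee_rot']).as_matrix()),('pitch',F,G2(fa,125)),('r90',F,roll(inv,90)),('inv',F,inv)])
# height of wrist & elbow
E
```

```text
tr [-0.81  0.77  0.52  0.86  0.51  2.   -0.47] e0.0259 m0.00
pitch [-1.27  0.9   0.8   1.91  1.62  1.56 -1.18] e0.0000 m0.44
r90 [-1.28  0.91  0.82  1.91  1.61  1.55  0.4 ] e0.0000 m0.45
inv [-1.29  0.92  0.83  1.91  1.6   1.54  1.97] e0.0000 m0.46
```

Request:
step_arm:
  plan:
    - {"wx": -0.91, "wy": 0, "wz": -0.65, "tx": 0, "ty": 0, "tz": 0, "hand": 0}
    - {"wx": -0.91, "wy": 0, "wz": -0.65, "tx": 0, "ty": 0, "tz": 0, "hand": 0}
    - {"wx": -0.91, "wy": 0, "wz": -0.65, "tx": 0, "ty": 0, "tz": 0, "hand": 0}
    - {"wx": -0.91, "wy": 0, "wz": -0.65, "tx": 0, "ty": 0, "tz": 0, "hand": 0}
    - {"wx": -0.91, "wy": 0, "wz": -0.65, "tx": 0, "ty": 0, "tz": 0, "hand": 0}
    - {"wx": -0.91, "wy": 0, "wz": -0.65, "tx": 0, "ty": 0, "tz": 0, "hand": 0}
    - {"wx": -0.91, "wy": 0, "wz": -0.65, "tx": 0, "ty": 0, "tz": 0, "hand": 0}
    - {"wx": -0.91, "wy": 0, "wz": -0.65, "tx": 0, "ty": 0, "tz": 0, "hand": 0}
    - {"wx": 0, "wy": 0, "wz": 0, "tx": -3.2, "ty": 1.6, "tz": 0, "hand": 0}
    - {"wx": 0, "wy": 0, "wz": 0, "tx": -3.2, "ty": 1.6, "tz": 0, "hand": 0}

```text
clock: 31.0
position: [0.4766, 0.1671, 0.3005]
ee_rot: [0.961, 2.008, -0.521]
force: [0.4, 1.4, -1.3]
width: 0.539
```

Request:
step_arm:
  plan:
    - {"wx": 0, "wy": 0, "wz": 0, "tx": -3.2, "ty": 1.6, "tz": 0, "hand": 0}
    - {"wx": 0, "wy": 0, "wz": 0, "tx": -3.2, "ty": 1.6, "tz": 0, "hand": 0}
    - {"wx": 0, "wy": 0, "wz": 0, "tx": -3.2, "ty": 1.6, "tz": 0, "hand": 0}
    - {"wx": 0, "wy": 0, "wz": 0, "tx": -3.2, "ty": 1.6, "tz": 0, "hand": 0}
    - {"wx": 0, "wy": 0, "wz": 0, "tx": -3.2, "ty": 1.6, "tz": 0, "hand": 0}
    - {"wx": 0, "wy": 0, "wz": 0, "tx": -3.2, "ty": 1.6, "tz": 0, "hand": 0}
    - {"wx": 0, "wy": -0.97, "wz": 0, "tx": 0, "ty": 0, "tz": 0, "hand": 0}
    - {"wx": 0, "wy": -0.97, "wz": 0, "tx": 0, "ty": 0, "tz": 0, "hand": 0}
    - {"wx": 0, "wy": -0.97, "wz": 0, "tx": 0, "ty": 0, "tz": 0, "hand": 0}
    - {"wx": 0, "wy": -0.97, "wz": 0, "tx": 0, "ty": 0, "tz": 0, "hand": 0}

```text
clock: 31.83
position: [0.6223, 0.1425, 0.4581]
ee_rot: [0.789, 1.636, -0.656]
force: [-0.4, -0.3, -1.6]
width: 0.539
```

```bash
python3 - <<'E'
from h import *
from sim import *
st();F=[.62,.14,.46]
go(F,G3(-52,125));
q=np.array(arm.observe()['joints']);fa=-52
inv=Ro.from_rotvec(np.pi*D(fa)).as_matrix()@G2(fa)
seq(q,[('pitch',F,G2(fa,125)),('r90',F,roll(inv,90)),('inv',F,inv)])
E
```

```text
t31.83 p [0.6223 0.1425 0.4581] z [ 0.606 -0.771 -0.196] y [ 0.786  0.619 -0.007] j [-0.95  0.43  0.1   1.78  1.26  1.58 -0.64] F [-0.4 -0.3 -1.6] w0.539
rot [ 0.05 -7.72  0.06] trans after [-0.12 -0.33  0.15] trans if now [-0.19 -0.33  0.02]
pitch [-0.97  0.76  0.35  1.9   1.78  1.88 -1.14] e0.0000 m0.12
r90 [-1.04  0.78  0.45  1.9   1.75  1.82  0.42] e0.0000 m0.18
inv [-1.1   0.8   0.53  1.9   1.72  1.76  1.98] e0.0000 m0.24
```

Request:
step_arm:
  plan:
    - {"wx": 0, "wy": -0.965, "wz": 0, "tx": 0, "ty": 0, "tz": 0, "hand": 0}
    - {"wx": 0, "wy": -0.965, "wz": 0, "tx": 0, "ty": 0, "tz": 0, "hand": 0}
    - {"wx": 0, "wy": -0.965, "wz": 0, "tx": 0, "ty": 0, "tz": 0, "hand": 0}
    - {"wx": 0, "wy": -0.965, "wz": 0, "tx": 0, "ty": 0, "tz": 0, "hand": 0}
    - {"wx": 0, "wy": -0.965, "wz": 0, "tx": 0, "ty": 0, "tz": 0, "hand": 0}
    - {"wx": 0, "wy": -0.965, "wz": 0, "tx": 0, "ty": 0, "tz": 0, "hand": 0}
    - {"wx": 0, "wy": -0.965, "wz": 0, "tx": 0, "ty": 0, "tz": 0, "hand": 0}
    - {"wx": 0, "wy": -0.965, "wz": 0, "tx": 0, "ty": 0, "tz": 0, "hand": 0}
    - {"wx": 0, "wy": 0, "wz": -1, "tx": 0, "ty": 0, "tz": 0, "hand": 0}
    - {"wx": 0, "wy": 0, "wz": -1, "tx": 0, "ty": 0, "tz": 0, "hand": 0}

```text
clock: 32.67
position: [0.6229, 0.1417, 0.4562]
ee_rot: [0.332, 0.955, -1.035]
force: [-0.1, 0.5, -0.3]
width: 0.541
```

Request:
step_arm:
  plan:
    - {"wx": 0, "wy": 0, "wz": -1, "tx": 0, "ty": 0, "tz": 0, "hand": 0}
    - {"wx": 0, "wy": 0, "wz": -1, "tx": 0, "ty": 0, "tz": 0, "hand": 0}
    - {"wx": 0, "wy": 0, "wz": -1, "tx": 0, "ty": 0, "tz": 0, "hand": 0}
    - {"wx": 0, "wy": 0, "wz": -1, "tx": 0, "ty": 0, "tz": 0, "hand": 0}
    - {"wx": 0, "wy": 0, "wz": -1, "tx": 0, "ty": 0, "tz": 0, "hand": 0}
    - {"wx": 0, "wy": 0, "wz": -1, "tx": 0, "ty": 0, "tz": 0, "hand": 0}
    - {"wx": 0, "wy": 0, "wz": -1, "tx": 0, "ty": 0, "tz": 0, "hand": 0}
    - {"wx": 0, "wy": 0, "wz": -1, "tx": 0, "ty": 0, "tz": 0, "hand": 0}
    - {"wx": 0, "wy": 0, "wz": -1, "tx": 0, "ty": 0, "tz": 0, "hand": 0}
    - {"wx": 0, "wy": 0, "wz": -1, "tx": 0, "ty": 0, "tz": 0, "hand": 0}

```text
clock: 33.5
position: [0.6226, 0.1418, 0.4577]
ee_rot: [-0.216, 1.146, -1.971]
force: [-0.2, -0.6, -1.0]
width: 0.535
```

Request:
step_arm:
  plan:
    - {"wx": 0, "wy": 0, "wz": -1, "tx": 0, "ty": 0, "tz": 0, "hand": 0}
    - {"wx": 0, "wy": 0, "wz": -1, "tx": 0, "ty": 0, "tz": 0, "hand": 0}
    - {"wx": 0, "wy": 0, "wz": -1, "tx": 0, "ty": 0, "tz": 0, "hand": 0}
    - {"wx": 0, "wy": 0, "wz": -1, "tx": 0, "ty": 0, "tz": 0, "hand": 0}
    - {"wx": 0, "wy": 0, "wz": -1, "tx": 0, "ty": 0, "tz": 0, "hand": 0}
    - {"wx": 0, "wy": 0, "wz": -1, "tx": 0, "ty": 0, "tz": 0, "hand": 0}
    - {"wx": 0, "wy": 0, "wz": -1, "tx": 0, "ty": 0, "tz": 0, "hand": 0}
    - {"wx": 0, "wy": 0, "wz": -1, "tx": 0, "ty": 0, "tz": 0, "hand": 0}
    - {"wx": 0, "wy": 0, "wz": -1, "tx": 0, "ty": 0, "tz": 0, "hand": 0}
    - {"wx": 0, "wy": 0, "wz": -1, "tx": 0, "ty": 0, "tz": 0, "hand": 0}

```text
clock: 34.33
position: [0.6226, 0.1418, 0.4577]
ee_rot: [0.929, -1.082, 2.722]
force: [-0.1, -0.1, -2.2]
width: 0.54
```

```bash
python3 - <<'E'
from h import *
st();fa=-52;F=[.62,.14,.46]
inv=Ro.from_rotvec(np.pi*D(fa)).as_matrix()@G3(fa);go(F,inv)
E
```

```text
t34.33 p [0.6226 0.1418 0.4577] z [ 0.511 -0.644  0.57 ] y [-0.273 -0.75  -0.602] j [-1.08  0.87  0.43  1.95  1.58  1.87  1.17] F [-0.1 -0.1 -2.2] w0.540
rot [-0.04  0.06 -7.89] trans after [0.19 0.32 0.12] trans if now [0.36 0.07 0.12]
```

Request:
step_arm:
  plan:
    - {"wx": 0, "wy": 0, "wz": -1, "tx": 0, "ty": 0, "tz": 0, "hand": 0}
    - {"wx": 0, "wy": 0, "wz": -1, "tx": 0, "ty": 0, "tz": 0, "hand": 0}
    - {"wx": 0, "wy": 0, "wz": -1, "tx": 0, "ty": 0, "tz": 0, "hand": 0}
    - {"wx": 0, "wy": 0, "wz": -1, "tx": 0, "ty": 0, "tz": 0, "hand": 0}
    - {"wx": 0, "wy": 0, "wz": -1, "tx": 0, "ty": 0, "tz": 0, "hand": 0}
    - {"wx": 0, "wy": 0, "wz": -1, "tx": 0, "ty": 0, "tz": 0, "hand": 0}
    - {"wx": 0, "wy": 0, "wz": -1, "tx": 0, "ty": 0, "tz": 0, "hand": 0}
    - {"wx": 0, "wy": 0, "wz": -0.9, "tx": 0, "ty": 0, "tz": 0, "hand": 0}
    - {"wx": 0, "wy": 0, "wz": 0, "tx": 0, "ty": 0, "tz": 0, "hand": 0}
    - {"wx": 0, "wy": 0, "wz": 0, "tx": 0, "ty": 0, "tz": 0, "hand": 0}

```text
clock: 35.17
position: [0.6225, 0.1419, 0.4582]
ee_rot: [1.063, -0.516, 2.035]
force: [1.1, 0.4, -0.7]
width: 0.538
```

Request:
step_arm:
  plan:
    - {"wx": 0, "wy": 0, "wz": 0, "tx": 0, "ty": 0, "tz": 0, "hand": 0}
    - {"wx": 0, "wy": 0, "wz": 0, "tx": 0, "ty": 0, "tz": 0, "hand": 0}
    - {"wx": 0, "wy": 0, "wz": 0, "tx": 0, "ty": 0, "tz": 0, "hand": 0}
    - {"wx": 0, "wy": 0, "wz": 0, "tx": 0, "ty": 0, "tz": 0, "hand": 0}
    - {"wx": 0, "wy": 0, "wz": 0, "tx": 0, "ty": 0, "tz": 0, "hand": 0}
    - {"wx": 0, "wy": 0, "wz": 0, "tx": 0, "ty": 0, "tz": 0, "hand": 0}
    - {"wx": 0, "wy": 0, "wz": 0, "tx": 0, "ty": 0, "tz": 0, "hand": 0}
    - {"wx": 0, "wy": 0, "wz": 0, "tx": 0, "ty": 0, "tz": 0, "hand": 0}
    - {"wx": 0, "wy": 0, "wz": 1, "tx": 0, "ty": 0, "tz": 0, "hand": 0}
    - {"wx": 0, "wy": 0, "wz": 1, "tx": 0, "ty": 0, "tz": 0, "hand": 0}

```text
clock: 36.0
position: [0.6225, 0.1418, 0.459]
ee_rot: [1.044, -0.654, 2.219]
force: [0.1, -0.3, -0.8]
width: 0.539
```

```bash
python3 - <<'E'
from h import *
st();fa=-52;F=[.62,.14,.46]
snap('side','s11')
E
```

```text
t36.00 p [0.6225 0.1418 0.459 ] z [ 0.509 -0.644  0.571] y [-0.69  -0.702 -0.177] j [-1.09  0.87  0.46  1.95  1.57  1.85  1.78] F [ 0.1 -0.3 -0.8] w0.539
```

Request:
step_arm:
  plan:
    - {"wx": 0, "wy": 0, "wz": 1, "tx": 0, "ty": 0, "tz": 0, "hand": 0}
    - {"wx": 0, "wy": 0, "wz": 1, "tx": 0, "ty": 0, "tz": 0, "hand": 0}
    - {"wx": 0, "wy": 0, "wz": 1, "tx": 0, "ty": 0, "tz": 0, "hand": 0}
    - {"wx": 0, "wy": 0, "wz": 1, "tx": 0, "ty": 0, "tz": 0, "hand": 0}
    - {"wx": 0, "wy": 0, "wz": 1, "tx": 0, "ty": 0, "tz": 0, "hand": 0}
    - {"wx": 0, "wy": 0, "wz": 1, "tx": 0, "ty": 0, "tz": 0, "hand": 0}
    - {"wx": 0, "wy": 0, "wz": 1, "tx": 0, "ty": 0, "tz": 0, "hand": 0}
    - {"wx": 0, "wy": 0, "wz": 1, "tx": 0, "ty": 0, "tz": 0, "hand": 0}
    - {"wx": 0, "wy": 0, "wz": 1, "tx": 0, "ty": 0, "tz": 0, "hand": 0}
    - {"wx": 0, "wy": 0, "wz": 1, "tx": 0, "ty": 0, "tz": 0, "hand": 0}

```text
clock: 36.88
position: [0.6226, 0.1418, 0.459]
ee_rot: [-0.622, 1.17, -2.492]
force: [0.5, 0.5, -1.2]
width: 0.54
```

Request:
step_arm:
  plan:
    - {"wx": 0, "wy": 0, "wz": 1, "tx": 0, "ty": 0, "tz": 0, "hand": 0}
    - {"wx": 0, "wy": 0, "wz": 1, "tx": 0, "ty": 0, "tz": 0, "hand": 0}
    - {"wx": 0, "wy": 0, "wz": 1, "tx": 0, "ty": 0, "tz": 0, "hand": 0}
    - {"wx": 0, "wy": 0, "wz": 1, "tx": 0, "ty": 0, "tz": 0, "hand": 0}
    - {"wx": 0, "wy": 0, "wz": 1, "tx": 0, "ty": 0, "tz": 0, "hand": 0}
    - {"wx": 0, "wy": 0, "wz": 1, "tx": 0, "ty": 0, "tz": 0, "hand": 0}
    - {"wx": 0, "wy": 0, "wz": 1, "tx": 0, "ty": 0, "tz": 0, "hand": 0}
    - {"wx": 0, "wy": 0, "wz": 1, "tx": 0, "ty": 0, "tz": 0, "hand": 0}
    - {"wx": 0, "wy": 0, "wz": 1, "tx": 0, "ty": 0, "tz": 0, "hand": 0}
    - {"wx": 0, "wy": 0, "wz": 1, "tx": 0, "ty": 0, "tz": 0, "hand": 0}

```text
clock: 37.72
position: [0.6226, 0.1418, 0.459]
ee_rot: [0.038, 1.085, -1.583]
force: [-1.0, -0.2, -1.4]
width: 0.538
```

Request:
step_arm:
  plan:
    - {"wx": 0, "wy": 0, "wz": 1, "tx": 0, "ty": 0, "tz": 0, "hand": 0}
    - {"wx": 0, "wy": 0, "wz": 1, "tx": 0, "ty": 0, "tz": 0, "hand": 0}
    - {"wx": 0, "wy": 0, "wz": 1, "tx": 0, "ty": 0, "tz": 0, "hand": 0}
    - {"wx": 0, "wy": 0, "wz": 1, "tx": 0, "ty": 0, "tz": 0, "hand": 0}
    - {"wx": 0, "wy": 0, "wz": 1, "tx": 0, "ty": 0, "tz": 0, "hand": 0}
    - {"wx": 0, "wy": 0, "wz": 1, "tx": 0, "ty": 0, "tz": 0, "hand": 0}
    - {"wx": 0, "wy": 0, "wz": 1, "tx": 0, "ty": 0, "tz": 0, "hand": 0}
    - {"wx": 0, "wy": 0, "wz": 0.9, "tx": 0, "ty": 0, "tz": 0, "hand": 0}
    - {"wx": 0, "wy": 0.97, "wz": 0, "tx": 0, "ty": 0, "tz": 0, "hand": 0}
    - {"wx": 0, "wy": 0.97, "wz": 0, "tx": 0, "ty": 0, "tz": 0, "hand": 0}

```text
clock: 38.55
position: [0.6228, 0.142, 0.4572]
ee_rot: [0.519, 1.09, -0.805]
force: [-0.3, 0.7, -0.5]
width: 0.54
```

Request:
step_arm:
  plan:
    - {"wx": 0, "wy": 0.97, "wz": 0, "tx": 0, "ty": 0, "tz": 0, "hand": 0}
    - {"wx": 0, "wy": 0.97, "wz": 0, "tx": 0, "ty": 0, "tz": 0, "hand": 0}
    - {"wx": 0, "wy": 0.97, "wz": 0, "tx": 0, "ty": 0, "tz": 0, "hand": 0}
    - {"wx": 0, "wy": 0.97, "wz": 0, "tx": 0, "ty": 0, "tz": 0, "hand": 0}
    - {"wx": 0, "wy": 0.97, "wz": 0, "tx": 0, "ty": 0, "tz": 0, "hand": 0}
    - {"wx": 0, "wy": 0.97, "wz": 0, "tx": 0, "ty": 0, "tz": 0, "hand": 0}
    - {"wx": 0, "wy": 0.97, "wz": 0, "tx": 0, "ty": 0, "tz": 0, "hand": 0}
    - {"wx": 0, "wy": 0.97, "wz": 0, "tx": 0, "ty": 0, "tz": 0, "hand": 0}
    - {"wx": 0, "wy": 0.97, "wz": 0, "tx": 0, "ty": 0, "tz": 0, "hand": 0}
    - {"wx": 0, "wy": 0.97, "wz": 0, "tx": 0, "ty": 0, "tz": 0, "hand": 0}

```text
clock: 39.38
position: [0.6221, 0.1423, 0.4594]
ee_rot: [0.972, 2.013, -0.511]
force: [0.4, 0.2, -1.3]
width: 0.539
```

```bash
python3 - <<'E'
from h import *
st();go([.6,-.10,.12],G3(-90))
E
```

```text
t39.38 p [0.6221 0.1423 0.4594] z [ 0.502 -0.643 -0.579] y [ 0.785  0.619 -0.007] j [-0.86  0.31  0.1   1.6   0.93  1.44 -0.32] F [ 0.4  0.2 -1.3] w0.539
rot [ 5.18 -0.03  3.73] trans after [13.91 -2.21 39.32] trans if now [ 17.57 -16.5   34.1 ]
```

Request:
step_arm:
  plan:
    - {"wx": 0.865, "wy": 0, "wz": 0.62, "tx": 0, "ty": 0, "tz": 0, "hand": 0}
    - {"wx": 0.865, "wy": 0, "wz": 0.62, "tx": 0, "ty": 0, "tz": 0, "hand": 0}
    - {"wx": 0.865, "wy": 0, "wz": 0.62, "tx": 0, "ty": 0, "tz": 0, "hand": 0}
    - {"wx": 0.865, "wy": 0, "wz": 0.62, "tx": 0, "ty": 0, "tz": 0, "hand": 0}
    - {"wx": 0.865, "wy": 0, "wz": 0.62, "tx": 0, "ty": 0, "tz": 0, "hand": 0}
    - {"wx": 0.865, "wy": 0, "wz": 0.62, "tx": 0, "ty": 0, "tz": 0, "hand": 0}
    - {"wx": 0, "wy": 0, "wz": 0, "tx": 1.27, "ty": -0.2, "tz": 3.57, "hand": 0}
    - {"wx": 0, "wy": 0, "wz": 0, "tx": 1.27, "ty": -0.2, "tz": 3.57, "hand": 0}
    - {"wx": 0, "wy": 0, "wz": 0, "tx": 1.27, "ty": -0.2, "tz": 3.57, "hand": 0}
    - {"wx": 0, "wy": 0, "wz": 0, "tx": 1.27, "ty": -0.2, "tz": 3.57, "hand": 0}

```text
clock: 40.22
position: [0.614, 0.0527, 0.3339]
ee_rot: [1.646, 1.641, -0.858]
force: [1.7, -0.0, -0.8]
width: 0.542
```

```bash
python3 - <<'E'
from h import *
st();go([.6,-.10,.12],G3(-90))
E
```

```text
t40.22 p [0.614  0.0527 0.3339] z [-0.003 -0.819 -0.573] y [ 1.    -0.003 -0.001] j [-0.72  0.62  0.24  1.45  0.67  1.63 -0.65] F [ 1.7 -0.  -0.8] w0.542
rot [-0.03  0.   -0.01] trans after [ 8.76 -1.4  24.78] trans if now [ 8.77 -1.34 24.78]
```

Request:
step_arm:
  plan:
    - {"wx": -0.03, "wy": 0, "wz": 0, "tx": 1.25, "ty": -0.2, "tz": 3.54, "hand": 0}
    - {"wx": 0, "wy": 0, "wz": 0, "tx": 1.25, "ty": -0.2, "tz": 3.54, "hand": 0}
    - {"wx": 0, "wy": 0, "wz": 0, "tx": 1.25, "ty": -0.2, "tz": 3.54, "hand": 0}
    - {"wx": 0, "wy": 0, "wz": 0, "tx": 1.25, "ty": -0.2, "tz": 3.54, "hand": 0}
    - {"wx": 0, "wy": 0, "wz": 0, "tx": 1.25, "ty": -0.2, "tz": 3.54, "hand": 0}
    - {"wx": 0, "wy": 0, "wz": 0, "tx": 1.25, "ty": -0.2, "tz": 3.54, "hand": 0}
    - {"wx": 0, "wy": 0, "wz": 0, "tx": 1.25, "ty": -0.2, "tz": 3.54, "hand": 0}
    - {"wx": 0, "wy": 0, "wz": 0, "tx": 0, "ty": 0, "tz": 0, "hand": 0}
    - {"wx": 0, "wy": 0, "wz": 0, "tx": 0, "ty": 0, "tz": 0, "hand": 0}
    - {"wx": 0, "wy": 0, "wz": 0, "tx": 0, "ty": 0, "tz": 0, "hand": 0}

```text
clock: 41.05
position: [0.6012, -0.0986, 0.1221]
ee_rot: [1.644, 1.641, -0.854]
force: [0.7, 0.6, -0.7]
width: 0.538
```

```bash
python3 - <<'E'
from h import *
st();go([.6,-.10,.053],G3(-90))
E
```

```text
t41.05 p [ 0.6012 -0.0986  0.1221] z [ 0.001 -0.82  -0.573] y [ 1.    -0.     0.003] j [-0.56  0.78  0.26  1.8   0.79  1.13 -0.89] F [ 0.7  0.6 -0.7] w0.538
rot [ 0.01  0.01 -0.02] trans after [ 5.58 -0.12  4.08] trans if now [ 5.58 -0.14  4.07]
```

Request:
step_arm:
  plan:
    - {"wx": 0, "wy": 0, "wz": 0, "tx": 0.7, "ty": -0.1, "tz": 0.51, "hand": 0}
    - {"wx": 0, "wy": 0, "wz": 0, "tx": 0.7, "ty": 0, "tz": 0.51, "hand": 0}
    - {"wx": 0, "wy": 0, "wz": 0, "tx": 0.7, "ty": 0, "tz": 0.51, "hand": 0}
    - {"wx": 0, "wy": 0, "wz": 0, "tx": 0.7, "ty": 0, "tz": 0.51, "hand": 0}
    - {"wx": 0, "wy": 0, "wz": 0, "tx": 0.7, "ty": 0, "tz": 0.51, "hand": 0}
    - {"wx": 0, "wy": 0, "wz": 0, "tx": 0.7, "ty": 0, "tz": 0.51, "hand": 0}
    - {"wx": 0, "wy": 0, "wz": 0, "tx": 0.7, "ty": 0, "tz": 0.51, "hand": 0}
    - {"wx": 0, "wy": 0, "wz": 0, "tx": 0.65, "ty": 0, "tz": 0.45, "hand": 0}
    - {"wx": 0, "wy": 0, "wz": 0, "tx": 0, "ty": 0, "tz": 0, "hand": 0}
    - {"wx": 0, "wy": 0, "wz": 0, "tx": 0, "ty": 0, "tz": 0, "hand": 0}

```text
clock: 41.88
position: [0.5999, -0.1003, 0.0528]
ee_rot: [1.644, 1.64, -0.854]
force: [-1.0, 0.5, -0.3]
width: 0.538
```

```bash
python3 - <<'E'
from h import *
st();go([.6,-.10,.0505],G3(-90))
E
```

```text
t41.88 p [ 0.5999 -0.1003  0.0528] z [ 0.001 -0.82  -0.573] y [ 1.    -0.001  0.003] j [-0.56  0.89  0.26  1.8   0.81  1.05 -0.98] F [-1.   0.5 -0.3] w0.538
rot [ 0.01  0.01 -0.03] trans after [0.2  0.01 0.11] trans if now [0.2  0.   0.11]
```

Request:
step_arm:
  plan:
    - {"wx": 0, "wy": 0, "wz": 0, "tx": 0.1, "ty": 0, "tz": 0.06, "hand": 0}
    - {"wx": 0, "wy": 0, "wz": 0, "tx": 0.1, "ty": 0, "tz": 0.06, "hand": 0}
    - {"wx": 0, "wy": 0, "wz": 0, "tx": 0, "ty": 0, "tz": 0, "hand": 0}
    - {"wx": 0, "wy": 0, "wz": 0, "tx": 0, "ty": 0, "tz": 0, "hand": 0}
    - {"wx": 0, "wy": 0, "wz": 0, "tx": 0, "ty": 0, "tz": 0, "hand": 0.55}
    - {"wx": 0, "wy": 0, "wz": 0, "tx": 0, "ty": 0, "tz": 0, "hand": 0.6}
    - {"wx": 0, "wy": 0, "wz": 0, "tx": 0, "ty": 0, "tz": 0, "hand": 0.7}
    - {"wx": 0, "wy": 0, "wz": 0, "tx": 0, "ty": 0, "tz": 0, "hand": 0.8}
    - {"wx": 0, "wy": 0, "wz": 0, "tx": 0, "ty": 0, "tz": 0, "hand": 0.9}
    - {"wx": 0, "wy": 0, "wz": 0, "tx": 0, "ty": 0, "tz": 0, "hand": 0.9}

```text
clock: 42.72
position: [0.6001, -0.1, 0.051]
ee_rot: [1.645, 1.64, -0.853]
force: [0.5, -0.3, -0.2]
width: 0.841
```

Request:
step_arm:
  plan:
    - {"wx": 0, "wy": 0, "wz": 0, "tx": 0, "ty": 0, "tz": -0.5, "hand": 0.95}
    - {"wx": 0, "wy": 0, "wz": 0, "tx": 0, "ty": 0, "tz": -1, "hand": 0.95}
    - {"wx": 0, "wy": 0, "wz": 0, "tx": 0, "ty": 0, "tz": -1.5, "hand": 0.95}
    - {"wx": 0, "wy": 0, "wz": 0, "tx": 0, "ty": 0, "tz": -2, "hand": 0.95}
    - {"wx": 0, "wy": 0, "wz": 0, "tx": 0, "ty": 0, "tz": -2.5, "hand": 0.95}
    - {"wx": 0, "wy": 0, "wz": 0, "tx": 0, "ty": 0, "tz": -3, "hand": 1}
    - {"wx": 0, "wy": 0, "wz": 0, "tx": -1, "ty": 0, "tz": -3, "hand": 1}
    - {"wx": 0, "wy": 0, "wz": 0, "tx": -1.5, "ty": 0, "tz": -3, "hand": 1}
    - {"wx": 0, "wy": 0, "wz": 0, "tx": -1.5, "ty": 0, "tz": -3, "hand": 1}
    - {"wx": 0, "wy": 0, "wz": 0, "tx": -1.5, "ty": 0, "tz": -3, "hand": 1}

```text
clock: 43.55
position: [0.5992, 0.0547, 0.2268]
ee_rot: [1.644, 1.641, -0.853]
force: [1.7, -0.5, -0.8]
width: 0.996
```

```bash
python3 - <<'E'
from h import *
from sim import *
st()
B=dict(a=(.6,-.17,.13,.089),b=(.6,-.10,.115,.074),c=(.595,.228,.095,.059),d=(.353,.281,.08,.044))
P=bottles('t12',B);snap('side','s12')
q=np.array(arm.observe()['joints']);b=np.array((.594,.228,.038));p=arm.observe()['position']
for az in (-90,-75,-60):
    R=G2(az);g=b-.003*R[:,2]
    print(az);seq(q,[('rot',p,R),('pre',g-.12*R[:,2]+U*.08,R),('pre2',g-.12*R[:,2],R),('grasp',g,R)])
E
```

```text
t43.55 p [0.5992 0.0547 0.2268] z [ 0.001 -0.819 -0.574] y [ 1.    -0.     0.003] j [-0.73  0.7   0.21  1.58  0.66  1.48 -0.8 ] F [ 1.7 -0.5 -0.8] w0.996
a cork mid [ 0.608  -0.1468] mean [ 0.5982 -0.1697  0.1278] 76 ext [0.045 0.071]
b cork mid [ 0.6164 -0.1303] mean [ 0.622  -0.1211  0.1137] 101 ext [0.061 0.078]
c cork mid [0.5939 0.2299] mean [0.5909 0.2307 0.0921] 48 ext [0.024 0.023]
d cork mid [0.3525 0.2829] mean [0.3522 0.2825 0.0779] 73 ext [0.022 0.023]
-90
rot [-0.72  0.68  0.23  1.57  0.71  1.43 -0.81] e0.0000 m0.57
pre [-0.93  0.98  0.15  1.04  0.56  1.81 -0.87] e0.0000 m0.19
pre2 [-0.93  1.06  0.14  1.07  0.55  1.72 -0.94] e0.0000 m0.28
grasp [-0.86  1.04  0.16  1.33  0.58  1.47 -1.01] e0.0000 m0.53
-75
rot [-0.75  0.59  0.21  1.75  0.87  1.24 -0.79] e0.0000 m0.76
pre [-1.    0.85  0.1   1.32  0.69  1.59 -0.86] e0.0000 m0.41
pre2 [-1.    0.94  0.1   1.35  0.69  1.5  -0.94] e0.0000 m0.50
grasp [-0.91  0.97  0.14  1.52  0.76  1.29 -1.  ] e0.0000 m0.71
-60
rot [-0.77  0.5   0.2   1.93  1.07  1.05 -0.79] e0.0000 m0.64
pre [-1.04  0.72  0.07  1.59  0.84  1.39 -0.87] e0.0000 m0.61
pre2 [-1.05  0.83  0.07  1.62  0.86  1.3  -0.97] e0.0000 m0.70
grasp [-0.94  0.9   0.13  1.71  0.96  1.1  -1.04] e0.0000 m0.86
```

```bash
python3 - <<'E'
from h import *
z=np.load('pics/t12.npz');P=cloud('top',z['d']);im=z['im']
print(atz('top',317,142,.115),atz('top',343,155,.13))
Q=P.reshape(-1,3);m=(np.abs(Q[:,1]+.1)<.035)&(np.abs(Q[:,0]-.62)<.06)&(Q[:,2]>.02)&(Q[:,2]<.16)
T=Q[m];print(T.min(0),T.max(0));
for lo_,hi_ in ((.1,.125),(.06,.085),(.02,.05)):
    t=T[(T[:,2]>lo_)&(T[:,2]<hi_)];print(lo_,len(t),t.mean(0),t.min(0),t.max(0))
c=cv2.resize(im[120:190,290:365],None,fx=8,fy=8,interpolation=cv2.INTER_CUBIC);cv2.imwrite('pics/c12.png',c[:,:,::-1])
i2=np.load('pics/s12.npz')['im'];c=cv2.resize(i2[140:250,170:290],None,fx=5,fy=5,interpolation=cv2.INTER_CUBIC);cv2.imwrite('pics/c13.png',c[:,:,::-1])
E
```

```text
[ 0.62904153 -0.0983653   0.115     ] [ 0.59077261 -0.16602906  0.13      ]
[ 0.60924934 -0.12629188  0.02079996] [ 0.661161   -0.07853584  0.11987537]
0.1 72 [ 0.63354433 -0.10264126  0.11280354] [ 0.62213863 -0.11473245  0.10270106] [ 0.64688223 -0.09107925  0.11987537]
0.06 130 [ 0.62752921 -0.10062937  0.07857569] [ 0.60993855 -0.12629188  0.06069919] [ 0.661161   -0.07911166  0.08497563]
0.02 41 [ 0.61615578 -0.09737058  0.03546963] [ 0.60924934 -0.12524687  0.02079996] [ 0.63435621 -0.07853584  0.04958929]
```

```bash
python3 - <<'E'
from h import *
print('bowl',atz('top',198,102,.05),'seal',atz('top',139,144,.05))
b=np.array((.594,.2285,.038));R=G3(-70);g=b-.003*R[:,2];pre=g-.12*R[:,2]
print(pre);go(pre+[0,0,.07],R)
E
```

```text
bowl [0.76122865 0.23886417 0.05      ] seal [0.63587286 0.40333673 0.05      ]
[0.55953952 0.32317939 0.1085499 ]
rot [-2.65 -0.03 -1.98] trans after [ 19.29   5.16 -18.71] trans if now [ 19.46  -4.15 -18.79]
```

Request:
step_arm:
  plan:
    - {"wx": -0.88, "wy": -0.01, "wz": -0.66, "tx": 0, "ty": 0, "tz": 0, "hand": 1}
    - {"wx": -0.88, "wy": -0.01, "wz": -0.66, "tx": 0, "ty": 0, "tz": 0, "hand": 1}
    - {"wx": -0.88, "wy": -0.01, "wz": -0.66, "tx": 0, "ty": 0, "tz": 0, "hand": 1}
    - {"wx": 0, "wy": 0, "wz": 0, "tx": 2.75, "ty": 0.74, "tz": -2.67, "hand": 1}
    - {"wx": 0, "wy": 0, "wz": 0, "tx": 2.75, "ty": 0.74, "tz": -2.67, "hand": 1}
    - {"wx": 0, "wy": 0, "wz": 0, "tx": 2.75, "ty": 0.74, "tz": -2.67, "hand": 1}
    - {"wx": 0, "wy": 0, "wz": 0, "tx": 2.75, "ty": 0.74, "tz": -2.67, "hand": 1}
    - {"wx": 0, "wy": 0, "wz": 0, "tx": 2.75, "ty": 0.74, "tz": -2.67, "hand": 1}
    - {"wx": 0, "wy": 0, "wz": 0, "tx": 2.75, "ty": 0.74, "tz": -2.67, "hand": 1}
    - {"wx": 0, "wy": 0, "wz": 0, "tx": 2.75, "ty": 0.74, "tz": -2.67, "hand": 1}

```text
clock: 44.48
position: [0.5581, 0.3202, 0.1729]
ee_rot: [1.301, 1.858, -0.69]
force: [1.7, 0.8, 0.8]
width: 0.998
```

```bash
python3 - <<'E'
from h import *
st()
B=dict(a=(.6,-.17,.13,.089),b=(.634,-.10,.115,.074),c=(.595,.228,.095,.059),d=(.353,.281,.08,.044))
P=bottles('t13',B);snap('side','s13')
b=np.array((.594,.2285,.038));R=G3(-70);g=b-.003*R[:,2];pre=g-.12*R[:,2]
go(pre,R);go(g,R)
E
```

```text
t44.48 p [0.5581 0.3202 0.1729] z [ 0.272 -0.774 -0.572] y [ 0.941  0.338 -0.009] j [-1.03  0.85  0.09  1.42  0.68  1.55 -0.85] F [1.7 0.8 0.8] w0.998
a cork mid [ 0.5982 -0.1708] mean [ 0.5976 -0.1703  0.1279] 76 ext [0.024 0.023]
b cork mid [ 0.6212 -0.1277] mean [ 0.6283 -0.1137  0.1125] 82 ext [0.05  0.073]
c cork mid [0.5943 0.2289] mean [0.5936 0.2279 0.0932] 74 ext [0.024 0.026]
d cork mid [0.3525 0.2828] mean [0.352  0.2825 0.0784] 72 ext [0.022 0.023]
rot [-0.03 -0.02  0.11] trans after [4.79 0.25 3.84] trans if now [4.78 0.32 3.85]
rot [-0.03 -0.02  0.11] trans after [ 4.79  0.25 15.84] trans if now [ 4.75  0.37 15.85]
```

Request:
step_arm:
  plan:
    - {"wx": 0, "wy": 0, "wz": 0.1, "tx": 2.4, "ty": 0.15, "tz": 1.92, "hand": 1}
    - {"wx": 0, "wy": 0, "wz": 0, "tx": 2.4, "ty": 0.15, "tz": 1.92, "hand": 1}
    - {"wx": 0, "wy": 0, "wz": 0, "tx": 0, "ty": 0, "tz": 1.5, "hand": 1}
    - {"wx": 0, "wy": 0, "wz": 0, "tx": 0, "ty": 0, "tz": 2, "hand": 1}
    - {"wx": 0, "wy": 0, "wz": 0, "tx": 0, "ty": 0, "tz": 2, "hand": 1}
    - {"wx": 0, "wy": 0, "wz": 0, "tx": 0, "ty": 0, "tz": 2, "hand": 1}
    - {"wx": 0, "wy": 0, "wz": 0, "tx": 0, "ty": 0, "tz": 2, "hand": 1}
    - {"wx": 0, "wy": 0, "wz": 0, "tx": 0, "ty": 0, "tz": 1.5, "hand": 1}
    - {"wx": 0, "wy": 0, "wz": 0, "tx": 0, "ty": 0, "tz": 1, "hand": 1}
    - {"wx": 0, "wy": 0, "wz": 0, "tx": 0, "ty": 0, "tz": 0, "hand": 1}

```text
clock: 45.42
position: [0.5958, 0.2194, 0.0428]
ee_rot: [1.31, 1.847, -0.688]
force: [0.4, -1.6, 0.1]
width: 0.999
```

```bash
python3 - <<'E'
from h import *
st()
b=np.array((.594,.2285,.038));R=G3(-70);g=b-.003*R[:,2];pre=g-.12*R[:,2]
go(g,R)
E
```

```text
t45.42 p [0.5958 0.2194 0.0428] z [ 0.27  -0.777 -0.569] y [ 0.944  0.329 -0.002] j [-0.92  0.96  0.12  1.59  0.76  1.27 -0.98] F [ 0.4 -1.6  0.1] w0.999
rot [-0.11  0.05 -0.06] trans after [ 0.92  0.14 -0.77] trans if now [ 0.92  0.13 -0.78]
```

Request:
step_arm:
  plan:
    - {"wx": -0.1, "wy": 0.05, "wz": -0.05, "tx": 0.45, "ty": 0.05, "tz": -0.38, "hand": 1}
    - {"wx": 0, "wy": 0, "wz": 0, "tx": 0.45, "ty": 0.05, "tz": -0.38, "hand": 1}
    - {"wx": 0, "wy": 0, "wz": 0, "tx": 0, "ty": 0, "tz": 0, "hand": 0}
    - {"wx": 0, "wy": 0, "wz": 0, "tx": 0, "ty": 0, "tz": 0, "hand": 0}
    - {"wx": 0, "wy": 0, "wz": 0, "tx": 0, "ty": 0, "tz": 0, "hand": 0}
    - {"wx": 0, "wy": 0, "wz": 0, "tx": 0, "ty": 0, "tz": 0, "hand": 0}
    - {"wx": 0, "wy": 0, "wz": 0, "tx": 0, "ty": 0, "tz": 0, "hand": 0}
    - {"wx": 0, "wy": 0, "wz": 0, "tx": 0, "ty": 0, "tz": 0, "hand": 0}
    - {"wx": 0, "wy": 0, "wz": 0, "tx": 0, "ty": 0, "tz": 0, "hand": 0}
    - {"wx": 0, "wy": 0, "wz": 0, "tx": 0, "ty": 0, "tz": 0, "hand": 0}
  force: 25

```text
clock: 46.25
position: [0.5931, 0.2332, 0.0404]
ee_rot: [1.301, 1.858, -0.674]
force: [1.1, 0.2, 0.8]
width: 0.539
```

```bash
python3 - <<'E'
from h import *
from sim import *
st()
s_=arm.observe();q=np.array(s_['joints']);b=s_['position'];F=np.array((.62,.14,.46));fa=-52
inv=Ro.from_rotvec(np.pi*D(fa)).as_matrix()@G2(fa)
seq(q,[('lift',b+U*.2,G2(-70)),('F',F,G2(fa)),('pitch',F,G2(fa,125)),('r90',F,roll(inv,90)),('inv',F,inv)])
go(b+U*.2);snap('top','t14')
E
```

```text
t46.25 p [0.5931 0.2332 0.0404] z [ 0.281 -0.768 -0.575] y [0.94  0.343 0.002] j [-0.93  0.96  0.11  1.58  0.76  1.27 -0.99] F [1.1 0.2 0.8] w0.539
lift [-0.92  0.68  0.13  1.52  0.8   1.45 -0.77] e0.0000 m0.55
F [-0.82  0.3   0.13  1.59  0.96  1.34 -0.31] e0.0000 m0.66
pitch [-1.02  0.78  0.42  1.9   1.76  1.84 -1.14] e0.0000 m0.16
r90 [-1.08  0.79  0.5   1.9   1.73  1.78  0.42] e0.0000 m0.22
inv [-1.13  0.81  0.57  1.9   1.7   1.73  1.98] e0.0000 m0.27
rot [0. 0. 0.] trans after [-16.36   0.04 -11.51] trans if now [-16.36   0.04 -11.51]
```

Request:
step_arm:
  plan:
    - {"wx": 0, "wy": 0, "wz": 0, "tx": -0.8, "ty": 0, "tz": -0.55, "hand": 0}
    - {"wx": 0, "wy": 0, "wz": 0, "tx": -1.6, "ty": 0, "tz": -1.1, "hand": 0}
    - {"wx": 0, "wy": 0, "wz": 0, "tx": -2.4, "ty": 0, "tz": -1.65, "hand": 0}
    - {"wx": 0, "wy": 0, "wz": 0, "tx": -2.4, "ty": 0, "tz": -1.65, "hand": 0}
    - {"wx": 0, "wy": 0, "wz": 0, "tx": -2.4, "ty": 0, "tz": -1.65, "hand": 0}
    - {"wx": 0, "wy": 0, "wz": 0, "tx": -2.4, "ty": 0, "tz": -1.65, "hand": 0}
    - {"wx": 0, "wy": 0, "wz": 0, "tx": -2.4, "ty": 0, "tz": -1.65, "hand": 0}
    - {"wx": 0, "wy": 0, "wz": 0, "tx": -2.4, "ty": 0, "tz": -1.65, "hand": 0}
    - {"wx": 0, "wy": 0, "wz": 0, "tx": 0, "ty": 0, "tz": 0, "hand": 0}
    - {"wx": 0, "wy": 0, "wz": 0, "tx": 0, "ty": 0, "tz": 0, "hand": 0}

```text
clock: 47.13
position: [0.5937, 0.2313, 0.2463]
ee_rot: [1.304, 1.858, -0.669]
force: [-0.7, 0.0, -1.3]
width: 0.541
```

```bash
python3 - <<'E'
from h import *
st()
F=[.62,.14,.46]
go(F,G3(-52)); go(F,G3(-52,125))
E
```

```text
t47.13 p [0.5937 0.2313 0.2463] z [ 0.282 -0.766 -0.577] y [0.94  0.342 0.005] j [-0.94  0.69  0.12  1.52  0.74  1.5  -0.76] F [-0.7  0.  -1.3] w0.541
rot [-2.42 -0.03 -1.77] trans after [-22.56  -3.55  -5.04] trans if now [-22.93  -0.54  -4.6 ]
rot [ -3.19 -11.6   -0.06] trans after [-12.45  -3.55  19.48] trans if now [-22.93  -0.54  -4.6 ]
```

Request:
step_arm:
  plan:
    - {"wx": -0.81, "wy": 0, "wz": -0.59, "tx": 0, "ty": 0, "tz": 0, "hand": 0}
    - {"wx": -0.81, "wy": 0, "wz": -0.59, "tx": 0, "ty": 0, "tz": 0, "hand": 0}
    - {"wx": -0.81, "wy": 0, "wz": -0.59, "tx": 0, "ty": 0, "tz": 0, "hand": 0}
    - {"wx": 0, "wy": 0, "wz": 0, "tx": -3.76, "ty": -0.59, "tz": -0.84, "hand": 0}
    - {"wx": 0, "wy": 0, "wz": 0, "tx": -3.76, "ty": -0.59, "tz": -0.84, "hand": 0}
    - {"wx": 0, "wy": 0, "wz": 0, "tx": -3.76, "ty": -0.59, "tz": -0.84, "hand": 0}
    - {"wx": 0, "wy": 0, "wz": 0, "tx": -3.76, "ty": -0.59, "tz": -0.84, "hand": 0}
    - {"wx": 0, "wy": 0, "wz": 0, "tx": -3.76, "ty": -0.59, "tz": -0.84, "hand": 0}
    - {"wx": 0, "wy": 0, "wz": 0, "tx": -3.76, "ty": -0.59, "tz": -0.84, "hand": 0}
    - {"wx": 0, "wy": -0.97, "wz": 0, "tx": 0, "ty": 0, "tz": 0, "hand": 0}

```text
clock: 47.97
position: [0.6234, 0.133, 0.4686]
ee_rot: [0.947, 1.906, -0.542]
force: [1.1, -1.2, 0.0]
width: 0.539
```

Request:
step_arm:
  plan:
    - {"wx": 0, "wy": -0.97, "wz": 0, "tx": 0, "ty": 0, "tz": 0, "hand": 0}
    - {"wx": 0, "wy": -0.97, "wz": 0, "tx": 0, "ty": 0, "tz": 0, "hand": 0}
    - {"wx": 0, "wy": -0.97, "wz": 0, "tx": 0, "ty": 0, "tz": 0, "hand": 0}
    - {"wx": 0, "wy": -0.97, "wz": 0, "tx": 0, "ty": 0, "tz": 0, "hand": 0}
    - {"wx": 0, "wy": -0.97, "wz": 0, "tx": 0, "ty": 0, "tz": 0, "hand": 0}
    - {"wx": 0, "wy": -0.97, "wz": 0, "tx": 0, "ty": 0, "tz": 0, "hand": 0}
    - {"wx": 0, "wy": -0.97, "wz": 0, "tx": 0, "ty": 0, "tz": 0, "hand": 0}
    - {"wx": 0, "wy": -0.97, "wz": 0, "tx": 0, "ty": 0, "tz": 0, "hand": 0}
    - {"wx": 0, "wy": -0.97, "wz": 0, "tx": 0, "ty": 0, "tz": 0, "hand": 0}
    - {"wx": 0, "wy": -0.97, "wz": 0, "tx": 0, "ty": 0, "tz": 0, "hand": 0}

```text
clock: 48.8
position: [0.6205, 0.141, 0.4564]
ee_rot: [0.474, 0.99, -0.818]
force: [0.5, -0.3, -1.1]
width: 0.539
```

```bash
python3 - <<'E'
from h import *
st()
F=[.62,.14,.46];fa=-52
go(F,G3(-52,125))
inv=Ro.from_rotvec(np.pi*D(fa)).as_matrix()@G3(fa);go(F,inv)
E
```

```text
t48.80 p [0.6205 0.141  0.4564] z [ 0.543 -0.685  0.486] y [ 0.786  0.619 -0.006] j [-1.05  0.8   0.34  1.95  1.57  1.87 -1.09] F [ 0.5 -0.3 -1.1] w0.539
rot [ 0.06 -0.98  0.03] trans after [-0.26 -0.11  0.25] trans if now [-0.29 -0.11  0.22]
rot [  1.54   0.1  -29.93] trans after [0.26 0.11 0.25] trans if now [-0.29 -0.11  0.22]
```

Same flip as before: one pitch row, 30 roll rows, a hold, then back.

Request:
step_arm:
  plan:
    - {"wx": 0, "wy": -0.97, "wz": 0, "tx": 0, "ty": 0, "tz": 0, "hand": 0}
    - {"wx": 0, "wy": 0, "wz": -1, "tx": 0, "ty": 0, "tz": 0, "hand": 0}
    - {"wx": 0, "wy": 0, "wz": -1, "tx": 0, "ty": 0, "tz": 0, "hand": 0}
    - {"wx": 0, "wy": 0, "wz": -1, "tx": 0, "ty": 0, "tz": 0, "hand": 0}
    - {"wx": 0, "wy": 0, "wz": -1, "tx": 0, "ty": 0, "tz": 0, "hand": 0}
    - {"wx": 0, "wy": 0, "wz": -1, "tx": 0, "ty": 0, "tz": 0, "hand": 0}
    - {"wx": 0, "wy": 0, "wz": -1, "tx": 0, "ty": 0, "tz": 0, "hand": 0}
    - {"wx": 0, "wy": 0, "wz": -1, "tx": 0, "ty": 0, "tz": 0, "hand": 0}
    - {"wx": 0, "wy": 0, "wz": -1, "tx": 0, "ty": 0, "tz": 0, "hand": 0}
    - {"wx": 0, "wy": 0, "wz": -1, "tx": 0, "ty": 0, "tz": 0, "hand": 0}

```text
clock: 49.63
position: [0.6207, 0.14, 0.4567]
ee_rot: [-0.029, 1.108, -1.692]
force: [0.9, -1.2, -0.4]
width: 0.544
```

Request:
step_arm:
  plan:
    - {"wx": 0, "wy": 0, "wz": -1, "tx": 0, "ty": 0, "tz": 0, "hand": 0}
    - {"wx": 0, "wy": 0, "wz": -1, "tx": 0, "ty": 0, "tz": 0, "hand": 0}
    - {"wx": 0, "wy": 0, "wz": -1, "tx": 0, "ty": 0, "tz": 0, "hand": 0}
    - {"wx": 0, "wy": 0, "wz": -1, "tx": 0, "ty": 0, "tz": 0, "hand": 0}
    - {"wx": 0, "wy": 0, "wz": -1, "tx": 0, "ty": 0, "tz": 0, "hand": 0}
    - {"wx": 0, "wy": 0, "wz": -1, "tx": 0, "ty": 0, "tz": 0, "hand": 0}
    - {"wx": 0, "wy": 0, "wz": -1, "tx": 0, "ty": 0, "tz": 0, "hand": 0}
    - {"wx": 0, "wy": 0, "wz": -1, "tx": 0, "ty": 0, "tz": 0, "hand": 0}
    - {"wx": 0, "wy": 0, "wz": -1, "tx": 0, "ty": 0, "tz": 0, "hand": 0}
    - {"wx": 0, "wy": 0, "wz": -1, "tx": 0, "ty": 0, "tz": 0, "hand": 0}

```text
clock: 50.47
position: [0.6207, 0.14, 0.4567]
ee_rot: [-0.715, 1.167, -2.592]
force: [0.3, 0.3, -0.3]
width: 0.541
```

Request:
step_arm:
  plan:
    - {"wx": 0, "wy": 0, "wz": -1, "tx": 0, "ty": 0, "tz": 0, "hand": 0}
    - {"wx": 0, "wy": 0, "wz": -1, "tx": 0, "ty": 0, "tz": 0, "hand": 0}
    - {"wx": 0, "wy": 0, "wz": -1, "tx": 0, "ty": 0, "tz": 0, "hand": 0}
    - {"wx": 0, "wy": 0, "wz": -1, "tx": 0, "ty": 0, "tz": 0, "hand": 0}
    - {"wx": 0, "wy": 0, "wz": -1, "tx": 0, "ty": 0, "tz": 0, "hand": 0}
    - {"wx": 0, "wy": 0, "wz": -1, "tx": 0, "ty": 0, "tz": 0, "hand": 0}
    - {"wx": 0, "wy": 0, "wz": -1, "tx": 0, "ty": 0, "tz": 0, "hand": 0}
    - {"wx": 0, "wy": 0, "wz": -1, "tx": 0, "ty": 0, "tz": 0, "hand": 0}
    - {"wx": 0, "wy": 0, "wz": -1, "tx": 0, "ty": 0, "tz": 0, "hand": 0}
    - {"wx": 0, "wy": 0, "wz": -1, "tx": 0, "ty": 0, "tz": 0, "hand": 0}

```text
clock: 51.3
position: [0.6207, 0.14, 0.4567]
ee_rot: [1.058, -0.574, 2.11]
force: [0.3, 0.6, -1.4]
width: 0.54
```

Request:
step_arm:
  plan:
    - {"wx": 0, "wy": 0, "wz": -1, "tx": 0, "ty": 0, "tz": 0, "hand": 0}
    - {"wx": 0, "wy": 0, "wz": 0, "tx": 0, "ty": 0, "tz": 0, "hand": 0}
    - {"wx": 0, "wy": 0, "wz": 0, "tx": 0, "ty": 0, "tz": 0, "hand": 0}
    - {"wx": 0, "wy": 0, "wz": 0, "tx": 0, "ty": 0, "tz": 0, "hand": 0}
    - {"wx": 0, "wy": 0, "wz": 0, "tx": 0, "ty": 0, "tz": 0, "hand": 0}
    - {"wx": 0, "wy": 0, "wz": 0, "tx": 0, "ty": 0, "tz": 0, "hand": 0}
    - {"wx": 0, "wy": 0, "wz": 0, "tx": 0, "ty": 0, "tz": 0, "hand": 0}
    - {"wx": 0, "wy": 0, "wz": 0, "tx": 0, "ty": 0, "tz": 0, "hand": 0}
    - {"wx": 0, "wy": 0, "wz": 0, "tx": 0, "ty": 0, "tz": 0, "hand": 0}
    - {"wx": 0, "wy": 0, "wz": 0, "tx": 0, "ty": 0, "tz": 0, "hand": 0}

```text
clock: 52.13
position: [0.6207, 0.1399, 0.4578]
ee_rot: [1.063, -0.514, 2.025]
force: [-0.6, 0.4, -1.0]
width: 0.54
```

```bash
python3 - <<'E'
from h import *
st()
F=[.62,.14,.46];fa=-52
inv=Ro.from_rotvec(np.pi*D(fa)).as_matrix()@G3(fa);go(F,inv)
im,d=snap('side','s15');cv2.imwrite('pics/c15.png',cv2.resize(im[0:300,80:380],None,fx=1.6,fy=1.6)[:,:,::-1])
E
```

```text
t52.13 p [0.6207 0.1399 0.4578] z [ 0.508 -0.646  0.569] y [-0.787 -0.617  0.003] j [-1.11  0.88  0.49  1.96  1.56  1.83  1.99] F [-0.6  0.4 -1. ] w0.540
rot [-0.03  0.05  0.02] trans after [0.21 0.05 0.08] trans if now [0.21 0.05 0.08]
```

The picture shows c inverted, foot up at (150,75) in the crop. Turning it back upright.

Request:
step_arm:
  plan:
    - {"wx": 0, "wy": 0, "wz": 1, "tx": 0, "ty": 0, "tz": 0, "hand": 0}
    - {"wx": 0, "wy": 0, "wz": 1, "tx": 0, "ty": 0, "tz": 0, "hand": 0}
    - {"wx": 0, "wy": 0, "wz": 1, "tx": 0, "ty": 0, "tz": 0, "hand": 0}
    - {"wx": 0, "wy": 0, "wz": 1, "tx": 0, "ty": 0, "tz": 0, "hand": 0}
    - {"wx": 0, "wy": 0, "wz": 1, "tx": 0, "ty": 0, "tz": 0, "hand": 0}
    - {"wx": 0, "wy": 0, "wz": 1, "tx": 0, "ty": 0, "tz": 0, "hand": 0}
    - {"wx": 0, "wy": 0, "wz": 1, "tx": 0, "ty": 0, "tz": 0, "hand": 0}
    - {"wx": 0, "wy": 0, "wz": 1, "tx": 0, "ty": 0, "tz": 0, "hand": 0}
    - {"wx": 0, "wy": 0, "wz": 1, "tx": 0, "ty": 0, "tz": 0, "hand": 0}
    - {"wx": 0, "wy": 0, "wz": 1, "tx": 0, "ty": 0, "tz": 0, "hand": 0}

```text
clock: 53.02
position: [0.6207, 0.1399, 0.4578]
ee_rot: [-0.785, 1.161, -2.668]
force: [-0.5, -0.3, -1.5]
width: 0.54
```

Request:
step_arm:
  plan:
    - {"wx": 0, "wy": 0, "wz": 1, "tx": 0, "ty": 0, "tz": 0, "hand": 0}
    - {"wx": 0, "wy": 0, "wz": 1, "tx": 0, "ty": 0, "tz": 0, "hand": 0}
    - {"wx": 0, "wy": 0, "wz": 1, "tx": 0, "ty": 0, "tz": 0, "hand": 0}
    - {"wx": 0, "wy": 0, "wz": 1, "tx": 0, "ty": 0, "tz": 0, "hand": 0}
    - {"wx": 0, "wy": 0, "wz": 1, "tx": 0, "ty": 0, "tz": 0, "hand": 0}
    - {"wx": 0, "wy": 0, "wz": 1, "tx": 0, "ty": 0, "tz": 0, "hand": 0}
    - {"wx": 0, "wy": 0, "wz": 1, "tx": 0, "ty": 0, "tz": 0, "hand": 0}
    - {"wx": 0, "wy": 0, "wz": 1, "tx": 0, "ty": 0, "tz": 0, "hand": 0}
    - {"wx": 0, "wy": 0, "wz": 1, "tx": 0, "ty": 0, "tz": 0, "hand": 0}
    - {"wx": 0, "wy": 0, "wz": 1, "tx": 0, "ty": 0, "tz": 0, "hand": 0}

```text
clock: 53.85
position: [0.6207, 0.1399, 0.4578]
ee_rot: [-0.08, 1.121, -1.775]
force: [0.0, -0.4, -0.8]
width: 0.54
```

Request:
step_arm:
  plan:
    - {"wx": 0, "wy": 0, "wz": 1, "tx": 0, "ty": 0, "tz": 0, "hand": 0}
    - {"wx": 0, "wy": 0, "wz": 1, "tx": 0, "ty": 0, "tz": 0, "hand": 0}
    - {"wx": 0, "wy": 0, "wz": 1, "tx": 0, "ty": 0, "tz": 0, "hand": 0}
    - {"wx": 0, "wy": 0, "wz": 1, "tx": 0, "ty": 0, "tz": 0, "hand": 0}
    - {"wx": 0, "wy": 0, "wz": 1, "tx": 0, "ty": 0, "tz": 0, "hand": 0}
    - {"wx": 0, "wy": 0, "wz": 1, "tx": 0, "ty": 0, "tz": 0, "hand": 0}
    - {"wx": 0, "wy": 0, "wz": 1, "tx": 0, "ty": 0, "tz": 0, "hand": 0}
    - {"wx": 0, "wy": 0, "wz": 1, "tx": 0, "ty": 0, "tz": 0, "hand": 0}
    - {"wx": 0, "wy": 0, "wz": 1, "tx": 0, "ty": 0, "tz": 0, "hand": 0}
    - {"wx": 0, "wy": 0, "wz": 1, "tx": 0, "ty": 0, "tz": 0, "hand": 0}

```text
clock: 54.68
position: [0.6207, 0.1399, 0.4578]
ee_rot: [0.436, 0.896, -0.83]
force: [-0.7, -0.1, -0.9]
width: 0.538
```

Request:
step_arm:
  plan:
    - {"wx": 0, "wy": 0.97, "wz": 0, "tx": 0, "ty": 0, "tz": 0, "hand": 0}
    - {"wx": 0, "wy": 0.97, "wz": 0, "tx": 0, "ty": 0, "tz": 0, "hand": 0}
    - {"wx": 0, "wy": 0.97, "wz": 0, "tx": 0, "ty": 0, "tz": 0, "hand": 0}
    - {"wx": 0, "wy": 0.97, "wz": 0, "tx": 0, "ty": 0, "tz": 0, "hand": 0}
    - {"wx": 0, "wy": 0.97, "wz": 0, "tx": 0, "ty": 0, "tz": 0, "hand": 0}
    - {"wx": 0, "wy": 0.97, "wz": 0, "tx": 0, "ty": 0, "tz": 0, "hand": 0}
    - {"wx": 0, "wy": 0.97, "wz": 0, "tx": 0, "ty": 0, "tz": 0, "hand": 0}
    - {"wx": 0, "wy": 0.97, "wz": 0, "tx": 0, "ty": 0, "tz": 0, "hand": 0}
    - {"wx": 0, "wy": 0.97, "wz": 0, "tx": 0, "ty": 0, "tz": 0, "hand": 0}
    - {"wx": 0, "wy": 0.97, "wz": 0, "tx": 0, "ty": 0, "tz": 0, "hand": 0}

```text
clock: 55.52
position: [0.6203, 0.1405, 0.4581]
ee_rot: [0.888, 1.83, -0.582]
force: [0.3, -0.6, -1.8]
width: 0.538
```

```bash
python3 - <<'E'
from h import *
st();go([.6,-.02,.12],G3(-90))
go([.6,-.02,.12],G3(-52))
E
```

```text
t55.52 p [0.6203 0.1405 0.4581] z [ 0.565 -0.72  -0.404] y [ 0.786  0.618 -0.003] j [-0.95  0.35  0.15  1.7   1.09  1.48 -0.48] F [ 0.3 -0.6 -1.8] w0.538
rot [5.54 1.8  3.15] trans after [18.49 -2.03 32.54] trans if now [ 26.37 -11.43  24.06]
rot [0.01 1.87 0.03] trans after [ 21.16 -11.48  28.73] trans if now [ 26.37 -11.43  24.06]
```

Request:
step_arm:
  plan:
    - {"wx": 0.92, "wy": 0.3, "wz": 0.525, "tx": 0, "ty": 0, "tz": 0, "hand": 0}
    - {"wx": 0.92, "wy": 0.3, "wz": 0.525, "tx": 0, "ty": 0, "tz": 0, "hand": 0}
    - {"wx": 0.92, "wy": 0.3, "wz": 0.525, "tx": 0, "ty": 0, "tz": 0, "hand": 0}
    - {"wx": 0.92, "wy": 0.3, "wz": 0.525, "tx": 0, "ty": 0, "tz": 0, "hand": 0}
    - {"wx": 0.92, "wy": 0.3, "wz": 0.525, "tx": 0, "ty": 0, "tz": 0, "hand": 0}
    - {"wx": 0.92, "wy": 0.3, "wz": 0.525, "tx": 0, "ty": 0, "tz": 0, "hand": 0}
    - {"wx": 0, "wy": 0, "wz": 0, "tx": 1.85, "ty": -0.2, "tz": 3.25, "hand": 0}
    - {"wx": 0, "wy": 0, "wz": 0, "tx": 1.85, "ty": -0.2, "tz": 3.25, "hand": 0}
    - {"wx": 0, "wy": 0, "wz": 0, "tx": 1.85, "ty": -0.2, "tz": 3.25, "hand": 0}
    - {"wx": 0, "wy": 0, "wz": 0, "tx": 1.85, "ty": -0.2, "tz": 3.25, "hand": 0}

```text
clock: 56.35
position: [0.6128, 0.0743, 0.3213]
ee_rot: [1.642, 1.637, -0.855]
force: [0.9, 0.5, -1.3]
width: 0.537
```

```bash
python3 - <<'E'
from h import *
st();go([.6,-.025,.12],G3(-90))
E
```

```text
t56.35 p [0.6128 0.0743 0.3213] z [ 0.002 -0.822 -0.57 ] y [ 1.    -0.001  0.004] j [-0.76  0.64  0.26  1.44  0.65  1.63 -0.67] F [ 0.9  0.5 -1.3] w0.537
rot [ 0.01  0.04 -0.04] trans after [10.79 -1.28 19.68] trans if now [10.87 -1.35 19.63]
```

Request:
step_arm:
  plan:
    - {"wx": 0.01, "wy": 0.04, "wz": -0.04, "tx": 1.8, "ty": -0.2, "tz": 3.27, "hand": 0}
    - {"wx": 0, "wy": 0, "wz": 0, "tx": 1.8, "ty": -0.2, "tz": 3.27, "hand": 0}
    - {"wx": 0, "wy": 0, "wz": 0, "tx": 1.8, "ty": -0.2, "tz": 3.27, "hand": 0}
    - {"wx": 0, "wy": 0, "wz": 0, "tx": 1.8, "ty": -0.2, "tz": 3.27, "hand": 0}
    - {"wx": 0, "wy": 0, "wz": 0, "tx": 1.8, "ty": -0.2, "tz": 3.27, "hand": 0}
    - {"wx": 0, "wy": 0, "wz": 0, "tx": 1.8, "ty": -0.2, "tz": 3.27, "hand": 0}
    - {"wx": 0, "wy": 0, "wz": 0, "tx": 0, "ty": 0, "tz": 0, "hand": 0}
    - {"wx": 0, "wy": 0, "wz": 0, "tx": 0, "ty": 0, "tz": 0, "hand": 0}
    - {"wx": 0, "wy": 0, "wz": 0, "tx": 0, "ty": 0, "tz": 0, "hand": 0}
    - {"wx": 0, "wy": 0, "wz": 0, "tx": 0, "ty": 0, "tz": 0, "hand": 0}

```text
clock: 57.18
position: [0.6026, -0.0225, 0.1233]
ee_rot: [1.642, 1.644, -0.851]
force: [0.3, 0.1, -0.6]
width: 0.537
```

```bash
python3 - <<'E'
from h import *
st();go([.6,-.025,.048],G3(-90))
im,d=snap('side','s16');cv2.imwrite('pics/c16.png',cv2.resize(im[100:280,120:300],None,fx=3,fy=3)[:,:,::-1])
P=bottles('t16',dict(a=(.598,-.17,.13,0),b=(.634,-.102,.115,0),d=(.353,.281,.08,.044)))
E
```

```text
t57.18 p [ 0.6026 -0.0225  0.1233] z [ 0.003 -0.819 -0.574] y [1.    0.003 0.002] j [-0.66  0.8   0.25  1.72  0.71  1.22 -0.89] F [ 0.3  0.1 -0.6] w0.537
rot [ 0.03 -0.01 -0.  ] trans after [ 6.02 -0.26  4.52] trans if now [ 6.02 -0.27  4.52]
a cork mid [ 0.5982 -0.1707] mean [ 0.5976 -0.1703  0.128 ] 76 ext [0.025 0.023]
b cork mid [ 0.6174 -0.1014] mean [ 0.6274 -0.1     0.1148] 106 ext [0.059 0.13 ]
d none
```

Request:
step_arm:
  plan:
    - {"wx": 0.03, "wy": 0, "wz": 0, "tx": 0.75, "ty": -0.13, "tz": 0.56, "hand": 0}
    - {"wx": 0, "wy": 0, "wz": 0, "tx": 0.75, "ty": -0.13, "tz": 0.56, "hand": 0}
    - {"wx": 0, "wy": 0, "wz": 0, "tx": 0.75, "ty": 0, "tz": 0.56, "hand": 0}
    - {"wx": 0, "wy": 0, "wz": 0, "tx": 0.75, "ty": 0, "tz": 0.56, "hand": 0}
    - {"wx": 0, "wy": 0, "wz": 0, "tx": 0.75, "ty": 0, "tz": 0.56, "hand": 0}
    - {"wx": 0, "wy": 0, "wz": 0, "tx": 0.75, "ty": 0, "tz": 0.56, "hand": 0}
    - {"wx": 0, "wy": 0, "wz": 0, "tx": 0.75, "ty": 0, "tz": 0.56, "hand": 0}
    - {"wx": 0, "wy": 0, "wz": 0, "tx": 0.7, "ty": 0, "tz": 0.5, "hand": 0}
    - {"wx": 0, "wy": 0, "wz": 0, "tx": 0, "ty": 0, "tz": 0, "hand": 0}
    - {"wx": 0, "wy": 0, "wz": 0, "tx": 0, "ty": 0, "tz": 0, "hand": 0}

```text
clock: 58.12
position: [0.5986, -0.026, 0.0475]
ee_rot: [1.643, 1.644, -0.859]
force: [0.1, -0.3, -0.4]
width: 0.539
```

```bash
python3 - <<'E'
from h import *
st();go([.6,-.025,.0452],G3(-90))
E
```

```text
t58.12 p [ 0.5986 -0.026   0.0475] z [-0.002 -0.82  -0.573] y [ 1.    -0.001 -0.003] j [-0.65  0.92  0.24  1.73  0.72  1.13 -0.98] F [ 0.1 -0.3 -0.4] w0.539
rot [-0.02  0.01  0.02] trans after [0.25 0.14 0.05] trans if now [0.25 0.14 0.04]
```

Request:
step_arm:
  plan:
    - {"wx": 0, "wy": 0, "wz": 0, "tx": 0.1, "ty": 0, "tz": 0.06, "hand": 0}
    - {"wx": 0, "wy": 0, "wz": 0, "tx": 0.1, "ty": 0, "tz": 0.06, "hand": 0}
    - {"wx": 0, "wy": 0, "wz": 0, "tx": 0, "ty": 0, "tz": 0, "hand": 0}
    - {"wx": 0, "wy": 0, "wz": 0, "tx": 0, "ty": 0, "tz": 0, "hand": 0}
    - {"wx": 0, "wy": 0, "wz": 0, "tx": 0, "ty": 0, "tz": 0, "hand": 0.55}
    - {"wx": 0, "wy": 0, "wz": 0, "tx": 0, "ty": 0, "tz": 0, "hand": 0.6}
    - {"wx": 0, "wy": 0, "wz": 0, "tx": 0, "ty": 0, "tz": 0, "hand": 0.7}
    - {"wx": 0, "wy": 0, "wz": 0, "tx": 0, "ty": 0, "tz": 0, "hand": 0.8}
    - {"wx": 0, "wy": 0, "wz": 0, "tx": 0, "ty": 0, "tz": 0, "hand": 0.9}
    - {"wx": 0, "wy": 0, "wz": 0, "tx": 0, "ty": 0, "tz": 0, "hand": 0.9}

```text
clock: 58.95
position: [0.5987, -0.0257, 0.0456]
ee_rot: [1.644, 1.643, -0.858]
force: [0.4, 0.4, -0.3]
width: 0.843
```

```bash
python3 - <<'E'
from h import *
st()
im,d=snap('top','t17');cv2.imwrite('pics/c17.png',cv2.resize(im[95:205,230:370],None,fx=5,fy=5)[:,:,::-1])
E
```

```text
t58.95 p [ 0.5987 -0.0257  0.0456] z [-0.002 -0.819 -0.573] y [ 1.    -0.001 -0.002] j [-0.65  0.92  0.24  1.73  0.72  1.13 -0.98] F [ 0.4  0.4 -0.3] w0.843
```

Request:
step_arm:
  plan:
    - {"wx": 0, "wy": 0, "wz": 0, "tx": 0, "ty": 0, "tz": -0.5, "hand": 0.95}
    - {"wx": 0, "wy": 0, "wz": 0, "tx": 0, "ty": 0, "tz": -1, "hand": 0.95}
    - {"wx": 0, "wy": 0, "wz": 0, "tx": 0, "ty": 0, "tz": -1.5, "hand": 0.95}
    - {"wx": 0, "wy": 0, "wz": 0, "tx": 0, "ty": 0, "tz": -2, "hand": 0.95}
    - {"wx": 0, "wy": 0, "wz": 0, "tx": 0, "ty": 0, "tz": -2.5, "hand": 0.95}
    - {"wx": 0, "wy": 0, "wz": 0, "tx": 0, "ty": 0, "tz": -3, "hand": 1}
    - {"wx": 0, "wy": 0, "wz": 0, "tx": -1, "ty": 0, "tz": -3, "hand": 1}
    - {"wx": 0, "wy": 0, "wz": 0, "tx": -1.5, "ty": 0, "tz": -3, "hand": 1}
    - {"wx": 0, "wy": 0, "wz": 0, "tx": -1.5, "ty": 0, "tz": -3, "hand": 1}
    - {"wx": 0, "wy": 0, "wz": 0, "tx": -1.5, "ty": 0, "tz": -3, "hand": 1}

```text
clock: 59.83
position: [0.5987, 0.1289, 0.2215]
ee_rot: [1.643, 1.645, -0.858]
force: [0.8, 0.9, 0.0]
width: 1.003
```

```bash
python3 - <<'E'
from h import *
from sim import *
st()
B=dict(a=(.6,-.17,.13,.089),c=(.6,-.025,.10,.059),d=(.353,.281,.08,.044))
P=bottles('t18',B);snap('side','s18')
q=np.array(arm.observe()['joints']);b=np.array((.353,.282,.030));p=arm.observe()['position']
for az in (-90,-80,-70):
    R=G2(az);g=b-.003*R[:,2]
    print(az);seq(q,[('pre',g-.12*R[:,2]+U*.08,R),('pre2',g-.12*R[:,2],R),('grasp',g,R)])
R=G3(-85);g=b-.003*R[:,2];go(g-.12*R[:,2]+U*.07,R)
E
```

```text
t59.83 p [0.5987 0.1289 0.2215] z [-0.002 -0.819 -0.574] y [ 1.    -0.    -0.002] j [-0.8   0.76  0.21  1.47  0.6   1.56 -0.81] F [0.8 0.9 0. ] w1.003
a cork mid [ 0.599  -0.1706] mean [ 0.5977 -0.1704  0.1281] 75 ext [0.024 0.024]
c cork mid [ 0.6083 -0.0552] mean [ 0.5971 -0.0344  0.0973] 75 ext [0.049 0.068]
d cork mid [0.3525 0.2838] mean [0.352  0.2826 0.0783] 72 ext [0.022 0.025]
-90
pre [-1.21  0.81  0.1   1.43  0.38  1.76 -1.21] e0.0000 m0.24
pre2 [-1.21  0.91  0.09  1.45  0.36  1.65 -1.26] e0.0000 m0.35
grasp [-1.16  0.91  0.11  1.71  0.41  1.38 -1.31] e0.0000 m0.62
-80
pre [-1.27  0.76  0.06  1.54  0.46  1.68 -1.19] e0.0000 m0.32
pre2 [-1.27  0.86  0.06  1.56  0.46  1.57 -1.24] e0.0000 m0.43
grasp [-1.2   0.89  0.09  1.79  0.52  1.31 -1.3 ] e0.0000 m0.69
-70
pre [-1.32  0.71  0.03  1.65  0.55  1.6  -1.17] e0.0000 m0.40
pre2 [-1.32  0.82  0.03  1.67  0.55  1.48 -1.24] e0.0000 m0.52
grasp [-1.24  0.86  0.07  1.87  0.64  1.24 -1.31] e0.0000 m0.70
rot [-0.63 -0.05 -0.49] trans after [ 19.98 -23.36 -19.2 ] trans if now [ 18.81 -25.58 -17.46]
```

Request:
step_arm:
  plan:
    - {"wx": -0.63, "wy": -0.05, "wz": -0.49, "tx": 0, "ty": 0, "tz": 0, "hand": 1}
    - {"wx": 0, "wy": 0, "wz": 0, "tx": 2.1, "ty": -2.55, "tz": -2.05, "hand": 1}
    - {"wx": 0, "wy": 0, "wz": 0, "tx": 2.1, "ty": -2.55, "tz": -2.05, "hand": 1}
    - {"wx": 0, "wy": 0, "wz": 0, "tx": 2.1, "ty": -2.55, "tz": -2.05, "hand": 1}
    - {"wx": 0, "wy": 0, "wz": 0, "tx": 2.1, "ty": -2.55, "tz": -2.05, "hand": 1}
    - {"wx": 0, "wy": 0, "wz": 0, "tx": 2.1, "ty": -2.55, "tz": -2.05, "hand": 1}
    - {"wx": 0, "wy": 0, "wz": 0, "tx": 2.1, "ty": -2.55, "tz": -2.05, "hand": 1}
    - {"wx": 0, "wy": 0, "wz": 0, "tx": 2.1, "ty": -2.55, "tz": -2.05, "hand": 1}
    - {"wx": 0, "wy": 0, "wz": 0, "tx": 2.1, "ty": -2.55, "tz": -2.05, "hand": 1}
    - {"wx": 0, "wy": 0, "wz": 0, "tx": 2.1, "ty": -2.55, "tz": -2.05, "hand": 1}

```text
clock: 60.77
position: [0.3469, 0.3679, 0.1707]
ee_rot: [1.559, 1.7, -0.824]
force: [0.9, -0.1, 0.1]
width: 1.001
```

Request:
step_arm:
  plan:
    - {"wx": 0, "wy": 0, "wz": 0, "tx": 0, "ty": 0, "tz": 0, "hand": 1}
    - {"wx": 0, "wy": 0, "wz": 0, "tx": 0, "ty": 0, "tz": 0, "hand": 1}
    - {"wx": 0, "wy": 0, "wz": 0, "tx": 0, "ty": 0, "tz": 0, "hand": 1}
    - {"wx": 0, "wy": 0, "wz": 0, "tx": 0, "ty": 0, "tz": 0, "hand": 1}
    - {"wx": 0, "wy": 0, "wz": 0, "tx": 0, "ty": 0, "tz": 0, "hand": 1}
    - {"wx": 0, "wy": 0, "wz": 0, "tx": 0, "ty": 0, "tz": 0, "hand": 1}
    - {"wx": 0, "wy": 0, "wz": 0, "tx": 0, "ty": 0, "tz": 0, "hand": 1}
    - {"wx": 0, "wy": 0, "wz": 0, "tx": 0, "ty": 0, "tz": 0, "hand": 1}
    - {"wx": 0, "wy": 0, "wz": 0, "tx": 0, "ty": 0, "tz": 0, "hand": 1}
    - {"wx": 0, "wy": 0, "wz": 0, "tx": 0, "ty": 0, "tz": 0, "hand": 1}

```text
clock: 61.6
position: [0.3489, 0.3665, 0.1707]
ee_rot: [1.559, 1.699, -0.824]
force: [-0.2, -0.2, 0.1]
width: 0.996
```

```bash
python3 - <<'E'
from h import *
st()
B=dict(a=(.6,-.17,.13,.089),c=(.6,-.025,.10,.059),d=(.353,.281,.08,.044))
P=bottles('t19',B);snap('side','s19')
b=np.array((.3525,.2825,.030));R=G3(-85);g=b-.003*R[:,2];pre=g-.12*R[:,2]
go(pre,R);go(g,R)
E
```

```text
t61.60 p [0.3489 0.3665 0.1707] z [ 0.064 -0.82  -0.569] y [ 0.997  0.082 -0.006] j [-1.22  0.82  0.07  1.48  0.36  1.72 -1.18] F [-0.2 -0.2  0.1] w0.996
a cork mid [ 0.5983 -0.1708] mean [ 0.5976 -0.1702  0.1276] 77 ext [0.023 0.024]
c cork mid [ 0.5965 -0.032 ] mean [ 0.596  -0.032   0.0983] 70 ext [0.024 0.022]
d cork mid [0.3526 0.2833] mean [0.3522 0.2826 0.0778] 73 ext [0.022 0.024]
rot [-0.07  0.05  0.02] trans after [ 6.7  -0.37  2.66] trans if now [ 6.72 -0.33  2.62]
rot [-0.07  0.05  0.02] trans after [ 6.7  -0.37 14.66] trans if now [ 6.78 -0.24 14.62]
```

Request:
step_arm:
  plan:
    - {"wx": -0.07, "wy": 0.05, "wz": 0, "tx": 2.2, "ty": -0.12, "tz": 0.89, "hand": 1}
    - {"wx": 0, "wy": 0, "wz": 0, "tx": 2.2, "ty": -0.12, "tz": 0.89, "hand": 1}
    - {"wx": 0, "wy": 0, "wz": 0, "tx": 2.2, "ty": -0.1, "tz": 0.89, "hand": 1}
    - {"wx": 0, "wy": 0, "wz": 0, "tx": 0, "ty": 0, "tz": 2, "hand": 1}
    - {"wx": 0, "wy": 0, "wz": 0, "tx": 0, "ty": 0, "tz": 2, "hand": 1}
    - {"wx": 0, "wy": 0, "wz": 0, "tx": 0, "ty": 0, "tz": 2, "hand": 1}
    - {"wx": 0, "wy": 0, "wz": 0, "tx": 0, "ty": 0, "tz": 2, "hand": 1}
    - {"wx": 0, "wy": 0, "wz": 0, "tx": 0, "ty": 0, "tz": 2, "hand": 1}
    - {"wx": 0, "wy": 0, "wz": 0, "tx": 0, "ty": 0, "tz": 1.5, "hand": 1}
    - {"wx": 0, "wy": 0, "wz": 0, "tx": 0, "ty": 0, "tz": 0, "hand": 1}

```text
clock: 62.53
position: [0.352, 0.2851, 0.0348]
ee_rot: [1.557, 1.701, -0.818]
force: [-0.1, -0.4, 0.2]
width: 0.999
```

```bash
python3 - <<'E'
from h import *
st()
b=np.array((.3525,.2825,.030));R=G3(-85);g=b-.003*R[:,2]
go(g,R)
E
```

```text
t62.53 p [0.352  0.2851 0.0348] z [ 0.069 -0.819 -0.57 ] y [ 0.996  0.086 -0.003] j [-1.18  0.93  0.07  1.71  0.39  1.4  -1.27] F [-0.1 -0.4  0.2] w0.999
rot [-0.03  0.04  0.02] trans after [0.24 0.03 0.19] trans if now [0.24 0.03 0.19]
```

Request:
step_arm:
  plan:
    - {"wx": -0.03, "wy": 0.04, "wz": 0, "tx": 0.24, "ty": 0.03, "tz": 0.19, "hand": 1}
    - {"wx": 0, "wy": 0, "wz": 0, "tx": 0, "ty": 0, "tz": 0, "hand": 0}
    - {"wx": 0, "wy": 0, "wz": 0, "tx": 0, "ty": 0, "tz": 0, "hand": 0}
    - {"wx": 0, "wy": 0, "wz": 0, "tx": 0, "ty": 0, "tz": 0, "hand": 0}
    - {"wx": 0, "wy": 0, "wz": 0, "tx": 0, "ty": 0, "tz": 0, "hand": 0}
    - {"wx": 0, "wy": 0, "wz": 0, "tx": 0, "ty": 0, "tz": 0, "hand": 0}
    - {"wx": 0, "wy": 0, "wz": 0, "tx": 0, "ty": 0, "tz": 0, "hand": 0}
    - {"wx": 0, "wy": 0, "wz": 0, "tx": 0, "ty": 0, "tz": 0, "hand": 0}
    - {"wx": 0, "wy": 0, "wz": 0, "tx": 0, "ty": 0, "tz": 0, "hand": 0}
    - {"wx": 0, "wy": 0, "wz": 0, "tx": 0, "ty": 0, "tz": 0, "hand": 0}
  force: 25

```text
clock: 63.37
position: [0.3524, 0.2882, 0.0324]
ee_rot: [1.558, 1.708, -0.807]
force: [0.4, 0.6, 1.0]
width: 0.541
```

```bash
python3 - <<'E'
from h import *
from sim import *
st()
s_=arm.observe();q=np.array(s_['joints']);b=s_['position'];F=np.array((.62,.14,.46));fa=-52
inv=Ro.from_rotvec(np.pi*D(fa)).as_matrix()@G2(fa)
for M in ([.5,.25,.35],):
    seq(q,[('lift',b+U*.2,G2(-85)),('rot',b+U*.2,G2(fa)),('F',F,G2(fa)),('pitch',F,G2(fa,125)),('r90',F,roll(inv,90)),('inv',F,inv)])
E
```

```text
t63.37 p [0.3524 0.2882 0.0324] z [ 0.074 -0.813 -0.577] y [ 0.996  0.091 -0.   ] j [-1.18  0.93  0.07  1.71  0.39  1.39 -1.28] F [0.4 0.6 1. ] w0.541
lift [-1.19  0.61  0.11  1.69  0.48  1.66 -1.15] e0.0000 m0.34
rot [-1.29  0.46  0.02  1.98  0.8   1.39 -1.05] e0.0000 m0.59
F [-0.88  0.3   0.2   1.59  0.94  1.33 -0.3 ] e0.0000 m0.67
pitch [-1.06  0.79  0.48  1.9   1.74  1.79 -1.15] e0.0000 m0.21
r90 [-1.12  0.81  0.56  1.9   1.71  1.74  0.41] e0.0000 m0.26
inv [-1.16  0.83  0.62  1.91  1.69  1.7   1.98] e0.0000 m0.30
```

Request:
step_arm:
  plan:
    - {"wx": 0, "wy": 0, "wz": 0, "tx": -0.8, "ty": 0, "tz": -0.55, "hand": 0}
    - {"wx": 0, "wy": 0, "wz": 0, "tx": -1.6, "ty": 0, "tz": -1.1, "hand": 0}
    - {"wx": 0, "wy": 0, "wz": 0, "tx": -2.4, "ty": 0, "tz": -1.65, "hand": 0}
    - {"wx": 0, "wy": 0, "wz": 0, "tx": -2.4, "ty": 0, "tz": -1.65, "hand": 0}
    - {"wx": 0, "wy": 0, "wz": 0, "tx": -2.4, "ty": 0, "tz": -1.65, "hand": 0}
    - {"wx": 0, "wy": 0, "wz": 0, "tx": -2.4, "ty": 0, "tz": -1.65, "hand": 0}
    - {"wx": 0, "wy": 0, "wz": 0, "tx": -2.4, "ty": 0, "tz": -1.65, "hand": 0}
    - {"wx": 0, "wy": 0, "wz": 0, "tx": -2.4, "ty": 0, "tz": -1.65, "hand": 0}
    - {"wx": 0, "wy": 0, "wz": 0, "tx": 0, "ty": 0, "tz": 0, "hand": 0}
    - {"wx": 0, "wy": 0, "wz": 0, "tx": 0, "ty": 0, "tz": 0, "hand": 0}

```text
clock: 64.2
position: [0.3528, 0.2858, 0.2376]
ee_rot: [1.561, 1.708, -0.804]
force: [0.4, 0.4, -2.3]
width: 0.536
```

```bash
python3 - <<'E'
from h import *
st()
F=[.62,.14,.46]
go(F,G3(-52)); im,d=snap('top','t20');cv2.imwrite('pics/c20.png',cv2.resize(im[180:300,60:220],None,fx=4,fy=4)[:,:,::-1])
E
```

```text
t64.20 p [0.3528 0.2858 0.2376] z [ 0.075 -0.812 -0.579] y [0.996 0.091 0.001] j [-1.19  0.64  0.09  1.66  0.41  1.7  -1.14] F [ 0.4  0.4 -2.3] w0.536
rot [-4.46 -0.06 -3.16] trans after [-34.24  12.08  10.13] trans if now [-27.92  25.32   0.93]
```

Request:
step_arm:
  plan:
    - {"wx": -0.89, "wy": -0.01, "wz": -0.63, "tx": 0, "ty": 0, "tz": 0, "hand": 0}
    - {"wx": -0.89, "wy": -0.01, "wz": -0.63, "tx": 0, "ty": 0, "tz": 0, "hand": 0}
    - {"wx": -0.89, "wy": -0.01, "wz": -0.63, "tx": 0, "ty": 0, "tz": 0, "hand": 0}
    - {"wx": -0.89, "wy": -0.01, "wz": -0.63, "tx": 0, "ty": 0, "tz": 0, "hand": 0}
    - {"wx": -0.89, "wy": -0.01, "wz": -0.63, "tx": 0, "ty": 0, "tz": 0, "hand": 0}
    - {"wx": 0, "wy": 0, "wz": 0, "tx": -3.4, "ty": 1.2, "tz": 1, "hand": 0}
    - {"wx": 0, "wy": 0, "wz": 0, "tx": -3.4, "ty": 1.2, "tz": 1, "hand": 0}
    - {"wx": 0, "wy": 0, "wz": 0, "tx": -3.4, "ty": 1.2, "tz": 1, "hand": 0}
    - {"wx": 0, "wy": 0, "wz": 0, "tx": -3.4, "ty": 1.2, "tz": 1, "hand": 0}
    - {"wx": 0, "wy": 0, "wz": 0, "tx": -3.4, "ty": 1.2, "tz": 1, "hand": 0}

```text
clock: 65.08
position: [0.4859, 0.2121, 0.3466]
ee_rot: [0.975, 2.004, -0.515]
force: [0.2, 1.1, -1.4]
width: 0.538
```

Request:
step_arm:
  plan:
    - {"wx": 0, "wy": 0, "wz": 0, "tx": -3.4, "ty": 1.2, "tz": 1, "hand": 0}
    - {"wx": 0, "wy": 0, "wz": 0, "tx": -3.4, "ty": 1.2, "tz": 1, "hand": 0}
    - {"wx": 0, "wy": 0, "wz": 0, "tx": -3.4, "ty": 1.2, "tz": 1, "hand": 0}
    - {"wx": 0, "wy": 0, "wz": 0, "tx": -3.4, "ty": 1.2, "tz": 1, "hand": 0}
    - {"wx": 0, "wy": 0, "wz": 0, "tx": -3.4, "ty": 1.2, "tz": 1, "hand": 0}
    - {"wx": 0, "wy": -0.97, "wz": 0, "tx": 0, "ty": 0, "tz": 0, "hand": 0}
    - {"wx": 0, "wy": -0.97, "wz": 0, "tx": 0, "ty": 0, "tz": 0, "hand": 0}
    - {"wx": 0, "wy": -0.97, "wz": 0, "tx": 0, "ty": 0, "tz": 0, "hand": 0}
    - {"wx": 0, "wy": -0.97, "wz": 0, "tx": 0, "ty": 0, "tz": 0, "hand": 0}
    - {"wx": 0, "wy": -0.97, "wz": 0, "tx": 0, "ty": 0, "tz": 0, "hand": 0}

```text
clock: 65.92
position: [0.6176, 0.1421, 0.456]
ee_rot: [0.748, 1.544, -0.684]
force: [-0.1, 0.0, -1.9]
width: 0.541
```

```bash
python3 - <<'E'
from h import *
st()
F=[.62,.14,.46]
go(F,G3(-52,125))
E
```

```text
t65.92 p [0.6176 0.1421 0.456 ] z [ 0.613 -0.784 -0.098] y [ 0.787  0.617 -0.004] j [-1.05  0.47  0.23  1.83  1.3   1.58 -0.72] F [-0.1  0.  -1.9] w0.541
rot [ 0.02 -6.77  0.04] trans after [-0.15  0.06  0.49] trans if now [-0.43  0.06  0.28]
```

Request:
step_arm:
  plan:
    - {"wx": 0, "wy": -0.97, "wz": 0, "tx": 0, "ty": 0, "tz": 0, "hand": 0}
    - {"wx": 0, "wy": -0.97, "wz": 0, "tx": 0, "ty": 0, "tz": 0, "hand": 0}
    - {"wx": 0, "wy": -0.97, "wz": 0, "tx": 0, "ty": 0, "tz": 0, "hand": 0}
    - {"wx": 0, "wy": -0.97, "wz": 0, "tx": 0, "ty": 0, "tz": 0, "hand": 0}
    - {"wx": 0, "wy": -0.97, "wz": 0, "tx": 0, "ty": 0, "tz": 0, "hand": 0}
    - {"wx": 0, "wy": -0.97, "wz": 0, "tx": 0, "ty": 0, "tz": 0, "hand": 0}
    - {"wx": 0, "wy": -0.95, "wz": 0, "tx": 0, "ty": 0, "tz": 0, "hand": 0}
    - {"wx": 0, "wy": 0, "wz": -1, "tx": 0, "ty": 0, "tz": 0, "hand": 0}
    - {"wx": 0, "wy": 0, "wz": -1, "tx": 0, "ty": 0, "tz": 0, "hand": 0}
    - {"wx": 0, "wy": 0, "wz": -1, "tx": 0, "ty": 0, "tz": 0, "hand": 0}

```text
clock: 66.75
position: [0.6181, 0.1413, 0.4551]
ee_rot: [0.291, 0.981, -1.131]
force: [-0.4, 0.2, -1.4]
width: 0.538
```

Request:
step_arm:
  plan:
    - {"wx": 0, "wy": 0, "wz": -1, "tx": 0, "ty": 0, "tz": 0, "hand": 0}
    - {"wx": 0, "wy": 0, "wz": -1, "tx": 0, "ty": 0, "tz": 0, "hand": 0}
    - {"wx": 0, "wy": 0, "wz": -1, "tx": 0, "ty": 0, "tz": 0, "hand": 0}
    - {"wx": 0, "wy": 0, "wz": -1, "tx": 0, "ty": 0, "tz": 0, "hand": 0}
    - {"wx": 0, "wy": 0, "wz": -1, "tx": 0, "ty": 0, "tz": 0, "hand": 0}
    - {"wx": 0, "wy": 0, "wz": -1, "tx": 0, "ty": 0, "tz": 0, "hand": 0}
    - {"wx": 0, "wy": 0, "wz": -1, "tx": 0, "ty": 0, "tz": 0, "hand": 0}
    - {"wx": 0, "wy": 0, "wz": -1, "tx": 0, "ty": 0, "tz": 0, "hand": 0}
    - {"wx": 0, "wy": 0, "wz": -1, "tx": 0, "ty": 0, "tz": 0, "hand": 0}
    - {"wx": 0, "wy": 0, "wz": -1, "tx": 0, "ty": 0, "tz": 0, "hand": 0}

```text
clock: 67.58
position: [0.6179, 0.1414, 0.4558]
ee_rot: [-0.276, 1.157, -2.064]
force: [-0.8, -0.5, -1.6]
width: 0.541
```

Request:
step_arm:
  plan:
    - {"wx": 0, "wy": 0, "wz": -1, "tx": 0, "ty": 0, "tz": 0, "hand": 0}
    - {"wx": 0, "wy": 0, "wz": -1, "tx": 0, "ty": 0, "tz": 0, "hand": 0}
    - {"wx": 0, "wy": 0, "wz": -1, "tx": 0, "ty": 0, "tz": 0, "hand": 0}
    - {"wx": 0, "wy": 0, "wz": -1, "tx": 0, "ty": 0, "tz": 0, "hand": 0}
    - {"wx": 0, "wy": 0, "wz": -1, "tx": 0, "ty": 0, "tz": 0, "hand": 0}
    - {"wx": 0, "wy": 0, "wz": -1, "tx": 0, "ty": 0, "tz": 0, "hand": 0}
    - {"wx": 0, "wy": 0, "wz": -1, "tx": 0, "ty": 0, "tz": 0, "hand": 0}
    - {"wx": 0, "wy": 0, "wz": -1, "tx": 0, "ty": 0, "tz": 0, "hand": 0}
    - {"wx": 0, "wy": 0, "wz": -1, "tx": 0, "ty": 0, "tz": 0, "hand": 0}
    - {"wx": 0, "wy": 0, "wz": -1, "tx": 0, "ty": 0, "tz": 0, "hand": 0}

```text
clock: 68.42
position: [0.6179, 0.1414, 0.4558]
ee_rot: [0.953, -1.007, 2.637]
force: [-0.4, -0.4, -1.3]
width: 0.538
```

Request:
step_arm:
  plan:
    - {"wx": 0, "wy": 0, "wz": -1, "tx": 0, "ty": 0, "tz": 0, "hand": 0}
    - {"wx": 0, "wy": 0, "wz": -1, "tx": 0, "ty": 0, "tz": 0, "hand": 0}
    - {"wx": 0, "wy": 0, "wz": -1, "tx": 0, "ty": 0, "tz": 0, "hand": 0}
    - {"wx": 0, "wy": 0, "wz": -1, "tx": 0, "ty": 0, "tz": 0, "hand": 0}
    - {"wx": 0, "wy": 0, "wz": -1, "tx": 0, "ty": 0, "tz": 0, "hand": 0}
    - {"wx": 0, "wy": 0, "wz": -1, "tx": 0, "ty": 0, "tz": 0, "hand": 0}
    - {"wx": 0, "wy": 0, "wz": -1, "tx": 0, "ty": 0, "tz": 0, "hand": 0}
    - {"wx": 0, "wy": 0, "wz": 0, "tx": 0, "ty": 0, "tz": 0, "hand": 0}
    - {"wx": 0, "wy": 0, "wz": 0, "tx": 0, "ty": 0, "tz": 0, "hand": 0}
    - {"wx": 0, "wy": 0, "wz": 0, "tx": 0, "ty": 0, "tz": 0, "hand": 0}

```text
clock: 69.25
position: [0.6179, 0.1413, 0.4565]
ee_rot: [1.061, -0.516, 2.026]
force: [0.1, -0.2, -0.5]
width: 0.538
```

Request:
step_arm:
  plan:
    - {"wx": 0, "wy": 0, "wz": 0, "tx": 0, "ty": 0, "tz": 0, "hand": 0}
    - {"wx": 0, "wy": 0, "wz": 0, "tx": 0, "ty": 0, "tz": 0, "hand": 0}
    - {"wx": 0, "wy": 0, "wz": 0, "tx": 0, "ty": 0, "tz": 0, "hand": 0}
    - {"wx": 0, "wy": 0, "wz": 0, "tx": 0, "ty": 0, "tz": 0, "hand": 0}
    - {"wx": 0, "wy": 0, "wz": 0, "tx": 0, "ty": 0, "tz": 0, "hand": 0}
    - {"wx": 0, "wy": 0, "wz": 0, "tx": 0, "ty": 0, "tz": 0, "hand": 0}
    - {"wx": 0, "wy": 0, "wz": 0, "tx": 0, "ty": 0, "tz": 0, "hand": 0}
    - {"wx": 0, "wy": 0, "wz": 0, "tx": 0, "ty": 0, "tz": 0, "hand": 0}
    - {"wx": 0, "wy": 0, "wz": 0, "tx": 0, "ty": 0, "tz": 0, "hand": 0}
    - {"wx": 0, "wy": 0, "wz": 0, "tx": 0, "ty": 0, "tz": 0, "hand": 0}

```text
clock: 70.08
position: [0.6179, 0.1413, 0.4572]
ee_rot: [1.06, -0.515, 2.023]
force: [0.1, -0.0, -0.6]
width: 0.539
```

```bash
python3 - <<'E'
from h import *
st()
F=[.62,.14,.46];fa=-52
inv=Ro.from_rotvec(np.pi*D(fa)).as_matrix()@G3(fa);go(F,inv)
im,d=snap('side','s21');cv2.imwrite('pics/c21.png',cv2.resize(im[0:300,80:380],None,fx=1.6,fy=1.6)[:,:,::-1])
E
```

```text
t70.08 p [0.6179 0.1413 0.4572] z [ 0.506 -0.647  0.57 ] y [-0.789 -0.615  0.002] j [-1.13  0.89  0.51  1.96  1.55  1.82  1.99] F [ 0.1 -0.  -0.6] w0.539
rot [-0.    0.04  0.02] trans after [ 0.1  -0.09  0.35] trans if now [ 0.1  -0.09  0.35]
```

d is inverted, foot up at (155,82) in the crop. Turning it back upright.

Request:
step_arm:
  plan:
    - {"wx": 0, "wy": 0, "wz": 1, "tx": 0, "ty": 0, "tz": 0, "hand": 0}
    - {"wx": 0, "wy": 0, "wz": 1, "tx": 0, "ty": 0, "tz": 0, "hand": 0}
    - {"wx": 0, "wy": 0, "wz": 1, "tx": 0, "ty": 0, "tz": 0, "hand": 0}
    - {"wx": 0, "wy": 0, "wz": 1, "tx": 0, "ty": 0, "tz": 0, "hand": 0}
    - {"wx": 0, "wy": 0, "wz": 1, "tx": 0, "ty": 0, "tz": 0, "hand": 0}
    - {"wx": 0, "wy": 0, "wz": 1, "tx": 0, "ty": 0, "tz": 0, "hand": 0}
    - {"wx": 0, "wy": 0, "wz": 1, "tx": 0, "ty": 0, "tz": 0, "hand": 0}
    - {"wx": 0, "wy": 0, "wz": 1, "tx": 0, "ty": 0, "tz": 0, "hand": 0}
    - {"wx": 0, "wy": 0, "wz": 1, "tx": 0, "ty": 0, "tz": 0, "hand": 0}
    - {"wx": 0, "wy": 0, "wz": 1, "tx": 0, "ty": 0, "tz": 0, "hand": 0}

```text
clock: 70.97
position: [0.6179, 0.1412, 0.4572]
ee_rot: [-0.782, 1.162, -2.67]
force: [-0.7, -0.1, -0.9]
width: 0.538
```

Request:
step_arm:
  plan:
    - {"wx": 0, "wy": 0, "wz": 1, "tx": 0, "ty": 0, "tz": 0, "hand": 0}
    - {"wx": 0, "wy": 0, "wz": 1, "tx": 0, "ty": 0, "tz": 0, "hand": 0}
    - {"wx": 0, "wy": 0, "wz": 1, "tx": 0, "ty": 0, "tz": 0, "hand": 0}
    - {"wx": 0, "wy": 0, "wz": 1, "tx": 0, "ty": 0, "tz": 0, "hand": 0}
    - {"wx": 0, "wy": 0, "wz": 1, "tx": 0, "ty": 0, "tz": 0, "hand": 0}
    - {"wx": 0, "wy": 0, "wz": 1, "tx": 0, "ty": 0, "tz": 0, "hand": 0}
    - {"wx": 0, "wy": 0, "wz": 1, "tx": 0, "ty": 0, "tz": 0, "hand": 0}
    - {"wx": 0, "wy": 0, "wz": 1, "tx": 0, "ty": 0, "tz": 0, "hand": 0}
    - {"wx": 0, "wy": 0, "wz": 1, "tx": 0, "ty": 0, "tz": 0, "hand": 0}
    - {"wx": 0, "wy": 0, "wz": 1, "tx": 0, "ty": 0, "tz": 0, "hand": 0}

```text
clock: 71.8
position: [0.6179, 0.1412, 0.4572]
ee_rot: [-0.077, 1.12, -1.778]
force: [1.3, 0.2, -0.8]
width: 0.541
```

Request:
step_arm:
  plan:
    - {"wx": 0, "wy": 0, "wz": 1, "tx": 0, "ty": 0, "tz": 0, "hand": 0}
    - {"wx": 0, "wy": 0, "wz": 1, "tx": 0, "ty": 0, "tz": 0, "hand": 0}
    - {"wx": 0, "wy": 0, "wz": 1, "tx": 0, "ty": 0, "tz": 0, "hand": 0}
    - {"wx": 0, "wy": 0, "wz": 1, "tx": 0, "ty": 0, "tz": 0, "hand": 0}
    - {"wx": 0, "wy": 0, "wz": 1, "tx": 0, "ty": 0, "tz": 0, "hand": 0}
    - {"wx": 0, "wy": 0, "wz": 1, "tx": 0, "ty": 0, "tz": 0, "hand": 0}
    - {"wx": 0, "wy": 0, "wz": 1, "tx": 0, "ty": 0, "tz": 0, "hand": 0}
    - {"wx": 0, "wy": 0, "wz": 1, "tx": 0, "ty": 0, "tz": 0, "hand": 0}
    - {"wx": 0, "wy": 0, "wz": 1, "tx": 0, "ty": 0, "tz": 0, "hand": 0}
    - {"wx": 0, "wy": 0, "wz": 1, "tx": 0, "ty": 0, "tz": 0, "hand": 0}

```text
clock: 72.63
position: [0.6179, 0.1412, 0.4572]
ee_rot: [0.437, 0.895, -0.832]
force: [0.9, -0.0, -0.8]
width: 0.537
```

Request:
step_arm:
  plan:
    - {"wx": 0, "wy": 0.97, "wz": 0, "tx": 0, "ty": 0, "tz": 0, "hand": 0}
    - {"wx": 0, "wy": 0.97, "wz": 0, "tx": 0, "ty": 0, "tz": 0, "hand": 0}
    - {"wx": 0, "wy": 0.97, "wz": 0, "tx": 0, "ty": 0, "tz": 0, "hand": 0}
    - {"wx": 0, "wy": 0.97, "wz": 0, "tx": 0, "ty": 0, "tz": 0, "hand": 0}
    - {"wx": 0, "wy": 0.97, "wz": 0, "tx": 0, "ty": 0, "tz": 0, "hand": 0}
    - {"wx": 0, "wy": 0.97, "wz": 0, "tx": 0, "ty": 0, "tz": 0, "hand": 0}
    - {"wx": 0, "wy": 0.97, "wz": 0, "tx": 0, "ty": 0, "tz": 0, "hand": 0}
    - {"wx": 0, "wy": 0.97, "wz": 0, "tx": 0, "ty": 0, "tz": 0, "hand": 0}
    - {"wx": 0, "wy": 0.97, "wz": 0, "tx": 0, "ty": 0, "tz": 0, "hand": 0}
    - {"wx": 0, "wy": 0.97, "wz": 0, "tx": 0, "ty": 0, "tz": 0, "hand": 0}

```text
clock: 73.47
position: [0.6174, 0.1418, 0.4574]
ee_rot: [0.89, 1.828, -0.583]
force: [0.6, -0.9, -1.0]
width: 0.538
```

```bash
python3 - <<'E'
from h import *
st();go([.6,.045,.12],G3(-90))
E
```

```text
t73.47 p [0.6174 0.1418 0.4574] z [ 0.563 -0.722 -0.403] y [ 0.788  0.616 -0.002] j [-0.98  0.35  0.19  1.71  1.08  1.47 -0.48] F [ 0.6 -0.9 -1. ] w0.538
rot [5.52 1.81 3.13] trans after [22.09 -1.74 27.28] trans if now [28.26 -7.27 19.59]
```

Request:
step_arm:
  plan:
    - {"wx": 0.92, "wy": 0.3, "wz": 0.52, "tx": 0, "ty": 0, "tz": 0, "hand": 0}
    - {"wx": 0.92, "wy": 0.3, "wz": 0.52, "tx": 0, "ty": 0, "tz": 0, "hand": 0}
    - {"wx": 0.92, "wy": 0.3, "wz": 0.52, "tx": 0, "ty": 0, "tz": 0, "hand": 0}
    - {"wx": 0.92, "wy": 0.3, "wz": 0.52, "tx": 0, "ty": 0, "tz": 0, "hand": 0}
    - {"wx": 0.92, "wy": 0.3, "wz": 0.52, "tx": 0, "ty": 0, "tz": 0, "hand": 0}
    - {"wx": 0.92, "wy": 0.3, "wz": 0.52, "tx": 0, "ty": 0, "tz": 0, "hand": 0}
    - {"wx": 0, "wy": 0, "wz": 0, "tx": 2.4, "ty": -0.2, "tz": 3, "hand": 0}
    - {"wx": 0, "wy": 0, "wz": 0, "tx": 2.4, "ty": -0.2, "tz": 3, "hand": 0}
    - {"wx": 0, "wy": 0, "wz": 0, "tx": 2.4, "ty": -0.2, "tz": 3, "hand": 0}
    - {"wx": 0, "wy": 0, "wz": 0, "tx": 2.4, "ty": -0.2, "tz": 3, "hand": 0}

```text
clock: 74.3
position: [0.6098, 0.0963, 0.3082]
ee_rot: [1.642, 1.636, -0.858]
force: [0.5, -0.7, -1.3]
width: 0.541
```

```bash
python3 - <<'E'
from h import *
st();go([.6,.045,.12],G3(-90))
E
```

```text
t74.30 p [0.6098 0.0963 0.3082] z [-0.    -0.822 -0.569] y [ 1.    -0.002  0.003] j [-0.8   0.67  0.28  1.43  0.62  1.63 -0.68] F [ 0.5 -0.7 -1.3] w0.541
rot [-0.    0.05 -0.03] trans after [12.47 -0.98 15.  ] trans if now [12.55 -1.02 14.93]
```

Request:
step_arm:
  plan:
    - {"wx": 0, "wy": 0.05, "wz": -0.03, "tx": 2.08, "ty": -0.16, "tz": 2.5, "hand": 0}
    - {"wx": 0, "wy": 0, "wz": 0, "tx": 2.08, "ty": -0.16, "tz": 2.5, "hand": 0}
    - {"wx": 0, "wy": 0, "wz": 0, "tx": 2.08, "ty": -0.16, "tz": 2.5, "hand": 0}
    - {"wx": 0, "wy": 0, "wz": 0, "tx": 2.08, "ty": -0.16, "tz": 2.5, "hand": 0}
    - {"wx": 0, "wy": 0, "wz": 0, "tx": 2.08, "ty": -0.16, "tz": 2.5, "hand": 0}
    - {"wx": 0, "wy": 0, "wz": 0, "tx": 2.08, "ty": -0.16, "tz": 2.5, "hand": 0}
    - {"wx": 0, "wy": 0, "wz": 0, "tx": 0, "ty": 0, "tz": 0, "hand": 0}
    - {"wx": 0, "wy": 0, "wz": 0, "tx": 0, "ty": 0, "tz": 0, "hand": 0}
    - {"wx": 0, "wy": 0, "wz": 0, "tx": 0, "ty": 0, "tz": 0, "hand": 0}
    - {"wx": 0, "wy": 0, "wz": 0, "tx": 0, "ty": 0, "tz": 0, "hand": 0}

```text
clock: 75.13
position: [0.6019, 0.0466, 0.1237]
ee_rot: [1.643, 1.643, -0.851]
force: [-0.4, 0.3, -0.1]
width: 0.534
```

```bash
python3 - <<'E'
from h import *
st();go([.6,.045,.040],G3(-90))
im,d=snap('top','t22');cv2.imwrite('pics/c22.png',cv2.resize(im[95:205,210:370],None,fx=4,fy=4)[:,:,::-1])
E
```

```text
t75.13 p [0.6019 0.0466 0.1237] z [ 0.003 -0.819 -0.574] y [1.    0.001 0.003] j [-0.74  0.84  0.26  1.64  0.63  1.31 -0.88] F [-0.4  0.3 -0.1] w0.534
rot [ 0.03 -0.01 -0.01] trans after [ 6.77 -0.19  4.93] trans if now [ 6.76 -0.21  4.94]
```

Request:
step_arm:
  plan:
    - {"wx": 0.03, "wy": 0, "wz": 0, "tx": 0.845, "ty": -0.1, "tz": 0.61, "hand": 0}
    - {"wx": 0, "wy": 0, "wz": 0, "tx": 0.845, "ty": -0.1, "tz": 0.61, "hand": 0}
    - {"wx": 0, "wy": 0, "wz": 0, "tx": 0.845, "ty": 0, "tz": 0.61, "hand": 0}
    - {"wx": 0, "wy": 0, "wz": 0, "tx": 0.845, "ty": 0, "tz": 0.61, "hand": 0}
    - {"wx": 0, "wy": 0, "wz": 0, "tx": 0.845, "ty": 0, "tz": 0.61, "hand": 0}
    - {"wx": 0, "wy": 0, "wz": 0, "tx": 0.845, "ty": 0, "tz": 0.61, "hand": 0}
    - {"wx": 0, "wy": 0, "wz": 0, "tx": 0.845, "ty": 0, "tz": 0.61, "hand": 0}
    - {"wx": 0, "wy": 0, "wz": 0, "tx": 0.8, "ty": 0, "tz": 0.58, "hand": 0}
    - {"wx": 0, "wy": 0, "wz": 0, "tx": 0, "ty": 0, "tz": 0, "hand": 0}
    - {"wx": 0, "wy": 0, "wz": 0, "tx": 0, "ty": 0, "tz": 0, "hand": 0}

```text
clock: 76.02
position: [0.5984, 0.0442, 0.0382]
ee_rot: [1.644, 1.643, -0.859]
force: [0.5, -0.1, -1.7]
width: 0.537
```

```bash
python3 - <<'E'
from h import *
st();go([.6,.045,.0372],G3(-90))
E
```

```text
t76.02 p [0.5984 0.0442 0.0382] z [-0.003 -0.82  -0.573] y [ 1.    -0.002 -0.003] j [-0.74  0.96  0.25  1.64  0.63  1.21 -0.97] F [ 0.5 -0.1 -1.7] w0.537
rot [-0.03  0.01  0.01] trans after [ 0.13  0.16 -0.  ] trans if now [ 0.13  0.16 -0.01]
```

Request:
step_arm:
  plan:
    - {"wx": 0, "wy": 0, "wz": 0, "tx": 0.07, "ty": 0, "tz": 0.04, "hand": 0}
    - {"wx": 0, "wy": 0, "wz": 0, "tx": 0.03, "ty": 0, "tz": 0.02, "hand": 0}
    - {"wx": 0, "wy": 0, "wz": 0, "tx": 0, "ty": 0, "tz": 0, "hand": 0}
    - {"wx": 0, "wy": 0, "wz": 0, "tx": 0, "ty": 0, "tz": 0, "hand": 0}
    - {"wx": 0, "wy": 0, "wz": 0, "tx": 0, "ty": 0, "tz": 0, "hand": 0.55}
    - {"wx": 0, "wy": 0, "wz": 0, "tx": 0, "ty": 0, "tz": 0, "hand": 0.6}
    - {"wx": 0, "wy": 0, "wz": 0, "tx": 0, "ty": 0, "tz": 0, "hand": 0.7}
    - {"wx": 0, "wy": 0, "wz": 0, "tx": 0, "ty": 0, "tz": 0, "hand": 0.8}
    - {"wx": 0, "wy": 0, "wz": 0, "tx": 0, "ty": 0, "tz": 0, "hand": 0.9}
    - {"wx": 0, "wy": 0, "wz": 0, "tx": 0, "ty": 0, "tz": 0, "hand": 0.9}

```text
clock: 76.85
position: [0.5986, 0.0444, 0.0378]
ee_rot: [1.644, 1.643, -0.858]
force: [0.6, -0.3, 0.5]
width: 0.84
```

Request:
step_arm:
  plan:
    - {"wx": 0, "wy": 0, "wz": 0, "tx": 0, "ty": 0, "tz": -0.5, "hand": 0.95}
    - {"wx": 0, "wy": 0, "wz": 0, "tx": 0, "ty": 0, "tz": -1, "hand": 0.95}
    - {"wx": 0, "wy": 0, "wz": 0, "tx": 0, "ty": 0, "tz": -1.5, "hand": 0.95}
    - {"wx": 0, "wy": 0, "wz": 0, "tx": 0, "ty": 0, "tz": -2, "hand": 0.95}
    - {"wx": 0, "wy": 0, "wz": 0, "tx": 0, "ty": 0, "tz": -2.5, "hand": 0.95}
    - {"wx": 0, "wy": 0, "wz": 0, "tx": 0, "ty": 0, "tz": -3, "hand": 1}
    - {"wx": 0, "wy": 0, "wz": 0, "tx": -1, "ty": 0, "tz": -3, "hand": 1}
    - {"wx": 0, "wy": 0, "wz": 0, "tx": -1.5, "ty": 0, "tz": -3, "hand": 1}
    - {"wx": 0, "wy": 0, "wz": 0, "tx": -1.5, "ty": 0, "tz": -3, "hand": 1}
    - {"wx": 0, "wy": 0, "wz": 0, "tx": -2, "ty": 0, "tz": -3, "hand": 1}

```text
clock: 77.68
position: [0.5983, 0.1967, 0.217]
ee_rot: [1.643, 1.646, -0.858]
force: [0.6, -0.2, -0.1]
width: 1.001
```

```bash
python3 - <<'E'
from h import *
st()
snap('top','t23');snap('side','s23')
P=bottles('t23b',dict(a=(.598,-.17,.13,0),d=(.6,.045,.085,0)))
E
```

```text
t77.68 p [0.5983 0.1967 0.217 ] z [-0.002 -0.819 -0.574] y [ 1.    -0.    -0.003] j [-0.87  0.83  0.23  1.34  0.54  1.65 -0.8 ] F [ 0.6 -0.2 -0.1] w1.001
a cork mid [ 0.6071 -0.1459] mean [ 0.5981 -0.1696  0.1274] 77 ext [0.042 0.074]
d cork mid [0.5956 0.0131] mean [0.5949 0.0296 0.0828] 81 ext [0.026 0.074]
```

```bash
python3 - <<'E'
from h import *
from sim import *
q=np.array(arm.observe()['joints']);p=arm.observe()['position'];C=Ro.from_rotvec(arm.observe()['ee_rot']).as_matrix()
for yy in (46.8,-133.2):
    R=Rt([0,0,-1],D(yy));print(yy)
    seq(q,[('up',[.5,.15,.36],C),('mid',[.42,-.05,.36],C),('rot',[.42,-.05,.36],R),('ov',[.479,-.333,.25],R),('dn',[.479,-.333,.074],R)])
go([.45,.1,.36])
E
```

```text
46.8
up [-0.95  0.5   0.26  1.54  0.63  1.71 -0.79] e0.0000 m0.29
mid [-0.84  0.21  0.35  1.99  0.79  1.47 -0.78] e0.0000 m0.53
rot [-0.58  0.    0.61  1.87 -0.    1.27  0.85] e0.0000 m0.44
ov [-0.01  0.44  0.73  1.69 -0.32  1.14  1.63] e0.0000 m0.59
dn [ 0.09  0.64  0.61  1.86 -0.5   0.8   1.77] e0.0000 m0.68
-133.2
up [-0.95  0.5   0.26  1.54  0.63  1.71 -0.79] e0.0000 m0.29
mid [-0.84  0.21  0.35  1.99  0.79  1.47 -0.78] e0.0000 m0.53
rot [-0.67  0.    0.7   1.87 -0.    1.27 -2.29] e0.0000 m0.44
ov [-0.05  0.46  0.79  1.69 -0.35  1.15 -1.48] e0.0000 m0.53
dn [ 0.05  0.66  0.66  1.86 -0.54  0.81 -1.33] e0.0000 m0.66
rot [0. 0. 0.] trans after [-17.18 -14.96  -0.25] trans if now [-17.18 -14.96  -0.25]
```

Request:
step_arm:
  plan:
    - {"wx": 0, "wy": 0, "wz": 0, "tx": -2.86, "ty": -2.5, "tz": 0, "hand": 1}
    - {"wx": 0, "wy": 0, "wz": 0, "tx": -2.86, "ty": -2.5, "tz": 0, "hand": 1}
    - {"wx": 0, "wy": 0, "wz": 0, "tx": -2.86, "ty": -2.5, "tz": 0, "hand": 1}
    - {"wx": 0, "wy": 0, "wz": 0, "tx": -2.86, "ty": -2.5, "tz": 0, "hand": 1}
    - {"wx": 0, "wy": 0, "wz": 0, "tx": -2.86, "ty": -2.5, "tz": 0, "hand": 1}
    - {"wx": 0, "wy": 0, "wz": 0, "tx": -2.86, "ty": -2.5, "tz": 0, "hand": 1}
    - {"wx": 0, "wy": 0, "wz": 0, "tx": 0, "ty": 0, "tz": 0, "hand": 1}
    - {"wx": 0, "wy": 0, "wz": 0, "tx": 0, "ty": 0, "tz": 0, "hand": 1}
    - {"wx": 0, "wy": 0, "wz": 0, "tx": 0, "ty": 0, "tz": 0, "hand": 1}
    - {"wx": 0, "wy": 0, "wz": 0, "tx": 0, "ty": 0, "tz": 0, "hand": 1}

```text
clock: 78.67
position: [0.4495, 0.0967, 0.3559]
ee_rot: [1.643, 1.643, -0.86]
force: [0.7, 1.8, -0.9]
width: 1.003
```

```bash
python3 - <<'E'
from h import *
st();R=Rt([0,0,-1],D(46.8))
go([.42,-.05,.36],R)
E
```

```text
t78.67 p [0.4495 0.0967 0.3559] z [-0.003 -0.82  -0.572] y [ 1.    -0.001 -0.003] j [-0.96  0.42  0.23  1.73  0.58  1.71 -0.85] F [ 0.7  1.8 -0.9] w1.003
rot [-3.77  8.64 -7.18] trans after [ -7.89 -12.72  -0.41] trans if now [-8.73 -2.93 11.8 ]
```

Request:
step_arm:
  plan:
    - {"wx": -0.37, "wy": 0.86, "wz": -0.71, "tx": 0, "ty": 0, "tz": 0, "hand": 1}
    - {"wx": -0.37, "wy": 0.86, "wz": -0.71, "tx": 0, "ty": 0, "tz": 0, "hand": 1}
    - {"wx": -0.37, "wy": 0.86, "wz": -0.71, "tx": 0, "ty": 0, "tz": 0, "hand": 1}
    - {"wx": -0.37, "wy": 0.86, "wz": -0.71, "tx": 0, "ty": 0, "tz": 0, "hand": 1}
    - {"wx": -0.37, "wy": 0.86, "wz": -0.71, "tx": 0, "ty": 0, "tz": 0, "hand": 1}
    - {"wx": -0.37, "wy": 0.86, "wz": -0.71, "tx": 0, "ty": 0, "tz": 0, "hand": 1}
    - {"wx": -0.37, "wy": 0.86, "wz": -0.71, "tx": 0, "ty": 0, "tz": 0, "hand": 1}
    - {"wx": -0.37, "wy": 0.86, "wz": -0.71, "tx": 0, "ty": 0, "tz": 0, "hand": 1}
    - {"wx": -0.37, "wy": 0.86, "wz": -0.71, "tx": 0, "ty": 0, "tz": 0, "hand": 1}
    - {"wx": -0.37, "wy": 0.86, "wz": -0.71, "tx": 0, "ty": 0, "tz": 0, "hand": 1}

```text
clock: 79.5
position: [0.45, 0.0966, 0.3568]
ee_rot: [1.166, 2.917, -0.0]
force: [-0.4, -0.0, -1.1]
width: 1.003
```

```bash
python3 - <<'E'
from h import *
st();R=Rt([0,0,-1],D(46.8))
go([.480,-.332,.2],R)
z=np.load('pics/t23.npz');P=cloud('top',z['d']);Q=P[194:206,393:408].reshape(-1,3);T=Q[Q[:,2]>.079];print(T.mean(0))
E
```

```text
t79.50 p [0.45   0.0966 0.3568] z [ 0.001 -0.    -1.   ] y [0.689 0.725 0.   ] j [-0.55  0.07  0.25  1.79 -0.02  1.28  0.51] F [-0.4 -0.  -1.1] w1.003
rot [ 0.    0.01 -0.06] trans after [-31.52 -29.19  15.68] trans if now [-31.7  -28.99  15.69]
[ 0.47877205 -0.33271379  0.08600235]
```

Request:
step_arm:
  plan:
    - {"wx": 0, "wy": 0, "wz": -0.06, "tx": -2.63, "ty": -2.43, "tz": 1, "hand": 1}
    - {"wx": 0, "wy": 0, "wz": 0, "tx": -2.63, "ty": -2.43, "tz": 1.3, "hand": 1}
    - {"wx": 0, "wy": 0, "wz": 0, "tx": -2.63, "ty": -2.43, "tz": 1.3, "hand": 1}
    - {"wx": 0, "wy": 0, "wz": 0, "tx": -2.63, "ty": -2.43, "tz": 1.3, "hand": 1}
    - {"wx": 0, "wy": 0, "wz": 0, "tx": -2.63, "ty": -2.43, "tz": 1.3, "hand": 1}
    - {"wx": 0, "wy": 0, "wz": 0, "tx": -2.63, "ty": -2.43, "tz": 1.3, "hand": 1}
    - {"wx": 0, "wy": 0, "wz": 0, "tx": -2.63, "ty": -2.43, "tz": 1.3, "hand": 1}
    - {"wx": 0, "wy": 0, "wz": 0, "tx": -2.63, "ty": -2.43, "tz": 1.3, "hand": 1}
    - {"wx": 0, "wy": 0, "wz": 0, "tx": -2.63, "ty": -2.43, "tz": 1.3, "hand": 1}
    - {"wx": 0, "wy": 0, "wz": 0, "tx": -2.63, "ty": -2.43, "tz": 1.3, "hand": 1}

```text
clock: 80.33
position: [0.4731, -0.2636, 0.2296]
ee_rot: [1.162, 2.919, -0.009]
force: [1.3, 0.4, -0.2]
width: 0.996
```

```bash
python3 - <<'E'
from h import *
st();R=Rt([0,0,-1],D(46.8))
go([.4795,-.3315,.15],R)
E
```

```text
t80.33 p [ 0.4731 -0.2636  0.2296] z [-0.002 -0.005 -1.   ] y [ 0.687  0.726 -0.005] j [ 0.02  0.33  0.51  1.84 -0.18  1.02  1.42] F [ 1.3  0.4 -0.2] w0.996
rot [-0.05  0.02 -0.04] trans after [-5.12 -4.51  7.96] trans if now [-5.12 -4.45  7.99]
```

Request:
step_arm:
  plan:
    - {"wx": -0.05, "wy": 0.02, "wz": -0.04, "tx": -1.6, "ty": -1.4, "tz": 0, "hand": 1}
    - {"wx": 0, "wy": 0, "wz": 0, "tx": -1.6, "ty": -1.4, "tz": 2, "hand": 1}
    - {"wx": 0, "wy": 0, "wz": 0, "tx": -1.6, "ty": -1.4, "tz": 2, "hand": 1}
    - {"wx": 0, "wy": 0, "wz": 0, "tx": -0.3, "ty": -0.3, "tz": 2, "hand": 1}
    - {"wx": 0, "wy": 0, "wz": 0, "tx": 0, "ty": 0, "tz": 0, "hand": 1}
    - {"wx": 0, "wy": 0, "wz": 0, "tx": 0, "ty": 0, "tz": 0, "hand": 1}
    - {"wx": 0, "wy": 0, "wz": 0, "tx": 0, "ty": 0, "tz": 0, "hand": 1}
    - {"wx": 0, "wy": 0, "wz": 0, "tx": 0, "ty": 0, "tz": 0, "hand": 1}
    - {"wx": 0, "wy": 0, "wz": 0, "tx": 0, "ty": 0, "tz": 0, "hand": 1}
    - {"wx": 0, "wy": 0, "wz": 0, "tx": 0, "ty": 0, "tz": 0, "hand": 1}

```text
clock: 81.17
position: [0.4801, -0.3289, 0.1726]
ee_rot: [1.153, 2.918, 0.002]
force: [0.6, 0.4, 0.1]
width: 1.002
```

```bash
python3 - <<'E'
from h import *
st();R=Rt([0,0,-1],D(46.8))
go([.4795,-.3315,.074],R)
E
```

```text
t81.17 p [ 0.4801 -0.3289  0.1726] z [ 0.004  0.    -1.   ] y [0.684 0.73  0.003] j [ 0.16  0.46  0.49  1.81 -0.27  0.93  1.59] F [0.6 0.4 0.1] w1.002
rot [0.03 0.03 0.01] trans after [-0.14 -0.24  9.86] trans if now [-0.11 -0.26  9.85]
```

Request:
step_arm:
  plan:
    - {"wx": 0.03, "wy": 0.03, "wz": 0, "tx": -0.1, "ty": -0.24, "tz": 1.4, "hand": 1}
    - {"wx": 0, "wy": 0, "wz": 0, "tx": 0, "ty": 0, "tz": 1.4, "hand": 1}
    - {"wx": 0, "wy": 0, "wz": 0, "tx": 0, "ty": 0, "tz": 1.4, "hand": 1}
    - {"wx": 0, "wy": 0, "wz": 0, "tx": 0, "ty": 0, "tz": 1.4, "hand": 1}
    - {"wx": 0, "wy": 0, "wz": 0, "tx": 0, "ty": 0, "tz": 1.4, "hand": 1}
    - {"wx": 0, "wy": 0, "wz": 0, "tx": 0, "ty": 0, "tz": 1.4, "hand": 1}
    - {"wx": 0, "wy": 0, "wz": 0, "tx": 0, "ty": 0, "tz": 1.4, "hand": 1}
    - {"wx": 0, "wy": 0, "wz": 0, "tx": 0, "ty": 0, "tz": 0, "hand": 0}
    - {"wx": 0, "wy": 0, "wz": 0, "tx": 0, "ty": 0, "tz": 0, "hand": 0}
    - {"wx": 0, "wy": 0, "wz": 0, "tx": 0, "ty": 0, "tz": 0, "hand": 0}
  force: 40

```text
clock: 82.0
position: [0.4786, -0.3319, 0.0741]
ee_rot: [-1.156, -2.92, 0.001]
force: [-0.7, 0.9, -0.3]
width: 0.831
```

Request:
step_arm:
  plan:
    - {"wx": 0, "wy": 0, "wz": 0, "tx": 0, "ty": 0, "tz": 0, "hand": 0}
    - {"wx": 0, "wy": 0, "wz": 0, "tx": 0, "ty": 0, "tz": 0, "hand": 0}
    - {"wx": 0, "wy": 0, "wz": 0, "tx": 0, "ty": 0, "tz": 0, "hand": 0}
    - {"wx": 0, "wy": 0, "wz": 0, "tx": 0, "ty": 0, "tz": 0, "hand": 0}
    - {"wx": 0, "wy": 0, "wz": 0, "tx": 0, "ty": 0, "tz": 0, "hand": 0}
    - {"wx": 0, "wy": 0, "wz": 0, "tx": 0, "ty": 0, "tz": 0, "hand": 0}
    - {"wx": 0, "wy": 0, "wz": 0, "tx": 0, "ty": 0, "tz": 0, "hand": 0}
    - {"wx": 0, "wy": 0, "wz": 0, "tx": 0, "ty": 0, "tz": 0, "hand": 0}
    - {"wx": 0, "wy": 0, "wz": 0, "tx": 0, "ty": 0, "tz": 0, "hand": 0}
    - {"wx": 0, "wy": 0, "wz": 0, "tx": 0, "ty": 0, "tz": 0, "hand": 0}

```text
clock: 82.83
position: [0.4792, -0.3308, 0.0735]
ee_rot: [-1.154, -2.92, -0.001]
force: [2.6, 1.8, -0.1]
width: 0.178
```

```bash
python3 - <<'E'
from h import *
st();s=arm.observe();C=Ro.from_rotvec(s['ee_rot']).as_matrix();print(C.T@s['force'],C[:,0])
E
```

```text
t82.83 p [ 0.4792 -0.3308  0.0735] z [-0.001  0.001 -1.   ] y [0.684 0.73  0.   ] j [ 0.22  0.59  0.42  1.88 -0.35  0.74  1.66] F [ 2.6  1.8 -0.1] w0.178
[-0.64146355  3.11235156  0.11341116] [-0.72990806  0.68354296  0.00179892]
```

Gripped: width 16 mm. Now I'll pull along +tx.

Request:
step_arm:
  plan:
    - {"wx": 0, "wy": 0, "wz": 0, "tx": 0, "ty": 0.1, "tz": 0, "hand": 0}
    - {"wx": 0, "wy": 0, "wz": 0, "tx": 0.7, "ty": 0, "tz": 0, "hand": 0}
    - {"wx": 0, "wy": 0, "wz": 0, "tx": 0.7, "ty": 0, "tz": 0, "hand": 0}
    - {"wx": 0, "wy": 0, "wz": 0, "tx": 0.7, "ty": 0, "tz": 0, "hand": 0}
    - {"wx": 0, "wy": 0, "wz": 0, "tx": 0.7, "ty": 0, "tz": 0, "hand": 0}
    - {"wx": 0, "wy": 0, "wz": 0, "tx": 0.7, "ty": 0, "tz": 0, "hand": 0}
    - {"wx": 0, "wy": 0, "wz": 0, "tx": 0.7, "ty": 0, "tz": 0, "hand": 0}
    - {"wx": 0, "wy": 0, "wz": 0, "tx": 0.7, "ty": 0, "tz": 0, "hand": 0}
    - {"wx": 0, "wy": 0, "wz": 0, "tx": 0.7, "ty": 0, "tz": 0, "hand": 0}
    - {"wx": 0, "wy": 0, "wz": 0, "tx": 0.5, "ty": 0, "tz": 0, "hand": 0}

```text
clock: 83.67
position: [0.4356, -0.2902, 0.0736]
ee_rot: [1.156, 2.92, -0.004]
force: [7.9, -6.7, -14.8]
width: 0.174
```

Request:
step_arm:
  plan:
    - {"wx": 0, "wy": 0, "wz": 0, "tx": 0.3, "ty": 0, "tz": 0, "hand": 0}
    - {"wx": 0, "wy": 0, "wz": 0, "tx": 0.2, "ty": 0, "tz": 0, "hand": 0}
    - {"wx": 0, "wy": 0, "wz": 0, "tx": 0, "ty": 0, "tz": 0, "hand": 0}
    - {"wx": 0, "wy": 0, "wz": 0, "tx": 0, "ty": 0, "tz": 0, "hand": 0}
    - {"wx": 0, "wy": 0, "wz": 0, "tx": 0, "ty": 0, "tz": 0, "hand": 0}
    - {"wx": 0, "wy": 0, "wz": 0, "tx": 0, "ty": 0, "tz": 0, "hand": 0}
    - {"wx": 0, "wy": 0, "wz": 0, "tx": 0, "ty": 0, "tz": 0, "hand": 0}
    - {"wx": 0, "wy": 0, "wz": 0, "tx": 0, "ty": 0, "tz": 0, "hand": 0}
    - {"wx": 0, "wy": 0, "wz": 0, "tx": 0, "ty": 0, "tz": 0, "hand": 0}
    - {"wx": 0, "wy": 0, "wz": 0, "tx": 0, "ty": 0, "tz": 0, "hand": 0}

```text
clock: 84.5
position: [0.4349, -0.2896, 0.0739]
ee_rot: [1.154, 2.914, -0.008]
force: [16.6, -13.9, -26.3]
width: 0.173
```

```bash
python3 - <<'E'
from h import *
st();s=arm.observe();C=Ro.from_rotvec(s['ee_rot']).as_matrix();print(C.T@s['force'],C.T@(s['position']-np.array([.4792,-.3308,.0735])))
E
```

```text
t84.50 p [ 0.4349 -0.2896  0.0739] z [ 0.005 -0.008 -1.   ] y [ 0.685  0.729 -0.002] j [ 0.17  0.51  0.43  2.04 -0.34  0.65  1.64] F [ 16.6 -13.9 -26.3] w0.173
[-21.35111625   1.29541541  26.48103922] [ 0.06050291 -0.00024949 -0.00089833]
```

Request:
step_arm:
  plan:
    - {"wx": 0, "wy": 0, "wz": 0, "tx": 0, "ty": 0, "tz": 0, "hand": 1}
    - {"wx": 0, "wy": 0, "wz": 0, "tx": 0, "ty": 0, "tz": 0, "hand": 1}
    - {"wx": 0, "wy": 0, "wz": 0, "tx": 0, "ty": 0, "tz": 0, "hand": 1}
    - {"wx": 0, "wy": 0, "wz": 0, "tx": 0, "ty": 0, "tz": 0, "hand": 1}
    - {"wx": 0, "wy": 0, "wz": 0, "tx": 0, "ty": 0, "tz": 0, "hand": 1}
    - {"wx": 0, "wy": 0, "wz": 0, "tx": 0, "ty": 0, "tz": 0, "hand": 1}
    - {"wx": 0, "wy": 0, "wz": 0, "tx": 0, "ty": 0, "tz": 0, "hand": 1}
    - {"wx": 0, "wy": 0, "wz": 0, "tx": 0, "ty": 0, "tz": 0, "hand": 1}
    - {"wx": 0, "wy": 0, "wz": 0, "tx": 0, "ty": 0, "tz": 0, "hand": 1}
    - {"wx": 0, "wy": 0, "wz": 0, "tx": 0, "ty": 0, "tz": 0, "hand": 1}

```text
clock: 85.33
position: [0.431, -0.2858, 0.0737]
ee_rot: [-1.155, -2.919, 0.001]
force: [0.6, -0.1, 0.3]
width: 0.849
```

Request:
step_arm:
  plan:
    - {"wx": 0, "wy": 0, "wz": 0, "tx": 0, "ty": 0, "tz": 0, "hand": 1}
    - {"wx": 0, "wy": 0, "wz": 0, "tx": 0, "ty": 0, "tz": -2, "hand": 1}
    - {"wx": 0, "wy": 0, "wz": 0, "tx": 0, "ty": 0, "tz": -3, "hand": 1}
    - {"wx": 0, "wy": 0, "wz": 0, "tx": 0, "ty": 0, "tz": -3, "hand": 1}
    - {"wx": 0, "wy": 0, "wz": 0, "tx": 0, "ty": 0, "tz": -3, "hand": 1}
    - {"wx": 0, "wy": 0, "wz": 0, "tx": 0, "ty": 0, "tz": -3, "hand": 1}
    - {"wx": 0, "wy": 0, "wz": 0, "tx": 0, "ty": 0, "tz": -3, "hand": 1}
    - {"wx": 0, "wy": 0, "wz": 0, "tx": 0, "ty": 0, "tz": -3, "hand": 1}
    - {"wx": 0, "wy": 0, "wz": 0, "tx": 0, "ty": 0, "tz": -3, "hand": 1}
    - {"wx": 0, "wy": 0, "wz": 0, "tx": 0, "ty": 0, "tz": -3, "hand": 1}

```text
clock: 86.17
position: [0.431, -0.2858, 0.3353]
ee_rot: [-1.156, -2.919, 0.001]
force: [-0.4, -0.2, -0.2]
width: 1.001
```

Request:
step_arm:
  plan:
    - {"wx": 0, "wy": 0, "wz": 0, "tx": 0, "ty": 0, "tz": 0, "hand": 1}
    - {"wx": 0, "wy": 0, "wz": 0, "tx": 0, "ty": 0, "tz": 0, "hand": 1}
    - {"wx": 0, "wy": 0, "wz": 0, "tx": 0, "ty": 0, "tz": 0, "hand": 1}
    - {"wx": 0, "wy": 0, "wz": 0, "tx": 0, "ty": 0, "tz": 0, "hand": 1}
    - {"wx": 0, "wy": 0, "wz": 0, "tx": 0, "ty": 0, "tz": 0, "hand": 1}
    - {"wx": 0, "wy": 0, "wz": 0, "tx": 0, "ty": 0, "tz": 0, "hand": 1}
    - {"wx": 0, "wy": 0, "wz": 0, "tx": 0, "ty": 0, "tz": 0, "hand": 1}
    - {"wx": 0, "wy": 0, "wz": 0, "tx": 0, "ty": 0, "tz": 0, "hand": 1}
    - {"wx": 0, "wy": 0, "wz": 0, "tx": 0, "ty": 0, "tz": 0, "hand": 1}
    - {"wx": 0, "wy": 0, "wz": 0, "tx": 0, "ty": 0, "tz": 0, "hand": 1}

```text
clock: 87.0
position: [0.4315, -0.2858, 0.3336]
ee_rot: [-1.155, -2.919, 0.001]
force: [-0.1, 0.5, -0.4]
width: 1.001
```

```bash
python3 - <<'E'
from h import *
import cv2
st(); snap('top','t24'); snap('side','s24')
im=cv2.imread('pics/s24.png'); cv2.imwrite('pics/s24c.png',cv2.resize(im[80:200,220:400],None,fx=4,fy=4))
E
```

```text
t87.00 p [ 0.4315 -0.2858  0.3336] z [-0.002  0.    -1.   ] y [ 0.684  0.729 -0.001] j [ 0.02  0.2   0.57  1.73 -0.11  1.24  1.43] F [-0.1  0.5 -0.4] w1.001
```

View pics/t24.png

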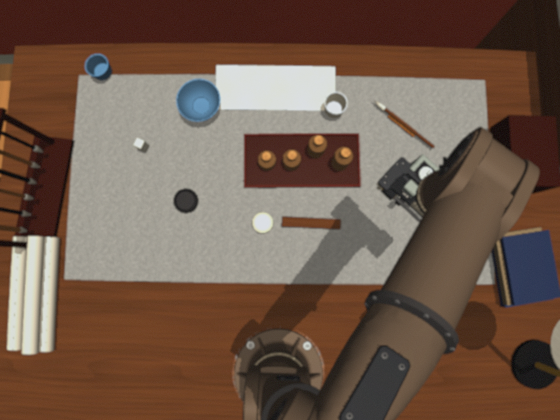

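View pics/s24.png

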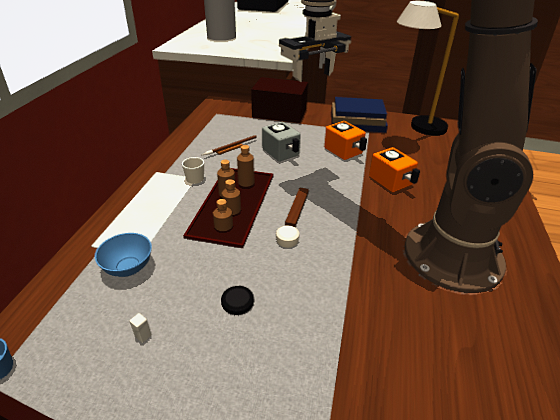

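View pics/s24c.png

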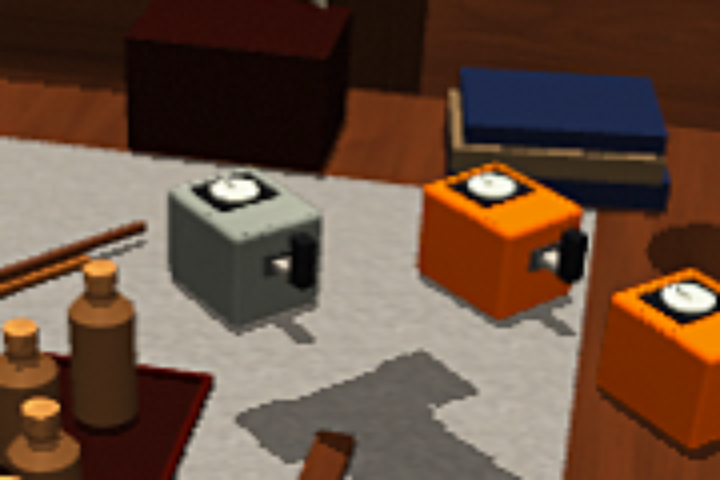

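The grey recorder's slide is home: the paddle is back at its short gap, near pixel (295,145) in the side picture. All four bottles stand upright on the tray, at top-picture pixels (344,157), (317,143), (291,157) and (266,159). The bystanders have not moved, and the gripper is clear at z = 0.33.

```bash
python3 -c "from cell import arm; print(arm.sign_off())"
```

```text
the job is handed in; nothing more can be done
None
```

The job is done and handed in at about 87 s of the 210 s allowed; the sign-off gave no verdict.

- **Clock on:** I pulled the grey recorder's slide to its stop (about 60 mm, 21 N at the stop) and it ran back home.
- **Bottles:** All four were there. I took them tallest to shortest (a, b, c, d), turned each fully upside down for about a second, then stood it upright on the tray and let go before taking the next.
- **Clock off:** I pulled the slide to its stop again (60.5 mm, 21 N) and let it run home.

The last pictures show the slide home, all four bottles upright on the tray, and the other things where they were. The gripper is open, clear of everything and reading no contact force.

One thing disagreed: bottle b was later found about 34 mm from where I released it, probably the knock the task warned of. It was still upright, about 1 cm inside the tray rim, so I left it there.

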